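# Book bar stock into the leaning rack

## Task

Lean every bar from the trestle in the plywood stock rack: its foot down on the base against the foot stop on the robot's side, its upper part resting on the top edge of the low wall, within the rack's width, and let go of it. Once all the bars lean there, pick up the hand scanner and hold it upright and still for a good second with its window about 10 cm in front of the barcode label, looking straight at its middle. Then stand the scanner back upright on the middle of its charging pad, with all the bars still leaning and the tape roll and the offcut left where they lay.

Things in the scene. Friction and masses are not known exactly. Their poses are not given: they have to be found in the camera images.
- rack: fixed plywood stock rack, turned up to 0.2 rad. Origin at bench height under it; x (away from the robot) from stop to wall, y across, z up. Base board 12 mm thick, x -0.12 to 0.14, y -0.16 to 0.16. Bars go side by side, e.g. at y=-0.09, 0, 0.09. A bar in place is about 50 deg from level, foot end centre near x=-0.067, z=0.018, top end centre near x=0.126, z=0.248, sticking out over the wall
- rack_stop (a point): the foot stop: middle of the rear top edge of the dark timber batten that runs across the rack's full width, at (-0.075, 0, 0.037) in the rack's frame. The feet rest against its rear (+x) face, x=-0.075; the batten is 22 mm thick and stands 25 mm over the base board
- rack_wall (a point): the low wall: middle of its front top edge, at (0.075, 0, 0.170) in the rack's frame; an upright board 20 mm thick across the rack's full width. The bars rest on this edge. 30 mm end posts on the wall and low side strips on the base (top z=0.037) bound the rack at y=-0.15 and 0.15
- trestle: fixed low trestle on which the bars lie at the start, along its x, side by side about 90 mm apart: steel plate 8 mm thick, 260 by 320 mm, with two timber bearers (30 mm wide, tops at z=0.030) across it at x=-0.09 and 0.09. Origin at bench height under its centre
- batten: pale timber batten, about 0.12 kg, 300 mm long (its x), 30 mm wide (its y), 20 mm thick (its z); origin at the centre of its underside as it lies flat on the trestle, 10 mm below its middle. Both ends alike, so either end may be the foot. Loose; may be absent.
- alu: bare aluminium box section, about 0.16 kg, 300 mm long (its x), 30 mm wide (its y), 20 mm thick (its z); origin at the centre of its underside as it lies flat on the trestle, 10 mm below its middle. Both ends alike, so either end may be the foot. Loose; may be absent.
- steelbar: dark blue painted steel box section, about 0.30 kg, 300 mm long (its x), 30 mm wide (its y), 20 mm thick (its z); origin at the centre of its underside as it lies flat on the trestle, 10 mm below its middle. Both ends alike, so either end may be the foot. Loose; may be absent.
- batten_end1 (a point): centre of the timber batten's +x end face (150 mm from its middle)
- batten_end2 (a point): centre of the timber batten's -x end face
- alu_end1 (a point): centre of the aluminium bar's +x end face (150 mm from its middle)
- alu_end2 (a point): centre of the aluminium bar's -x end face
- steelbar_end1 (a point): centre of the blue steel bar's +x end face (150 mm from its middle)
- steelbar_end2 (a point): centre of the blue steel bar's -x end face
- scanner: loose hand scanner, 0.2 kg, standing upright on its pad; x forward, z up, origin at the centre of its underside. Black foot 80 by 64 by 12 mm, black stem 30 mm square, pale grey head 105 mm long, 36 mm wide (y), 38 mm thick, pitched 35 deg nose down, centred at (0, 0, 0.115): grip the head across its width from above. Must never be tipped over
- scanner_nose (a point): middle of the dark red scanner window on the head's front end, at (0.0434, 0, 0.0846) in the scanner's frame; its x is the way the scanner looks: forward and 35 deg down
- pad: fixed grey charging pad, 110 by 100 mm, 8 mm thick; origin at bench height under its centre. The scanner stands on it with its origin over the pad's, 8 mm up
- label (a point): middle of the white barcode label (80 mm wide, 60 mm high) on the orange plate of the fixed label stand, 100 mm above the bench. Its x points into the label, forward and 35 deg down; y is level; the label faces -x: towards the robot and 35 deg up, so an upright scanner turned to the label's yaw looks at it squarely. Stand 70 by 90 mm, 135 mm high
- tape_roll: bystander, leave alone: small yellow roll of tape lying flat between pad and label, 56 mm across, 20 mm high
- offcut: bystander, leave alone: wooden offcut, 50 by 40 by 22 mm, lying on the bench nearer the robot than the pad

How it is judged (in metres and radians):
On the way, in this order (a step that is already met when the one before it is completed fails the run):
1. all the bars lean in the rack, feet against the stop, released (((x of batten_end1 in the frame of rack between -0.078 and -0.056 m and z of batten_end1 in the frame of rack below 0.032 m and x of batten_end2 in the frame of rack between 0.085 and 0.15 m and z of batten_end2 in the frame of rack above 0.215 m and y of batten_end1 in the frame of rack between -0.14 and 0.14 m and y of batten_end2 in the frame of rack between -0.14 and 0.14 m) or (x of batten_end2 in the frame of rack between -0.078 and -0.056 m and z of batten_end2 in the frame of rack below 0.032 m and x of batten_end1 in the frame of rack between 0.085 and 0.15 m and z of batten_end1 in the frame of rack above 0.215 m and y of batten_end2 in the frame of rack between -0.14 and 0.14 m and y of batten_end1 in the frame of rack between -0.14 and 0.14 m)) and linear speed of each of batten, alu, steelbar below 0.03 m/s and contact force between each of batten, alu, steelbar and the fingers below 0.05 N and ((x of alu_end1 in the frame of rack between -0.078 and -0.056 m and z of alu_end1 in the frame of rack below 0.032 m and x of alu_end2 in the frame of rack between 0.085 and 0.15 m and z of alu_end2 in the frame of rack above 0.215 m and y of alu_end1 in the frame of rack between -0.14 and 0.14 m and y of alu_end2 in the frame of rack between -0.14 and 0.14 m) or (x of alu_end2 in the frame of rack between -0.078 and -0.056 m and z of alu_end2 in the frame of rack below 0.032 m and x of alu_end1 in the frame of rack between 0.085 and 0.15 m and z of alu_end1 in the frame of rack above 0.215 m and y of alu_end2 in the frame of rack between -0.14 and 0.14 m and y of alu_end1 in the frame of rack between -0.14 and 0.14 m)) and ((x of steelbar_end1 in the frame of rack between -0.078 and -0.056 m and z of steelbar_end1 in the frame of rack below 0.032 m and x of steelbar_end2 in the frame of rack between 0.085 and 0.15 m and z of steelbar_end2 in the frame of rack above 0.215 m and y of steelbar_end1 in the frame of rack between -0.14 and 0.14 m and y of steelbar_end2 in the frame of rack between -0.14 and 0.14 m) or (x of steelbar_end2 in the frame of rack between -0.078 and -0.056 m and z of steelbar_end2 in the frame of rack below 0.032 m and x of steelbar_end1 in the frame of rack between 0.085 and 0.15 m and z of steelbar_end1 in the frame of rack above 0.215 m and y of steelbar_end2 in the frame of rack between -0.14 and 0.14 m and y of steelbar_end1 in the frame of rack between -0.14 and 0.14 m))), for 0.4 s.
2. the held scanner looks square at the middle of the label from about 10 cm, still, for a second (x of scanner_nose in the frame of label between -0.14 and -0.06 m and y of scanner_nose in the frame of label between -0.02 and 0.02 m and z of scanner_nose in the frame of label between -0.02 and 0.02 m and angle between the x axis of scanner_nose and the x axis of label, either way round below 0.17 rad and linear speed of scanner below 0.03 m/s and contact force between scanner and the fingers above 0.5 N), for 1 s.
At the end, for the whole second after the job is handed in: All bars lean at rest, released: foot end centre within about 10 mm of its place on base and stop, top end over the wall, 215 mm up or more, within 140 mm of the rack's centre line. Scanner upright (0.1 rad) on its pad, within 25 mm each way (all of step 1 and x of scanner in the frame of pad between -0.025 and 0.025 m and y of scanner in the frame of pad between -0.025 and 0.025 m and z of scanner in the frame of pad below 0.012 m and angle between scanner's own z axis and vertical below 0.1 rad and linear speed of scanner below 0.02 m/s); the robot touches nothing.
It fails at once if the tape roll or the offcut is pushed more than 40 mm away (distance of any of tape_roll, offcut from where it was at the start of the episode above 0.04 m).
It fails at once if the scanner is tipped by more than 0.6 rad (angle between scanner's own z axis and vertical above 0.6 rad).
Of batten, alu, steelbar only 2 to 3 are there at a start; the rules pass over those that are not, and their reading is None.
At some moment in a run one of batten, alu, steelbar may be knocked a few centimetres aside while the robot is not near it.
It also fails if it takes over 210 s, if anything falls off the work surface, if the arm or the gripper's body presses on something with over 40 N, if the wrist force passes 120 N, or if a joint passes its speed limit or range.

## Robot

A 6-joint arm with a two-finger parallel gripper is mounted at the origin on the work surface. World frame = base frame: x ahead of the robot, y to its left, z up, the work surface at z = 0. Lengths are in m, angles in degrees, forces in N, time in s.
With the tool pointing down it reaches from about 0.35 to 0.775 m from the base axis. Payload 5.5 kg.
Tool frame: the origin (TCP) lies on the centre line of the jaws, within the pads' length; the fingertips stand 17 mm ahead of it and the grasp point (between the pads) lies 2 mm behind it; z points along the fingers, y is the direction in which the jaws open and shut (so a half turn about z gives the same grasp; the last joint's range is limited). The gripper opens to 85 mm and grips with 20 to 120 N. Pads are 22 mm wide; open, the fingers measure 114 mm over their backs; the gripper's body (76 mm by 85 mm) begins 54 mm behind the grasp point. The pads swing forward as they close: fully open they stand 13 mm farther back than shut.
Start: joints at [-81.509, 17.945, 2.641, 74.691, 0, 82.002], TCP at [0.163, -0.551, 0.248] pointing down, gripper open.
Joint ranges: [-158.12, 158.12], [-49.38, 96.58], [-58.88, 72.47], [-126.05, 133.96], [-84.25, 85.87], [-180, 180]. Speed limits (degrees/s): [147.25, 147.25, 180, 180, 180, 180].

## Interface

Orientations are given as [roll, pitch, yaw] about the fixed x, y, z axes, in that order (R = Rz(yaw) Ry(pitch) Rx(roll)).
In Python, from bench import r gives the robot as it stands. The module is installed in compiled form; this text tells all that it offers.
- The arm moves only by the shell command python3 -m creep 'ROWS' [FORCE]. ROWS is JSON, one flat list of numbers, 5 for each row, row after row: the shift along the tool's x, y, z in mm, then the turn about the tool's z in degrees, then the finger opening in mm, from 0 to 85.4. A call has 1 to 12 rows; each row shifts and turns the pose as measured when the row begins, along the tool's axes as they then stand; what a row does not reach is not made up. A row lasts 1/10 s, in which the tool goes at most 50 mm and 8.59 degrees, less where a joint would pass 70% of its speed; a pose out of reach is approached as far as the arm can. A call is refused whole if a number of a shift passes 50 or a number of a turn 8.59, either way. A call with a gripper value outside its range is refused whole. The fingers move at their own pace and stop on an object; FORCE is the grip in N (left out, the last holds). Time passes only in rows, so rows that do not move let the fingers close. It gives the time, the measured TCP pose, the force and the opening at its end, in the units of the state.
- r.observe(): the state, without advancing time (a new reading comes with each control period).
- r.grab_frame(name): name is "side" or "top"; returns the picture (384x512x3 uint8, red, green, blue); there is no depth.
- r.camera_model(name): a dict with "mtx" (3x3 intrinsics, pixels), "k1" (the pictures are not rectified: a ray, as slopes to the right and down, at radius r is drawn at 1 + k1 r^2 times it, then the intrinsics apply), "view" (4x4, takes a point from world to camera coordinates). Camera axes: x right, y up, looking along -z (the intrinsics and any distortion apply to the point x, -y, -z); pixel columns grow to the right and rows downward; lengths in m; the calibration is good to about 2 mm. A picture is of the moment at which its call begins. camera_model takes no time and is no camera call.
- r.close_job(): hands the job in, once; it reports no verdict.
The state is a dict: "time_s": time; "qpos": joint angles; "joint_vel": joint speeds; "tau": joint torques, N m; "tool_pos": TCP position; "eef_rot": TCP orientation; "force": force on the tool from outside, world axes, zero at the start; "ft_torque": the same for the moment, N m; "gripper_width": finger opening in m.
Only numpy, scipy, OpenCV 4.12 (cv2) and the standard library are available. Lean on these libraries where they do the work, as an engineer would, in place of code of your own. Each camera call takes 0.05 s, during which the arm holds its last target.

## Working session

There is one attempt and no reset: what is moved stays moved. The work goes in short steps, Python scripts to look and compute and a shell command to move; the robot and the scene stay as the last step left them, time stands still between calls to the robot, and variables do not carry over. Pictures are saved under pics/ and viewed, and the job is handed in when it is done.

```bash
mkdir -p pics; ls; python3 - <<'E'
from bench import r
import cv2, numpy as np
print(r.observe())
for n in("side","top"):
    im=r.grab_frame(n); cv2.imwrite(f"pics/{n}0.png",im[:,:,::-1]); c=r.camera_model(n)
    print(n,c)
    V=c["view"]; print("pos",-V[:3,:3].T@V[:3,3])
E
```

```text
pics
{'time_s': 0.0, 'qpos': array([-8.15090277e+01,  1.79908250e+01,  2.57523383e+00,  7.46908794e+01,
       -1.27156314e-03,  8.20029596e+01]), 'joint_vel': array([-0.09244586, -0.00085817, -0.00765771,  0.04390182,  0.05842985,
       -0.03462623]), 'tau': array([-5.12537117e-04, -4.80629611e+01,  2.98531276e+01,  1.92059192e-02,
       -6.31054377e-05, -1.37176099e-05]), 'tool_pos': array([ 0.16311794, -0.55085909,  0.24739621]), 'eef_rot': array([-1.79894388e+02, -1.35531899e-02,  1.64880014e+01]), 'force': array([-0.389218  ,  0.74157825, -0.10276821]), 'ft_torque': array([-0.00835493, -0.04150357,  0.02269055]), 'gripper_width': 0.08539188852565516}
side {'mtx': array([[410.36564593,   0.        , 255.33129045],
       [  0.        , 410.36564593, 192.16138116],
       [  0.        ,   0.        ,   1.        ]]), 'k1': 0.010357607802751825, 'view': array([[-0.97386276, -0.22669967, -0.01409173,  0.55106595],
       [ 0.10129523, -0.48900146,  0.86638147, -0.16020991],
       [-0.20329927,  0.84230923,  0.49918391, -1.10685686],
       [ 0.        ,  0.        ,  0.        ,  1.        ]])}
pos [0.32786793 0.97889933 0.69909351]
top {'mtx': array([[347.62824489,   0.        , 259.68299648],
       [  0.        , 347.62824489, 193.93914202],
       [  0.        ,   0.        ,   1.        ]]), 'k1': -0.10320262935715771, 'view': array([[-0.02452306, -0.9995766 ,  0.01565997,  0.01626118],
       [ 0.99701975, -0.02330818,  0.07354145, -0.5734064 ],
       [-0.07314531,  0.01741676,  0.9971692 , -1.11540621],
       [ 0.        ,  0.        ,  0.        ,  1.        ]])}
pos [0.49050955 0.022316   1.15416321]
```

View pics/side0.png

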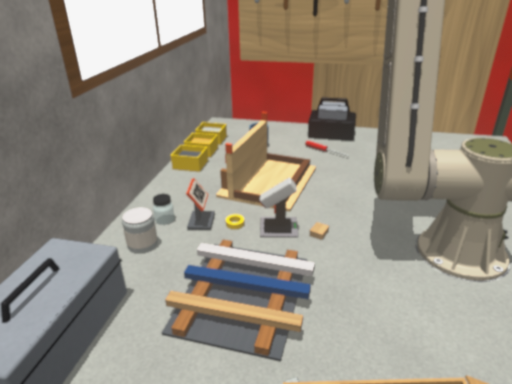

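View pics/top0.png

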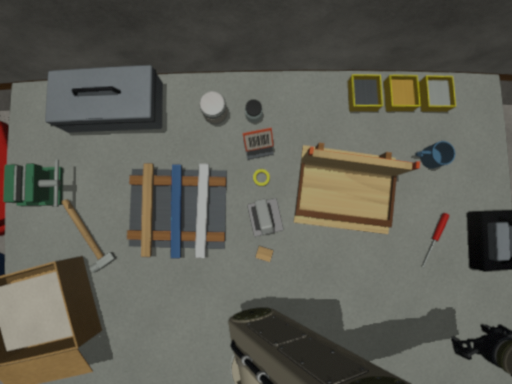

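The side view shows batten (bottom), blue bar and alu bar on the trestle, with the scanner on its pad at (280,210), tape at (235,221) and the offcut at (319,230). In the top view the bars are at columns 148, 177 and 203, the rack spans (295–420, 145–235), the label is at (258,141) and the scanner at (265,217).

```bash
cat > h.py <<'E'
from bench import r
import cv2, numpy as np
def ray(n,uv):
    c=r.camera_model(n);K=c["mtx"];V=c["view"]
    d=(np.array(uv,float).reshape(-1,2)-K[:2,2])/[K[0,0],K[1,1]]
    s=d.copy()
    for _ in range(20): s=d/(1+c["k1"]*(s**2).sum(1,keepdims=True))
    D=np.c_[s[:,0],-s[:,1],-np.ones(len(s))]@V[:3,:3]
    return -V[:3,:3].T@V[:3,3],D
def plane(n,uv,z):
    o,D=ray(n,uv);return o+D*((z-o[2])/D[:,2])[:,None]
def proj(n,p):
    c=r.camera_model(n);V=c["view"];q=np.atleast_2d(p)@V[:3,:3].T+V[:3,3]
    s=np.c_[q[:,0],-q[:,1]]/-q[:,2:3];s=s*(1+c["k1"]*(s**2).sum(1,keepdims=True))
    return s*[c["mtx"][0,0],c["mtx"][1,1]]+c["mtx"][:2,2]
def two(u1,u2):
    o1,D1=ray("top",u1);o2,D2=ray("side",u2);d1=D1[0]/np.linalg.norm(D1[0]);d2=D2[0]/np.linalg.norm(D2[0])
    t=np.linalg.lstsq(np.c_[d1,-d2],o2-o1,rcond=None)[0];a=o1+t[0]*d1;b=o2+t[1]*d2
    return (a+b)/2,np.linalg.norm(a-b)
def grab(tag):
    o={}
    for n in("top","side"):
        o[n]=r.grab_frame(n);cv2.imwrite(f"pics/{n}_{tag}.png",o[n][:,:,::-1])
    return o
def crop(im,x0,y0,x1,y1,f,name):
    cv2.imwrite("pics/"+name,cv2.resize(im[y0:y1,x0:x1,::-1],None,fx=f,fy=f,interpolation=cv2.INTER_CUBIC))
E
python3 - <<'E'
from h import *
t=cv2.imread("pics/top0.png")[:,:,::-1]; s=cv2.imread("pics/side0.png")[:,:,::-1]
crop(t,120,150,290,270,4.5,"c1.png"); crop(t,285,135,435,245,5,"c2.png"); crop(s,160,115,330,350,2.5,"c3.png"); crop(s,180,115,335,245,5,"c4.png"); crop(t,230,95,300,270,3.4,"c5.png")
E
```

```text
(no output)
```

View pics/c1.png

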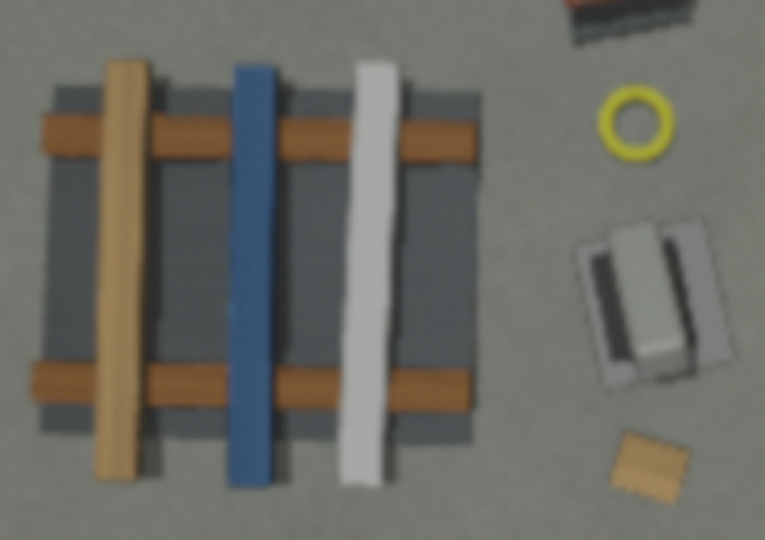

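View pics/c2.png

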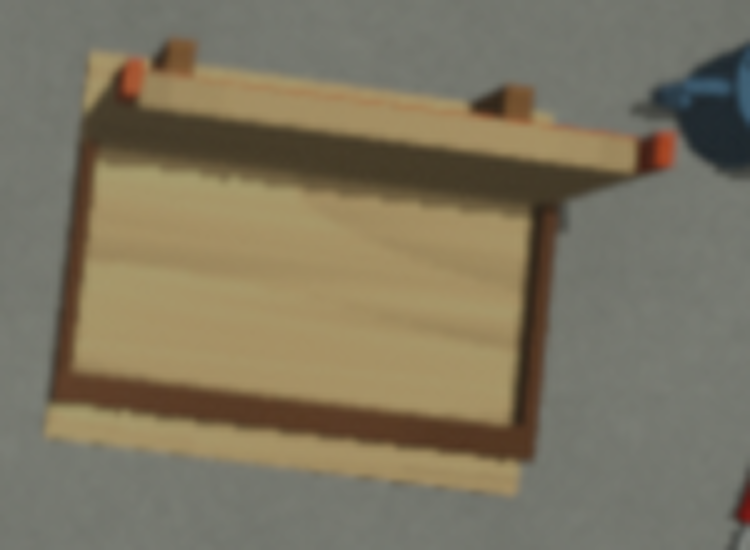

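View pics/c4.png

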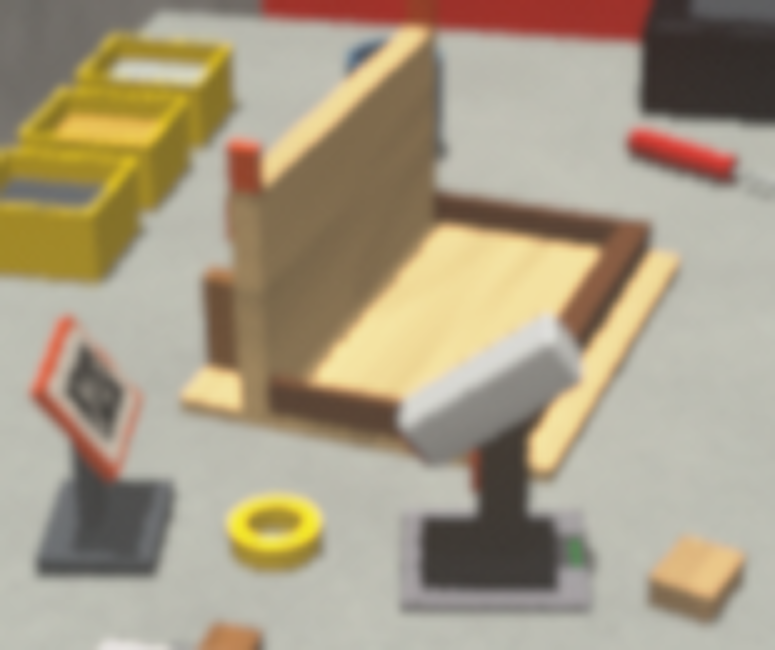

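```bash
python3 - <<'E'
from h import *
np.set_printoptions(precision=4,suppress=True)
f=lambda p:np.array(p)/5+[285,135]
fr=plane("top",f([[47,438],[518,495]]),.012); st=plane("top",f([[75,374],[517,428]]),.037); wl=plane("top",f([[140,106],[638,172]]),.170)
print(fr,st,wl)
for a in(fr,st,wl):
    d=a[1]-a[0]; print("yaw",np.degrees(np.arctan2(d[0],-d[1])),np.linalg.norm(d),a.mean(0))
yaw=np.arctan2(fr[1]-fr[0],1)[0]
# bars
t=cv2.imread("pics/top0.png");hsv=cv2.cvtColor(t,cv2.COLOR_BGR2HSV)
roi=np.zeros(t.shape[:2],bool);roi[160:262,122:225]=1
H,S,Vv=[hsv[...,i].astype(int) for i in range(3)]
M={"batten":(H>12)&(H<22)&(S>80)&(Vv>125),"steel":(H>98)&(H<118)&(S>110),"alu":(S<40)&(Vv>125)}
for k,m in M.items():
    m=(m&roi).astype(np.uint8);m=cv2.morphologyEx(m,cv2.MORPH_OPEN,np.ones((3,3)))
    n,l,stt,c=cv2.connectedComponentsWithStats(m);i=1+stt[1:,4].argmax()
    cs=cv2.findContours((l==i).astype(np.uint8),0,2)[0][0][:,0]
    R=cv2.minAreaRect(plane("top",cs,.05)[:,:2].astype(np.float32)*1000);print(k,stt[i,4],R)
# by-hand end midpoints in crop1
g=lambda p:np.array(p)/4.5+[120,150]
for k,p in{"batten":[[128,60],[116,480]],"steel":[[256,66],[250,487]],"alu":[[377,62],[361,486]]}.items():
    q=plane("top",g(p),.05);d=q[0]-q[1];print(k,q,np.linalg.norm(d),np.degrees(np.arctan2(d[1],d[0])))
q=plane("top",g([[577,242],[703,218],[733,357],[607,388]]),.008);print("pad",q,q.mean(0))
q=plane("top",g([[55,88],[480,94],[472,443],[41,433]]),.008);print("trestle",q.mean(0))
E
```

```text
[[ 0.4772 -0.1094  0.012 ]
 [ 0.4301 -0.4248  0.012 ]] [[ 0.5182 -0.1259  0.037 ]
 [ 0.4751 -0.4163  0.037 ]] [[ 0.6681 -0.1511  0.17  ]
 [ 0.6245 -0.4458  0.17  ]]
yaw -8.493879981262095 0.31894407056640395 [ 0.4537 -0.2671  0.012 ]
yaw -8.429931386713767 0.29360364403722206 [ 0.4967 -0.2711  0.037 ]
yaw -8.413520910367469 0.29792510055336674 [ 0.6463 -0.2984  0.17  ]
batten 769 ((529.6527709960938, 368.93927001953125), (29.06928062438965, 294.6162414550781), 88.33487701416016)
steel 814 ((526.033447265625, 272.2274475097656), (28.982601165771484, 290.1625061035156), 89.36198425292969)
alu 901 ((524.5862426757812, 189.6245880126953), (30.944320678710938, 302.5729064941406), 86.74029541015625)
batten [[0.6789 0.3596 0.05  ]
 [0.3804 0.3694 0.05  ]] 0.29869934244800556 -1.8844598147128195
steel [[0.6721 0.2668 0.05  ]
 [0.374  0.2739 0.05  ]] 0.29810995681386093 -1.3615580687057454
alu [[0.6727 0.18   0.05  ]
 [0.3733 0.1956 0.05  ]] 0.2998158873009389 -2.9718605487297385
pad [[ 0.5429  0.0409  0.008 ]
 [ 0.5584 -0.052   0.008 ]
 [ 0.4561 -0.0712  0.008 ]
 [ 0.4359  0.0214  0.008 ]] [ 0.4983 -0.0152  0.008 ]
trestle [0.5325 0.2742 0.008 ]
```

View pics/c5.png

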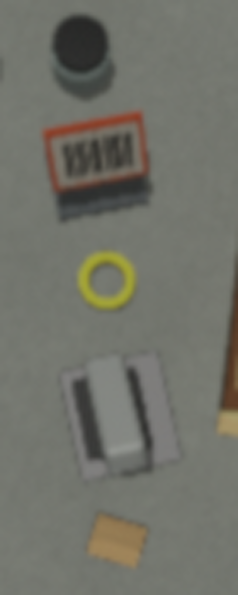

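Measured poses:
- **Rack:** origin ≈ (0.572, -0.285), yaw ≈ -8.4°.
- **Bars:** yaw -2 to -3°, far ends near x 0.675.

The tool only turns about the vertical, so each bar has to pivot in the grip. I'll grip the far ends. First I turn the tool.

```bash
python3 -m creep '[0,0,0,-8.5,60,0,0,0,-8.5,60,0,0,0,-8.5,60,0,0,0,-8.5,60,0,0,0,-8.5,60,0,0,0,-8.5,60,0,0,0,-8.5,60,0,0,0,-8.5,60,0,0,0,-8.5,60,0,0,0,-8.5,60,0,0,0,-8.5,60,0,0,0,-8.5,60]' 20
python3 -m creep '[0,0,0,-8.5,60,0,0,0,-8.5,60,0,0,0,-8.5,60,0,0,0,-8.5,60,0,0,0,-8.5,60,0,0,0,-8.5,60,0,0,0,-8.5,60]'
cat > d.py <<'E'
# python3 d.py x y z yaw : remaining shift in tool axes (mm) and tool turn (deg)
import sys
from h import *
from scipy.spatial.transform import Rotation as R
x,y,z,w=map(float,sys.argv[1:5]);s=r.observe()
T=R.from_euler("xyz",s["eef_rot"],degrees=True).as_matrix()
d=T.T@(np.array([x,y,z])-s["tool_pos"])*1000
t=-(w-s["eef_rot"][2]+180)%360-180 if 0 else ((-(w-s["eef_rot"][2])+180)%360-180)
print("t",round(s["time_s"],2),"pos",s["tool_pos"].round(4),"rot",s["eef_rot"].round(1),"q",s["qpos"].round(0),"F",s["force"].round(1),"M",s["ft_torque"].round(2),"w",round(s["gripper_width"],4))
print("shift",d.round(1),"turn",round(t,1))
E
python3 d.py 0.652 0.181 0.15 177
```

```text
time_s: 1.3
tool_pos: [0.1625, -0.5469, 0.2405]
eef_rot: [179.7, -0.8, 119.9]
force: [-0.2, 0.2, 0.1]
gripper_width: 0.0601
time_s: 2.0
tool_pos: [0.1622, -0.5446, 0.2365]
eef_rot: [178.6, -0.2, -180.0]
force: [-0.1, -0.1, 0.6]
gripper_width: 0.0598
t 2.0 pos [ 0.1622 -0.5446  0.2365] rot [ 178.6   -0.2 -180. ] q [-82.  19.   2.  75.   0. -82.] F [-0.1 -0.1  0.6] M [-0.05 -0.01  0.  ] w 0.0598
shift [-490.6  723.1  102.1] turn 3.0
```

```bash
python3 -m creep '[-35,30,-4,0,60,-35,30,-4,0,60,-35,30,-4,0,60,-35,30,-4,0,60,-35,30,-4,0,60,-35,30,-4,0,60,-35,30,-4,0,60,-35,30,-4,0,60,-10,45,-2,0,60,-10,45,-2,0,60,-10,45,-2,0,60,-10,45,-2,0,60]'
python3 d.py 0.652 0.181 0.15 177
```

```text
time_s: 3.2
tool_pos: [0.4915, -0.1146, 0.2803]
eef_rot: [178.2, -0.5, 179.5]
force: [1.1, 0.1, 0.1]
gripper_width: 0.0599
t 3.2 pos [ 0.4915 -0.1146  0.2803] rot [178.2  -0.5 179.5] q [-23.  10.  -3.  78.   1. -23.] F [1.1 0.1 0.1] M [ 0.01 -0.07  0.02] w 0.0599
shift [-159.3  292.7  137.9] turn 2.5
```

```bash
python3 -m creep '[-20,37,8,0.5,50,-20,37,8,0.5,50,-20,37,8,0.5,50,-20,37,8,0.5,50,-20,37,8,0.5,50,-20,37,8,0,50,-20,37,10,0,50,-16,30,20,0,50,0,0,20,0,50,0,0,0,0,50]'
python3 d.py 0.652 0.181 0.09 177
```

```text
time_s: 4.2
tool_pos: [0.6597, 0.1926, 0.1819]
eef_rot: [178.3, -0.8, 177.5]
force: [0.1, -1.4, -0.7]
gripper_width: 0.05
t 4.2 pos [0.6597 0.1926 0.1819] rot [178.3  -0.8 177.5] q [ 9. 32. 15. 74.  2. 11.] F [ 0.1 -1.4 -0.7] M [-0.08  0.01  0.02] w 0.05
shift [  5.9 -14.6  91.6] turn 0.5
```

```bash
python3 - <<'E'
from h import *
o=grab("a");crop(o["top"],120,110,290,270,4.5,"c6.png");crop(o["side"],150,200,340,360,4,"c7.png")
E
```

```text
(no output)
```

View pics/c7.png

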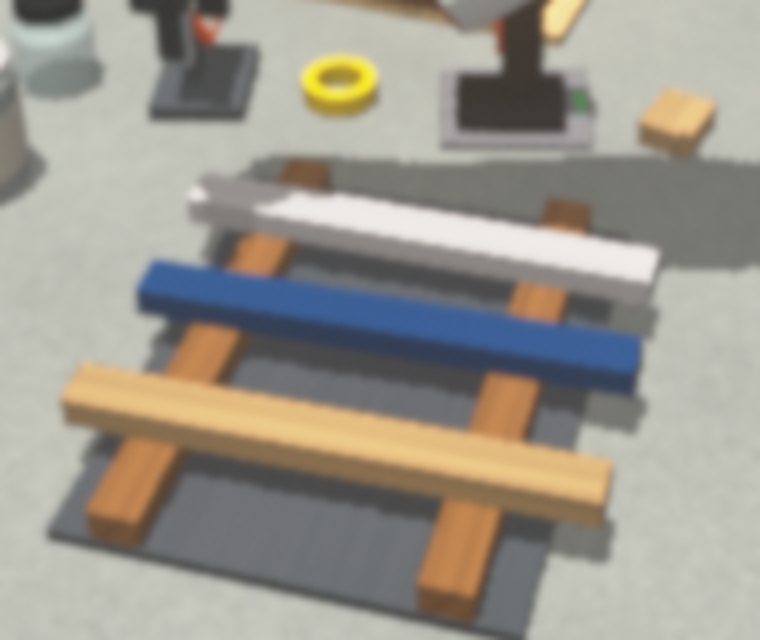

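Nothing has moved: the alu bar still runs from (190,195) to (650,260) in the crop. I check it against the side view and descend.

```bash
python3 - <<'E'
from h import *
g=lambda p:np.array(p)/4+[150,200]
print(plane("side",g([[203,184],[650,262],[147,278],[636,352],[75,382],[610,475]]),.05).round(4))
E
python3 -m creep '[3,-7,20,0.2,50,3,-7,20,0.2,50,0,0,15,0,50,0,0,0,0,50]'; python3 d.py 0.652 0.181 0.038 177
```

```text
[[0.6673 0.1841 0.05  ]
 [0.377  0.2005 0.05  ]
 [0.669  0.2783 0.05  ]
 [0.3762 0.2794 0.05  ]
 [0.676  0.3685 0.05  ]
 [0.3788 0.3722 0.05  ]]
time_s: 4.7
tool_pos: [0.656, 0.1762, 0.1363]
eef_rot: [178.2, -0.1, 176.7]
force: [-0.4, 0.4, 0.0]
gripper_width: 0.0497
t 4.7 pos [0.656  0.1762 0.1363] rot [ 1.782e+02 -1.000e-01  1.767e+02] q [ 8. 32.  8. 66.  2. 11.] F [-0.4  0.4  0. ] M [-0.05  0.04 -0.01] w 0.0497
shift [ 4.2  1.5 98.4] turn -0.3
```

```bash
python3 -m creep '[1,1,25,0,50,1,1,25,0,50,1,1,25,0,50,1,1,12,0,50,0,0,3,0,50,0,0,0,0,50]'; python3 d.py 0.652 0.182 0.038 177
```

```text
time_s: 5.3
tool_pos: [0.6597, 0.1799, 0.0581]
eef_rot: [178.0, 1.0, 176.4]
force: [0.3, -0.4, -0.2]
gripper_width: 0.05
t 5.3 pos [0.6597 0.1799 0.0581] rot [178.    1.  176.4] q [ 8. 35.  1. 55.  2. 11.] F [ 0.3 -0.4 -0.2] M [-0.05  0.02 -0.03] w 0.05
shift [ 8.2  0.9 20. ] turn -0.6
```

```bash
python3 -m creep '[5,0,12,0,50,5,0,8,0,50,3,0,3,0,50,0,0,0,0,50]'; python3 d.py 0.652 0.182 0.038 177
```

```text
time_s: 5.7
tool_pos: [0.6484, 0.1816, 0.0369]
eef_rot: [178.0, 1.3, 176.3]
force: [0.3, 0.6, -0.2]
gripper_width: 0.0502
t 5.7 pos [0.6484 0.1816 0.0369] rot [178.    1.3 176.3] q [ 8. 35. -2. 52.  2. 12.] F [ 0.3  0.6 -0.2] M [-0.01 -0.01  0.06] w 0.0502
shift [-3.6  0.6 -1. ] turn -0.7
```

```bash
python3 -m creep '[-6,0,0,0,50,0,0,0,0,22,0,0,0,0,22,0,0,0,0,22,0,0,0,0,22,0,0,0,0,22,0,0,0,0,22,0,0,0,0,22]' 20; python3 d.py 0.652 0.182 0.038 177
```

```text
time_s: 6.5
tool_pos: [0.6554, 0.1814, 0.0377]
eef_rot: [177.9, 1.3, 176.4]
force: [-0.2, 0.6, -0.9]
gripper_width: 0.0297
t 6.5 pos [0.6554 0.1814 0.0377] rot [177.9   1.3 176.4] q [ 8. 35. -1. 52.  2. 12.] F [-0.2  0.6 -0.9] M [-0.05  0.04  0.02] w 0.0297
shift [ 3.4  0.4 -0.4] turn -0.6
```

Gripped (29.7 mm). Now a small lift to see how the bar behaves.

```bash
python3 -m creep '[0,0,-15,0,22,0,0,-20,0,22,0,0,-20,0,22,0,0,-20,0,22,0,0,-20,0,22,0,0,-20,0,22,0,0,0,0,22]'; python3 d.py 0.6 0.182 0.45 177
python3 - <<'E'
from h import *
o=grab("b");crop(o["side"],150,120,340,340,2.7,"c8.png")
E
```

```text
time_s: 7.2
tool_pos: [0.6525, 0.1769, 0.1616]
eef_rot: [178.0, 1.4, 176.4]
force: [0.3, 0.7, -2.4]
gripper_width: 0.03
t 7.2 pos [0.6525 0.1769 0.1616] rot [178.    1.4 176.4] q [ 8. 30.  8. 67.  2. 11.] F [ 0.3  0.7 -2.4] M [-0.1  -0.23  0.02] w 0.03
shift [  45.6   12.  -289.4] turn -0.6
```

View pics/c8.png

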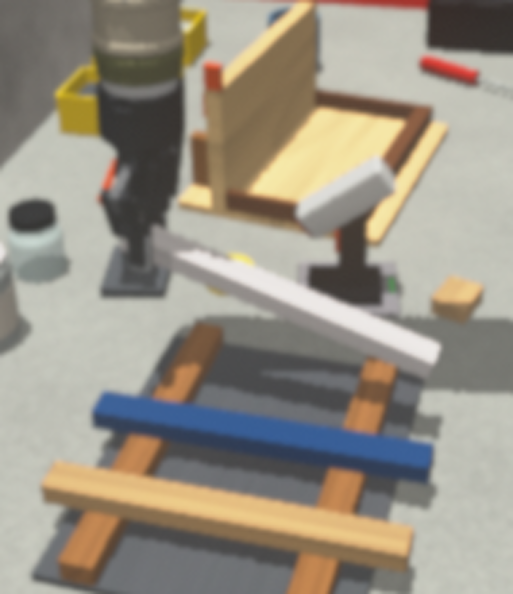

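Clear of the bearers, the bar hangs about 15° down and friction in the grip holds it. Quick upward jerks should make it pivot further.

```bash
python3 -m creep '[5,0,-50,0,22,5,0,-50,0,22,5,0,-50,0,22,0,0,0,0,22,0,0,-50,0,22,0,0,-50,0,22,0,0,0,0,22]'; python3 d.py 0.6 0.182 0.45 177
python3 - <<'E'
from h import *
o=grab("c");crop(o["side"],100,20,340,300,2.1,"c9.png")
E
```

```text
time_s: 8.0
tool_pos: [0.6232, 0.1686, 0.3871]
eef_rot: [178.5, -1.0, 176.4]
force: [0.6, 1.0, -1.6]
gripper_width: 0.0298
t 8.0 pos [0.6232 0.1686 0.3871] rot [178.5  -1.  176.4] q [  7.  29.  38. 100.   2.  11.] F [ 0.6  1.  -1.6] M [-0.   -0.36  0.05] w 0.0298
shift [ 25.1  13.5 -62.2] turn -0.6
```

View pics/c9.png

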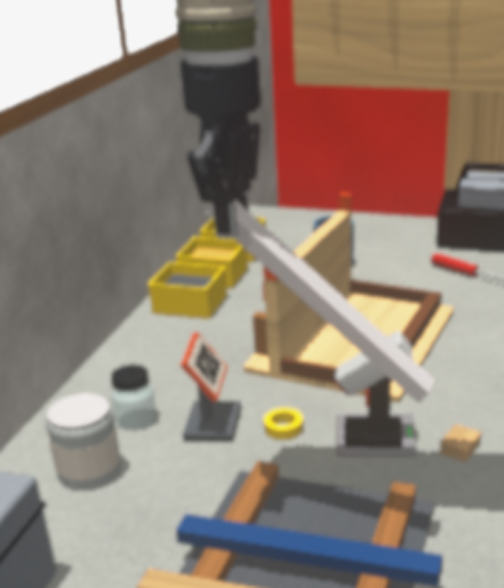

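```bash
cat > ang.py <<'E'
# angle(pix_foot_side[,pix_foot_top], s): bar slope and foot position from the tool pose
from h import *
from scipy.optimize import least_squares
def foot(pix,L,n="side",yaw=None):
    s=r.observe();p=s["tool_pos"]+[0,0,.002];w=np.radians(s["eef_rot"][2]) if yaw is None else yaw
    d=np.array([np.cos(w),np.sin(w),0])   # tool x points to the robot = to the foot
    F=lambda a:p+L*(np.cos(a)*d-np.sin(a)*np.array([0,0,1]))
    q=least_squares(lambda v:(proj(n,F(v[0]))-pix).ravel(),[.7])
    return np.degrees(q.x[0]),F(q.x[0]),np.sqrt(2*q.cost)
E
python3 - <<'E'
from ang import *
print(foot([303.3,203.3],.283))
t=cv2.imread("pics/top_c.png")[:,:,::-1];crop(t,150,80,310,280,3,"c10.png")
E
```

```text
(np.float64(38.9975279673307), array([0.40340101, 0.18259291, 0.20505871]), np.float64(3.3005825551827903))
```

View pics/c10.png

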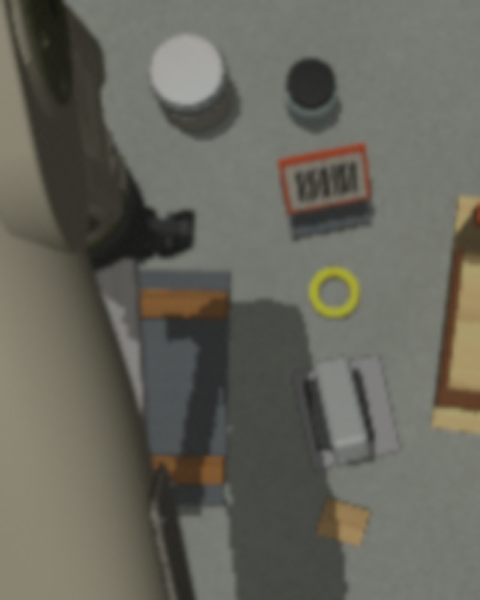

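```bash
python3 -m creep '[0,0,-50,0,22,0,0,-50,0,22,0,0,0,0,22,0,0,0,0,22]'; python3 d.py 0.6 0.0 0.45 171.5
python3 - <<'E'
from h import *
o=grab("d");crop(o["side"],100,20,340,300,2.1,"c11.png")
E
```

```text
time_s: 8.5
tool_pos: [0.6251, 0.1667, 0.4439]
eef_rot: [179.0, -3.6, 176.4]
force: [-0.0, -1.2, -1.0]
gripper_width: 0.0292
t 8.5 pos [0.6251 0.1667 0.4439] rot [179.   -3.6 176.4] q [  7.  38.  63. 119.   2.  11.] F [-0.  -1.2 -1. ] M [ 0.   -0.27  0.01] w 0.0292
shift [  14.8 -167.8   -8.1] turn 4.9
```

View pics/c11.png

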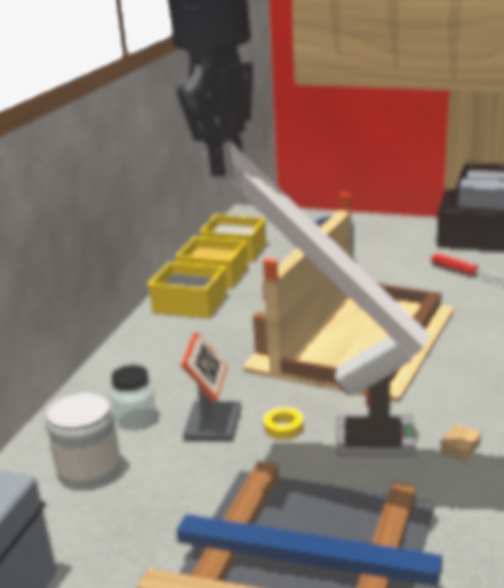

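```bash
python3 - <<'E'
from ang import *
print(foot([297.6,185.7],.283))
E
python3 -m creep '[4,-45,8,1,22,4,-45,8,1,22,4,-45,8,1,22,4,-40,8,1,22,0,0,0,1,22]'; python3 d.py 0.6 0.0 0.43 171.5
```

```text
(np.float64(43.950911254390626), array([0.4208391 , 0.17945921, 0.2496641 ]), np.float64(1.9447726520445026))
time_s: 9.1
tool_pos: [0.5866, -0.0077, 0.3967]
eef_rot: [179.4, -4.6, 171.5]
force: [-0.8, 1.2, -1.6]
gripper_width: 0.0296
t 9.1 pos [ 0.5866 -0.0077  0.3967] rot [179.4  -4.6 171.5] q [ -9.  25.  33. 103.   1.  -0.] F [-0.8  1.2 -1.6] M [ 0.09 -0.31 -0.08] w 0.0296
shift [ -9.5   9.9 -34. ] turn 0.0
```

```bash
python3 -m creep '[-5,-45,-3,0,22,-5,-45,-3,0,22,-5,-45,-3,0,22,-5,-45,-3,0,22,-5,-45,-3,0,22,-5,-45,-3,0,22,-5,-45,-3,0,22,-5,-30,-3,0,22,0,0,0,0,22,0,0,50,0,22,0,0,0,0,22,0,0,0,0,22]'; python3 d.py 0.63 -0.355 0.35 171.5
python3 - <<'E'
from h import *
o=grab("e");crop(o["side"],140,0,420,220,2.7,"c12.png")
E
```

```text
time_s: 10.3
tool_pos: [0.5664, -0.3532, 0.3591]
eef_rot: [177.8, -6.8, 171.9]
force: [-0.0, -0.7, -0.4]
gripper_width: 0.0294
t 10.3 pos [ 0.5664 -0.3532  0.3591] rot [177.8  -6.8 171.9] q [-38.  39.  52. 110.  -2. -30.] F [-0.  -0.7 -0.4] M [-0.16 -0.28 -0.  ] w 0.0294
shift [-63.9   7.    1.8] turn 0.4
```

View pics/c12.png

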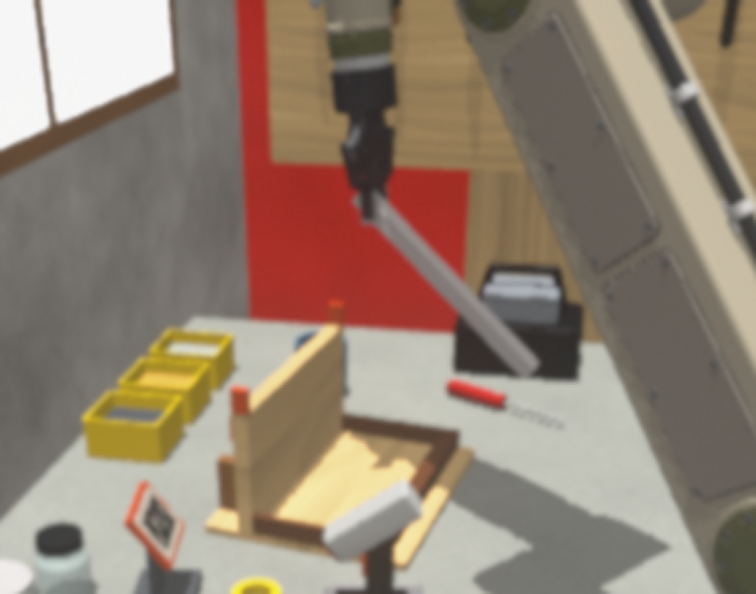

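```bash
python3 - <<'E'
from ang import *
print(foot([336.3,137.],.283))
E
python3 -m creep '[0,0,0,0,22,0,0,0,0,22,0,0,0,0,22,0,0,0,0,22]'; python3 d.py 0.63 -0.355 0.35 171.5
python3 -m creep '[-15,0,-10,0,22,-15,0,-10,0,22,-15,0,-10,0,22,-15,0,-10,0,22]'; python3 d.py 0.63 -0.355 0.35 171.5
```

```text
(np.float64(42.46530968255487), array([ 0.3610004 , -0.32466296,  0.1705216 ]), np.float64(0.3892229612608639))
time_s: 10.8
tool_pos: [0.5717, -0.3537, 0.369]
eef_rot: [178.4, -5.7, 172.1]
force: [0.2, -0.8, -1.7]
gripper_width: 0.0297
t 10.8 pos [ 0.5717 -0.3537  0.369 ] rot [178.4  -5.7 172.1] q [-38.  39.  53. 110.  -1. -30.] F [ 0.2 -0.8 -1.7] M [-0.05 -0.24 -0.01] w 0.0297
shift [-59.5   6.4  13.3] turn 0.6
time_s: 11.2
tool_pos: [0.6091, -0.3486, 0.3771]
eef_rot: [178.6, -5.1, 172.0]
force: [0.0, 0.6, -0.8]
gripper_width: 0.0298
t 11.2 pos [ 0.6091 -0.3486  0.3771] rot [178.6  -5.1 172. ] q [-36.  48.  72. 120.  -1. -28.] F [ 0.   0.6 -0.8] M [-0.04 -0.29 -0.04] w 0.0298
shift [-23.9  -4.   25. ] turn 0.5
```

```bash
python3 -m creep '[25,0,20,0,22,25,0,20,0,22,0,0,0,0,22,36,0,-36,0,22,36,0,-36,0,22,0,0,0,0,22,0,0,20,0,22,0,0,0,0,22,36,0,-36,0,22,36,0,-36,0,22,0,0,0,0,22,0,0,0,0,22]'; python3 d.py 0.63 -0.355 0.35 171.5
python3 - <<'E'
from h import *
o=grab("f");crop(o["side"],140,0,420,220,2.7,"c13.png")
E
```

```text
time_s: 12.4
tool_pos: [0.4476, -0.3308, 0.5003]
eef_rot: [179.7, -3.4, 172.1]
force: [0.6, -0.3, -2.2]
gripper_width: 0.0299
t 12.4 pos [ 0.4476 -0.3308  0.5003] rot [179.7  -3.4 172.1] q [-44.  26.  51. 118.  -2. -36.] F [ 0.6 -0.3 -2.2] M [-0.08 -0.12 -0.04] w 0.0299
shift [-192.6    0.3  139.2] turn 0.6
```

View pics/c13.png

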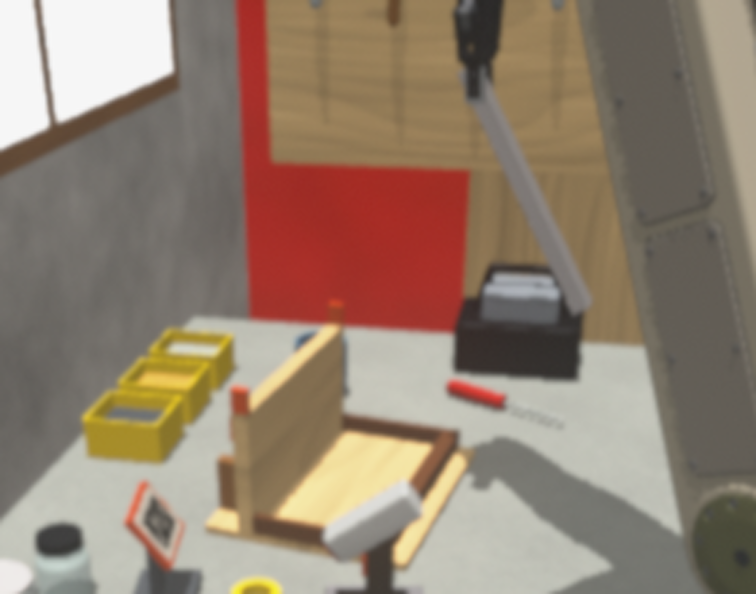

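```bash
python3 - <<'E'
from ang import *
a,F,e=foot([354.1,112.2],.283);print(a,F,e)
o=np.array([.572,-.285]);w=np.radians(-8.44);X=np.array([np.cos(w),np.sin(w)]);Y=np.array([-np.sin(w),np.cos(w)])
p=r.observe()["tool_pos"]
print("horiz/vert",(F-p)[:2]@X,F[2]-p[2])
for y in(-.06,.02,.10):
  for th in(50,55,60,65):
    t=np.radians(th);L=.283;fx=-.075+.01*np.sin(t)+.006
    g=o+X*(fx+L*np.cos(t))+Y*y
    print(y,th,"grip",g.round(4),np.hypot(*g).round(3),"tcp z",round(.012+.01*np.cos(t)+L*np.sin(t)-.002,4))
E
```

```text
60.35926646286519 [ 0.30878592 -0.31119988  0.25570089] 3.0920873671930478
horiz/vert -0.13995302744988583 -0.24396762452746357
-0.06 50 grip [ 0.6825 -0.362 ] 0.773 tcp z 0.2332
-0.06 55 grip [ 0.6636 -0.3592] 0.755 tcp z 0.2476
-0.06 60 grip [ 0.6435 -0.3563] 0.736 tcp z 0.2601
-0.06 65 grip [ 0.6222 -0.3531] 0.715 tcp z 0.2707
0.02 50 grip [ 0.6942 -0.2829] 0.75 tcp z 0.2332
0.02 55 grip [ 0.6753 -0.2801] 0.731 tcp z 0.2476
0.02 60 grip [ 0.6552 -0.2771] 0.711 tcp z 0.2601
0.02 65 grip [ 0.634 -0.274] 0.691 tcp z 0.2707
0.1 50 grip [ 0.7059 -0.2038] 0.735 tcp z 0.2332
0.1 55 grip [ 0.6871 -0.201 ] 0.716 tcp z 0.2476
0.1 60 grip [ 0.667 -0.198] 0.696 tcp z 0.2601
0.1 65 grip [ 0.6457 -0.1948] 0.674 tcp z 0.2707
```

```bash
python3 -m creep '[-10,-1,8,0,22,-20,-2,15,0,22,-25,-2,20,0,22,-25,-2,20,0,22,-25,-2,20,0,22,-25,-2,20,0,22,-20,-2,18,0,22,-15,-1,15,0,22,-10,-1,10,0,22,-5,0,5,0,22,0,0,0,0,22]'; python3 d.py 0.65 -0.357 0.30 171.6
python3 - <<'E'
from h import *
o=grab("g");crop(o["side"],140,0,420,220,2.7,"c14.png")
E
```

```text
time_s: 13.6
tool_pos: [0.6348, -0.3647, 0.2974]
eef_rot: [178.6, -4.9, 172.6]
force: [-0.6, 0.8, -1.1]
gripper_width: 0.0299
t 13.6 pos [ 0.6348 -0.3647  0.2974] rot [178.6  -4.9 172.6] q [-36.  46.  55. 105.  -1. -28.] F [-0.6  0.8 -1.1] M [ 0.02 -0.23 -0.02] w 0.0299
shift [-13.8   9.7  -3.6] turn 1.0
```

View pics/c14.png

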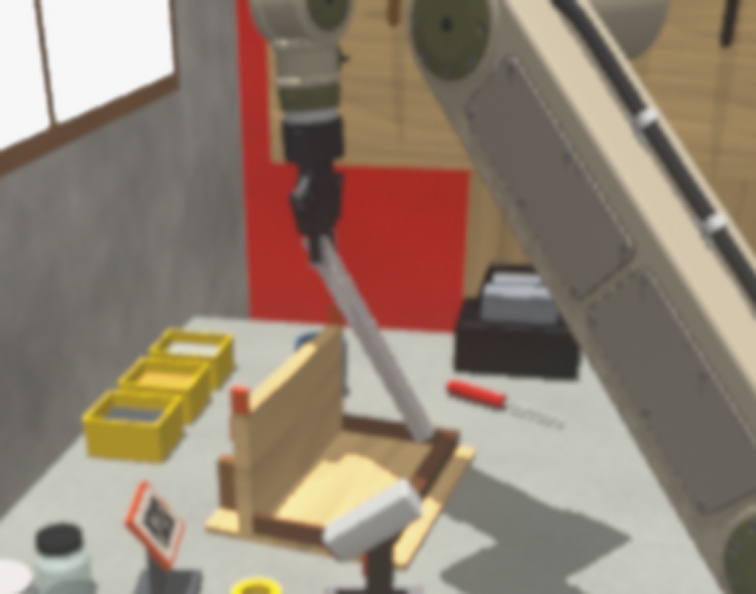

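```bash
cat >> ang.py <<'E'
o=np.array([.572,-.285]);w_=np.radians(-8.44);X=np.array([np.cos(w_),np.sin(w_)]);Y=np.array([-np.sin(w_),np.cos(w_)])
def rk(P): P=np.asarray(P);d=P[:2]-o;return np.array([d@X,d@Y,P[2]])
def rw(q): return np.r_[o+X*q[0]+Y*q[1],q[2]]
E
python3 - <<'E'
from ang import *
a,F,e=foot(np.array([421,433])/2.7+[140,0],.283);print(a,F,e,"foot rack",rk(F),"tcp rack",rk(r.observe()["tool_pos"]))
E
```

```text
60.05628165154228 [ 0.49411916 -0.34679498  0.05643164] 1.68630362175984 foot rack [-0.06796753 -0.0725566   0.05643164] tcp rack [ 0.07326875 -0.07001263  0.2996557 ]
```

```bash
python3 -m creep '[-6,4,0,0,22,-7,4,0,0,22,-2,0,10,0,22,-1,0,10,0,22,-1,0,10,0,22,-1,0,5,0,22,0,0,0,0,22]'; python3 d.py 0.65 -0.357 0.26 171.6
python3 - <<'E'
from h import *
o=grab("h");crop(o["side"],200,60,360,200,4.7,"c15.png")
E
```

```text
time_s: 14.4
tool_pos: [0.6489, -0.3608, 0.2788]
eef_rot: [179.3, -3.7, 172.3]
force: [1.1, 0.6, -1.4]
gripper_width: 0.0294
t 14.4 pos [ 0.6489 -0.3608  0.2788] rot [179.3  -3.7 172.3] q [-35.  45.  51. 100.  -1. -27.] F [ 1.1  0.6 -1.4] M [-0.05 -0.15 -0.03] w 0.0294
shift [-1.8  3.7 18.7] turn 0.7
```

View pics/c15.png

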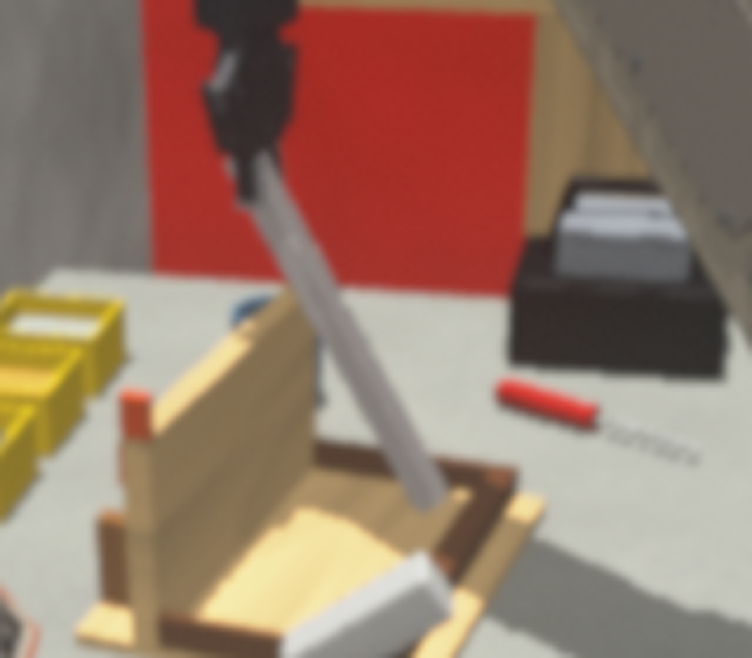

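```bash
python3 -m creep '[0,2,8,0,22,0,2,8,0,22,0,0,6,0,22,0,0,0,0,22]'; python3 d.py 0.65 -0.357 0.26 171.6
python3 -m creep '[0,0,4,0,22,0,0,4,0,22,0,0,0,0,22]'; python3 d.py 0.65 -0.357 0.26 171.6
python3 - <<'E'
from ang import *
im=r.grab_frame("side");crop(im,200,60,360,200,4.7,"c16.png");print(rk(r.observe()["tool_pos"]))
E
```

```text
time_s: 14.9
tool_pos: [0.6487, -0.3575, 0.2608]
eef_rot: [179.5, -3.4, 172.2]
force: [-0.7, -0.2, -0.6]
gripper_width: 0.0297
t 14.9 pos [ 0.6487 -0.3575  0.2608] rot [179.5  -3.4 172.2] q [-35.  43.  45.  95.  -1. -27.] F [-0.7 -0.2 -0.6] M [ 0.01 -0.2  -0.03] w 0.0297
shift [-1.3  0.7  0.7] turn 0.6
time_s: 15.2
tool_pos: [0.6498, -0.3582, 0.256]
eef_rot: [179.7, -3.0, 172.2]
force: [-0.9, 0.3, -1.4]
gripper_width: 0.0296
t 15.2 pos [ 0.6498 -0.3582  0.256 ] rot [179.7  -3.  172.2] q [-35.  43.  44.  94.  -1. -27.] F [-0.9  0.3 -1.4] M [0.03 0.14 0.02] w 0.0296
shift [ 0.2  1.2 -4. ] turn 0.6
[ 0.08766845 -0.06100405  0.25610678]
```

View pics/c16.png

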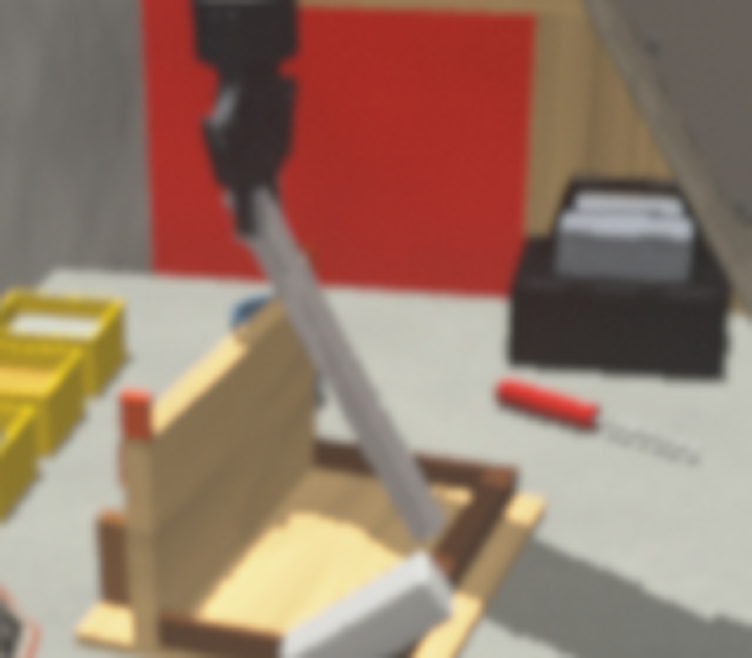

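```bash
python3 -m creep '[4,0,0,0,22,4,0,1,0,22,4,0,1,0,22,0,0,0,0,22]'; python3 d.py 0.65 -0.357 0.26 171.6
python3 - <<'E'
from ang import *
im=r.grab_frame("side");crop(im,200,60,360,200,4.7,"c17.png");print(rk(r.observe()["tool_pos"]))
E
```

```text
time_s: 15.65
tool_pos: [0.64, -0.3573, 0.2584]
eef_rot: [179.8, -2.4, 172.2]
force: [-0.7, 0.2, -2.3]
gripper_width: 0.0299
t 15.65 pos [ 0.64   -0.3573  0.2584] rot [179.8  -2.4 172.2] q [-35.  40.  40.  92.  -1. -27.] F [-0.7  0.2 -2.3] M [ 0.01 -0.22  0.01] w 0.0299
shift [-9.8  1.7 -2. ] turn 0.6
[ 0.07779467 -0.06152564  0.25821544]
```

View pics/c17.png

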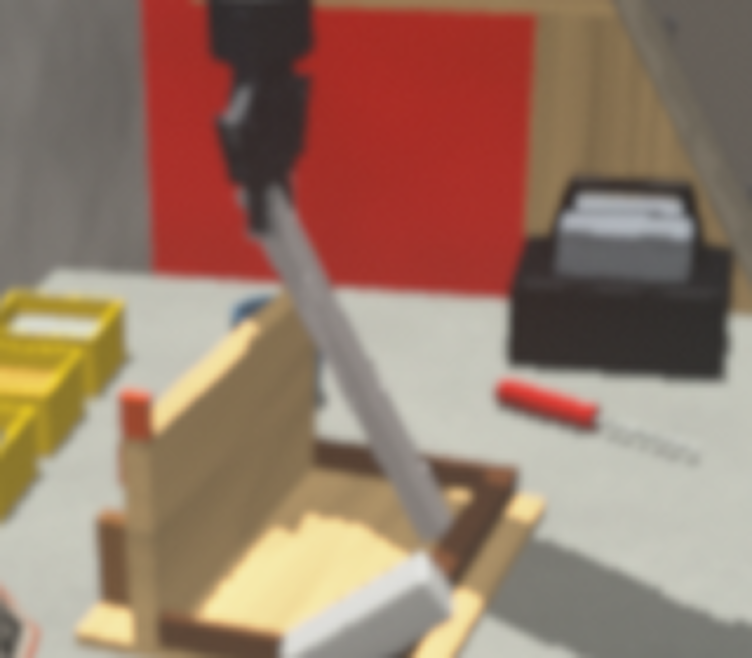

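```bash
python3 -m creep '[0,0,5,0,22,0,0,5,0,22,-5,0,7,0,22,-8,0,8,0,22,-8,0,8,0,22,-8,0,8,0,22,0,0,0,0,22]'; python3 d.py 0.682 -0.362 0.233 171.6
python3 - <<'E'
from ang import *
im=r.grab_frame("side");crop(im,200,60,360,200,4.7,"c18.png");print(rk(r.observe()["tool_pos"]))
E
```

```text
time_s: 16.4
tool_pos: [0.677, -0.3615, 0.2305]
eef_rot: [-179.8, -0.5, 172.2]
force: [-0.9, 0.5, -1.0]
gripper_width: 0.0294
t 16.4 pos [ 0.677  -0.3615  0.2305] rot [-179.8   -0.5  172.2] q [-34.  43.  42.  89.  -0. -26.] F [-0.9  0.5 -1. ] M [-0.02 -0.16  0.03] w 0.0294
shift [-5.   0.2 -2.5] turn 0.6
[ 0.11497696 -0.06027882  0.23086666]
```

View pics/c18.png

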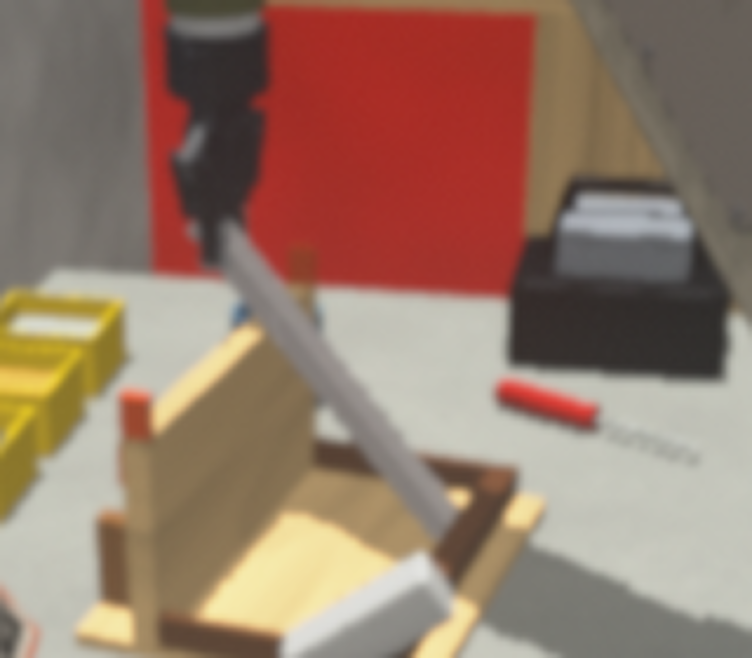

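The bar is leaning at about 50° with its foot at the batten, and the TCP matches the expected spot. Releasing.

```bash
python3 -m creep '[0,0,0,0,50,0,0,0,0,50,0,0,0,0,50,0,0,-10,0,50,0,0,-20,0,50,0,0,-30,0,50,10,0,-30,0,50,10,0,-10,0,50,0,0,0,0,50]'; python3 d.py 0.5 0 0.3 176
python3 - <<'E'
from h import *
o=grab("i");crop(o["side"],140,60,360,220,3.6,"c19.png");crop(o["top"],270,120,450,260,4.4,"c20.png")
E
```

```text
time_s: 17.35
tool_pos: [0.654, -0.359, 0.3311]
eef_rot: [-180.0, -0.9, 172.1]
force: [-0.1, 0.4, -0.2]
gripper_width: 0.0499
t 17.35 pos [ 0.654  -0.359   0.3311] rot [-180.    -0.9  172.1] q [-35.  45.  58. 105.  -0. -27.] F [-0.1  0.4 -0.2] M [-0.05 -0.05  0.02] w 0.0499
shift [201.2 334.5  34.3] turn -3.9
```

View pics/c19.png

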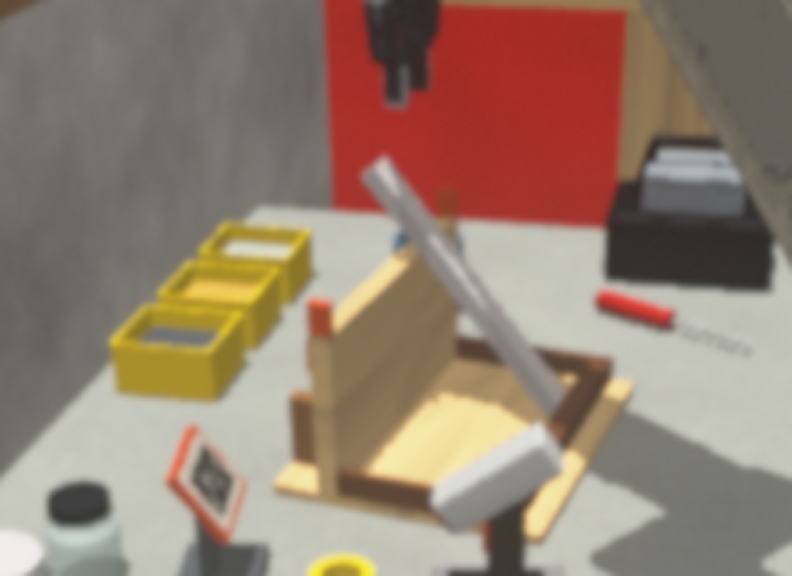

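View pics/c20.png

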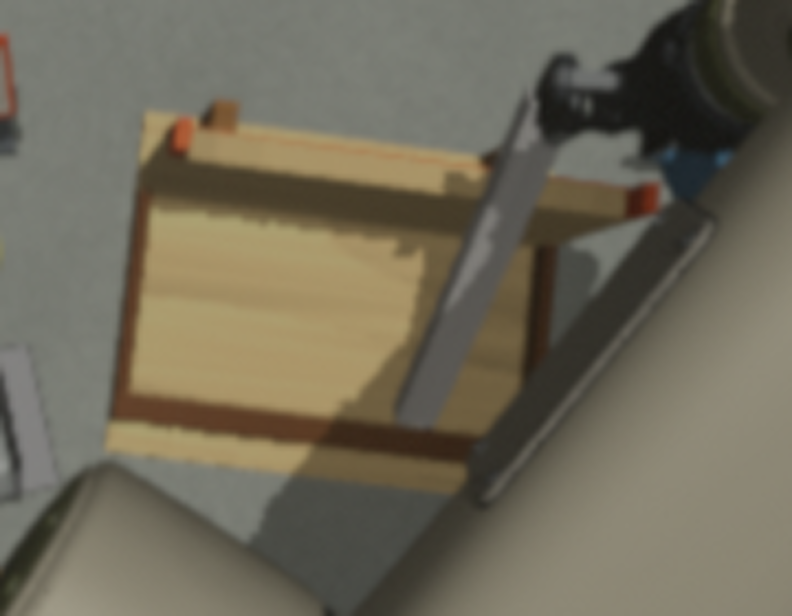

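```bash
python3 -m creep '[8,48,-2,0,50,8,48,-2,0,50,8,48,-2,-0.5,50,8,48,-2,-0.5,50,8,48,-2,-1,50,0,48,2,-1,50,0,48,4,-1,50,0,48,4,-1,50,-5,48,4,-1,50,-5,48,6,-1,50,-5,48,6,-1,50,-5,48,6,0,50]'; python3 d.py 0.653 0.2725 0.12 178.6
```

```text
time_s: 18.65
tool_pos: [0.6772, 0.2291, 0.28]
eef_rot: [179.3, -3.0, 179.7]
force: [0.5, -0.4, -0.1]
gripper_width: 0.0499
t 18.65 pos [0.6772 0.2291 0.28  ] rot [179.3  -3.  179.7] q [12. 38. 39. 94.  1. 12.] F [ 0.5 -0.4 -0.1] M [-0.02 -0.06 -0.02] w 0.0499
shift [ 16.   41.3 161.5] turn 1.1
```

```bash
python3 -m creep '[5,14,20,0.5,50,5,14,30,0.5,50,5,13,30,0,50,3,0,30,0,50,0,0,30,0,50,0,0,0,0,50]'; python3 d.py 0.653 0.2725 0.038 178.6
python3 - <<'E'
from h import *
o=grab("j");crop(o["side"],150,200,340,360,4,"c21.png")
E
```

```text
time_s: 19.25
tool_pos: [0.6419, 0.2836, 0.1204]
eef_rot: [179.6, -4.0, 179.5]
force: [-0.7, -0.4, -0.5]
gripper_width: 0.0504
t 19.25 pos [0.6419 0.2836 0.1204] rot [179.6  -4.  179.5] q [17. 38. 17. 72.  2. 17.] F [-0.7 -0.4 -0.5] M [ 0.01  0.01 -0.  ] w 0.0504
shift [-16.9 -11.6  81.3] turn 0.9
```

View pics/c21.png

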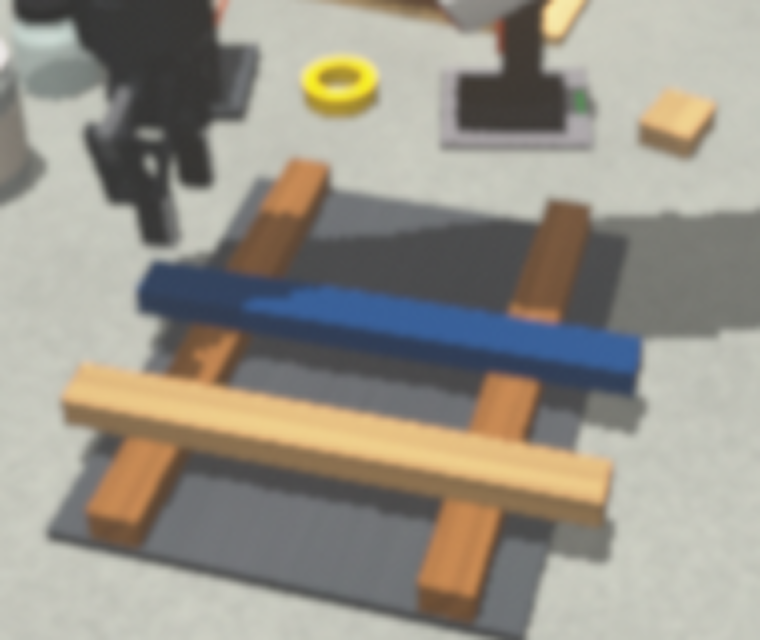

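Bars are unchanged in the crop (blue from (140,285) to (640,355)), and the gripper is above the blue one. I descend with the correction.

```bash
python3 -m creep '[-8,-6,20,0.4,50,-8,-5,20,0.5,50,-4,0,20,0,50,-2,0,10,0,50,0,0,0,0,50]'; python3 d.py 0.653 0.2725 0.038 178.6
```

```text
time_s: 19.85
tool_pos: [0.6711, 0.2736, 0.0642]
eef_rot: [179.2, -2.6, 178.4]
force: [-0.1, 0.6, 0.1]
gripper_width: 0.0501
t 19.85 pos [0.6711 0.2736 0.0642] rot [179.2  -2.6 178.4] q [15. 42. 15. 66.  2. 17.] F [-0.1  0.6  0.1] M [-0.03 -0.02 -0.  ] w 0.0501
shift [16.8 -2.  27. ] turn -0.2
```

```bash
python3 -m creep '[6,0,10,0,50,5,0,10,0,50,2,0,5,0,50,0,0,3,0,50,0,0,0,0,50]'; python3 d.py 0.653 0.2725 0.038 178.6
```

```text
time_s: 20.35
tool_pos: [0.6603, 0.2753, 0.0428]
eef_rot: [179.0, -2.1, 178.4]
force: [-0.6, 0.4, 0.3]
gripper_width: 0.05
t 20.35 pos [0.6603 0.2753 0.0428] rot [179.   -2.1 178.4] q [16. 41. 11. 61.  2. 17.] F [-0.6  0.4  0.3] M [-0.03  0.01  0.03] w 0.05
shift [ 7.  -3.1  5. ] turn -0.2
```

```bash
python3 -m creep '[5,-2,3,0,50,2,0,3,0,50,0,0,0,0,22,0,0,0,0,22,0,0,0,0,22,0,0,0,0,22,0,0,0,0,22,0,0,0,0,22,0,0,0,0,22]' 30; python3 d.py 0.653 0.2725 0.038 178.6
python3 -m creep '[0,0,-15,0,22,0,0,-20,0,22,0,0,-20,0,22,0,0,-20,0,22,0,0,-20,0,22,0,0,-20,0,22,0,0,-20,0,22,0,0,0,0,22]'; python3 d.py 0.6 0.182 0.45 177
python3 - <<'E'
from h import *
o=grab("k");crop(o["side"],130,120,340,340,2.7,"c22.png")
E
```

```text
time_s: 21.25
tool_pos: [0.6533, 0.2737, 0.038]
eef_rot: [179.0, -2.0, 178.4]
force: [-0.9, 0.1, 0.7]
gripper_width: 0.0296
t 21.25 pos [0.6533 0.2737 0.038 ] rot [179.   -2.  178.4] q [16. 40.  9. 60.  2. 17.] F [-0.9  0.1  0.7] M [-0.09  0.04 -0.04] w 0.0296
shift [ 0.3 -1.2 -0. ] turn -0.2
time_s: 22.05
tool_pos: [0.6574, 0.2705, 0.1804]
eef_rot: [179.1, -2.1, 178.4]
force: [1.1, 0.8, -2.1]
gripper_width: 0.0295
t 22.05 pos [0.6574 0.2705 0.1804] rot [179.1  -2.1 178.4] q [15. 36. 22. 77.  1. 17.] F [ 1.1  0.8 -2.1] M [ 0.07 -0.32  0.04] w 0.0295
shift [  64.6  -85.8 -268.8] turn 1.4
```

View pics/c22.png

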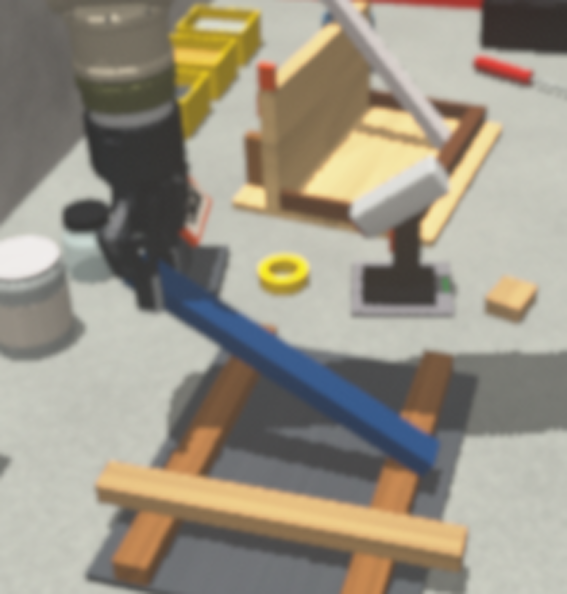

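```bash
python3 -m creep '[3,0,-20,0,22,5,0,-25,0,22,5,0,-25,0,22,5,0,-25,0,22,0,0,0,0,22]'; python3 d.py 0.6 0.182 0.45 177
python3 - <<'E'
from h import *
o=grab("l");crop(o["side"],130,120,340,340,2.7,"c23.png")
E
```

```text
time_s: 22.65
tool_pos: [0.638, 0.2682, 0.2644]
eef_rot: [179.5, -3.3, 178.4]
force: [0.3, -0.1, -2.5]
gripper_width: 0.0296
t 22.65 pos [0.638  0.2682 0.2644] rot [179.5  -3.3 178.4] q [16. 35. 31. 89.  1. 17.] F [ 0.3 -0.1 -2.5] M [ 0.01 -0.53  0.01] w 0.0296
shift [  46.1  -85.5 -184.1] turn 1.4
```

View pics/c23.png

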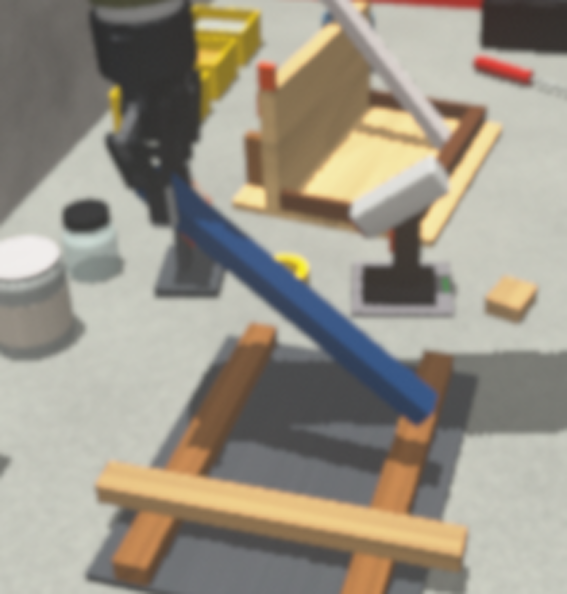

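```bash
python3 -m creep '[10,0,-35,0,22,10,0,-35,0,22,0,0,0,0,22,20,0,-36,0,22,20,0,-36,0,22,0,0,0,0,22,0,0,0,0,22]'; python3 d.py 0.6 0.182 0.45 177
python3 - <<'E'
from h import *
o=grab("m");crop(o["side"],130,20,340,300,2.1,"c24.png")
E
```

```text
time_s: 23.45
tool_pos: [0.5868, 0.2676, 0.3856]
eef_rot: [-179.8, -5.3, 178.3]
force: [-0.6, -0.0, -4.4]
gripper_width: 0.0292
t 23.45 pos [0.5868 0.2676 0.3856] rot [-179.8   -5.3  178.3] q [ 17.  34.  46. 108.   2.  18.] F [-0.6 -0.  -4.4] M [ 0.01 -0.45 -0.02] w 0.0292
shift [ -9.9 -85.3 -65.4] turn 1.3
```

View pics/c24.png

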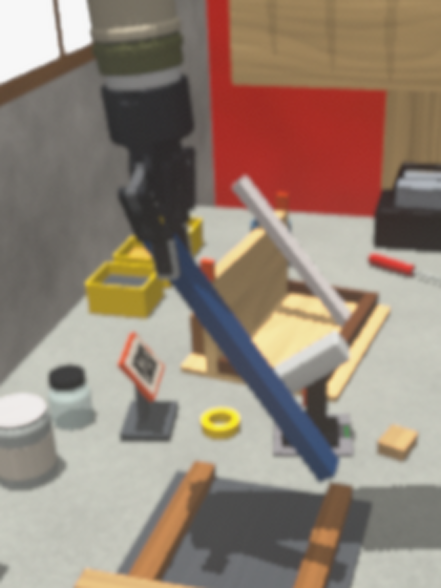

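```bash
python3 - <<'E'
from ang import *
print(foot(np.array([322,468])/2.1+[130,20],.281))
E
```

```text
(np.float64(57.33716372555717), array([0.4347649 , 0.27209352, 0.15097761]), np.float64(4.129774993963447))
```

```bash
python3 -m creep '[0,0,0,0,22,0,-10,-15,0,22,0,-25,-25,0,22,0,-35,-20,1,22,0,-45,0,1,22,0,-45,0,1,22,0,-45,0,1,22,0,-45,0,1,22,0,-45,0,1,22,0,-45,0,1,22,0,-45,0,0,22,0,-45,0,0,22]' 80; python3 d.py 0.65 -0.277 0.34 171.6
```

```text
time_s: 24.75
tool_pos: [0.5566, -0.1705, 0.4288]
eef_rot: [-179.0, -6.8, 171.4]
force: [1.4, 0.1, -3.3]
gripper_width: 0.0285
t 24.75 pos [ 0.5566 -0.1705  0.4288] rot [-179.    -6.8  171.4] q [-24.  28.  43. 111.  -3. -15.] F [ 1.4  0.1 -3.3] M [-0.08 -0.51  0.01] w 0.0285
shift [-117.9  -90.1   77. ] turn -0.2
```

```bash
python3 -m creep '[-10,-25,5,0,22,-15,-30,8,0,22,-20,-25,12,0,22,-20,-10,15,0,22,-20,0,15,0,22,-15,0,12,0,22,-8,0,8,0,22,-3,0,3,0,22,0,0,0,0,22]'; python3 d.py 0.665 -0.279 0.31 171.6
python3 - <<'E'
from h import *
o=grab("n");crop(o["side"],140,0,420,220,2.7,"c25.png")
E
```

```text
time_s: 25.65
tool_pos: [0.6427, -0.2924, 0.3207]
eef_rot: [-179.4, -7.7, 170.6]
force: [0.3, -0.6, -2.8]
gripper_width: 0.0287
t 25.65 pos [ 0.6427 -0.2924  0.3207] rot [-179.4   -7.7  170.6] q [-30.  45.  57. 109.  -3. -20.] F [ 0.3 -0.6 -2.8] M [-0.05 -0.41  0.01] w 0.0287
shift [-21.   17.    7.7] turn -1.0
```

View pics/c25.png

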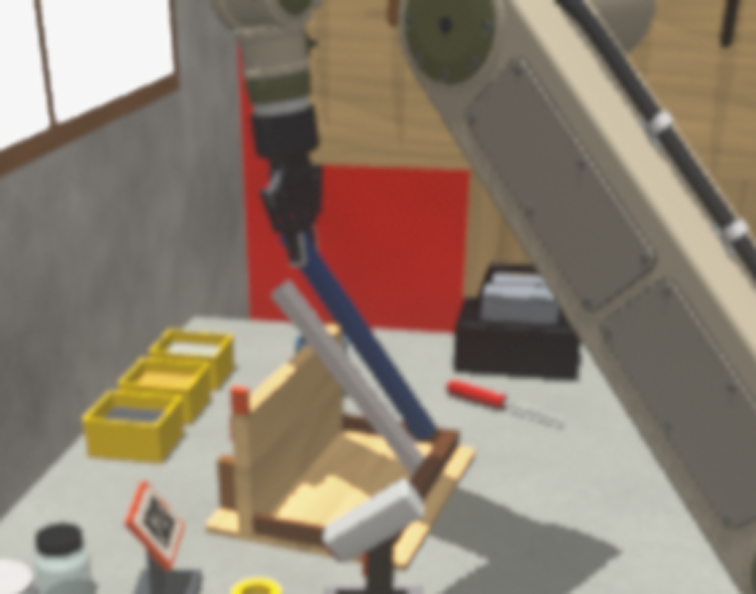

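```bash
python3 - <<'E'
from ang import *
print("tcp",rk(r.observe()["tool_pos"]))
print("blue foot",[ (a,rk(F),e) for a,F,e in [foot(np.array([422,434])/2.7+[140,0],.281)]])
for y in(-.07,-.06,.0,.02,.04): print(y,(proj("side",[rw([-.067,y,.018]),rw([.126,y,.248])])-[140,0])*2.7)
t=cv2.imread("pics/top_n.png")[:,:,::-1];crop(t,270,120,450,260,4.4,"c26.png")
E
```

```text
tcp [0.07078224 0.00311278 0.32218903]
blue foot [(np.float64(54.693417986613646), array([-0.09159847,  0.0058833 ,  0.09487302]), np.float64(1.6454402985491805))]
-0.07 [[420.35987708 463.7620233 ]
 [283.34385886 282.36679257]]
-0.06 [[418.20236283 466.97235302]
 [280.3370582  284.67690336]]
0.0 [[404.75028454 486.98933368]
 [261.5620386  299.10024996]]
0.02 [[400.06323601 493.96400896]
 [255.00912691 304.13375477]]
0.04 [[395.26883714 501.09856144]
 [248.30012224 309.28685226]]
```

View pics/c26.png

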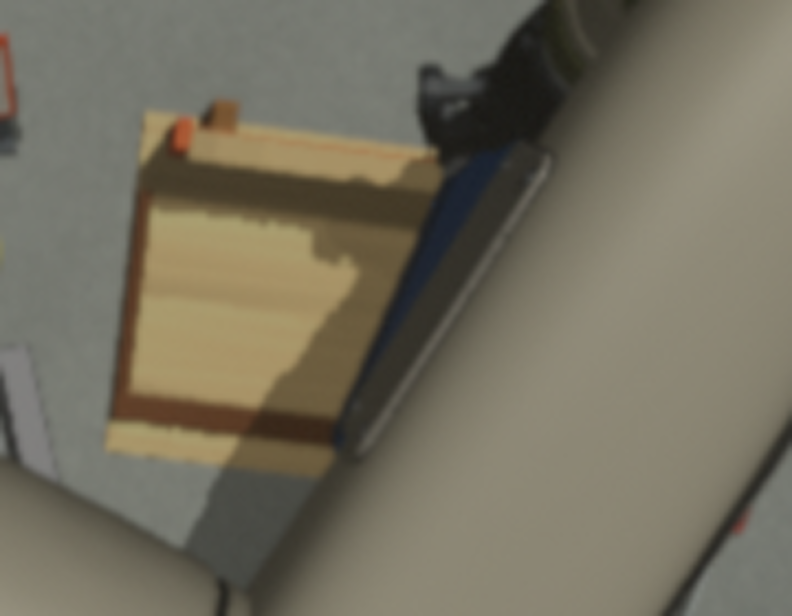

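```bash
python3 -m creep '[-10,6,0,-0.5,22,-15,6,0,-0.5,22,-15,5,0,0,22,-5,0,10,0,22,-3,0,10,0,22,-1,0,5,0,22,0,0,0,0,22]'; python3 - <<'E'
from ang import *
print("tcp",rk(r.observe()["tool_pos"]),r.observe()["eef_rot"],r.observe()["qpos"].round(0))
im=r.grab_frame("side");crop(im,200,60,360,200,4.7,"c27.png")
E
```

```text
time_s: 26.45
tool_pos: [0.6832, -0.2779, 0.2971]
eef_rot: [-179.3, -6.9, 171.7]
force: [0.2, 0.5, -3.0]
gripper_width: 0.0289
tcp [0.10899226 0.02330206 0.29709084] [-179.25360503   -6.87633242  171.6808193 ] [-27.  50.  63. 110.  -3. -19.]
```

View pics/c27.png

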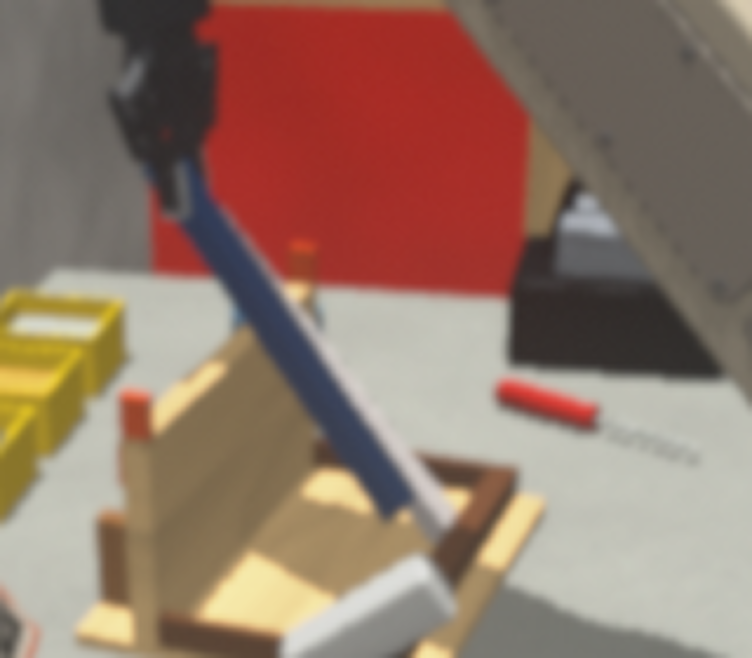

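```bash
python3 - <<'E'
from ang import *
a,F,e=foot(np.array([394,505])/4.7+[200,60],.281);print(a,rk(F),e)
E
```

```text
54.572283751239276 [-0.053891    0.0229536   0.07087922] 1.761049758798467
```

```bash
python3 -m creep '[-1,0,12,0,22,-1,0,15,0,22,-1,0,15,0,22,-1,0,10,0,22,0,0,5,0,22,0,0,0,0,22]'; python3 - <<'E'
from ang import *
s=r.observe()
print("tcp",rk(s["tool_pos"]),s["eef_rot"],s["force"],s["ft_torque"])
im=r.grab_frame("side");crop(im,200,60,360,200,4.7,"c28.png")
E
```

```text
time_s: 27.1
tool_pos: [0.6806, -0.2788, 0.2495]
eef_rot: [-179.0, -6.1, 171.6]
force: [-0.1, -0.2, -2.8]
gripper_width: 0.0288
tcp [0.10646939 0.02210578 0.24950211] [-178.97078781   -6.1058675   171.64833797] [-0.1225233  -0.20648981 -2.795055  ] [-0.01544604 -0.38795691 -0.01332599]
```

View pics/c28.png

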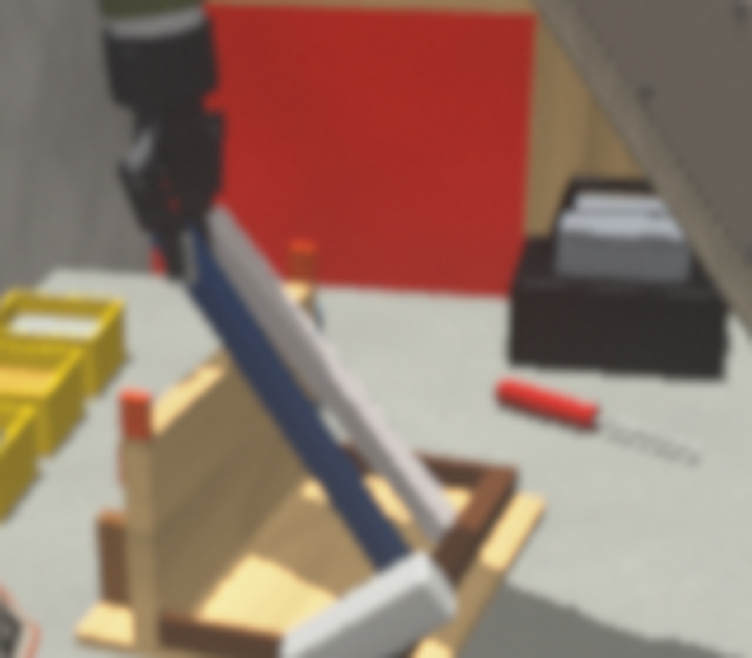

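```bash
python3 -m creep '[5,0,0,0,22,5,0,2,0,22,2,0,5,0,22,0,0,5,0,22,0,0,0,0,22]' ; python3 d.py 0.69 -0.283 .233 171.6
python3 - <<'E'
from ang import *
print("tcp",rk(r.observe()["tool_pos"]))
E
```

```text
time_s: 27.65
tool_pos: [0.6677, -0.2777, 0.2431]
eef_rot: [-178.8, -5.7, 171.6]
force: [-0.6, 0.6, -2.5]
gripper_width: 0.029
t 27.65 pos [ 0.6677 -0.2777  0.2431] rot [-178.8   -5.7  171.6] q [-28.  42.  41.  94.  -3. -19.] F [-0.6  0.6 -2.5] M [ 0.03 -0.02 -0.  ] w 0.029
shift [-23.7  -1.8   7.8] turn 0.0
tcp [0.0935953  0.02122002 0.24313033]
```

```bash
python3 -m creep '[0,0,0,0,22,-6,0,4,0,22,-7,0,5,0,22,-7,0,6,0,22,-4,0,5,0,22,0,0,0,0,22]' 30; python3 - <<'E'
from ang import *
s=r.observe()
print("tcp",rk(s["tool_pos"]),s["eef_rot"],s["force"],s["ft_torque"])
im=r.grab_frame("side");crop(im,200,60,360,200,4.7,"c29.png")
E
```

```text
time_s: 28.25
tool_pos: [0.6869, -0.281, 0.2292]
eef_rot: [-178.6, -5.8, 171.6]
force: [-2.4, 0.4, -3.5]
gripper_width: 0.0288
tcp [0.11309261 0.0207893  0.22921351] [-178.57826314   -5.82660653  171.58319185] [-2.35514844  0.35950933 -3.47858415] [-0.02366204 -0.27385669  0.02427564]
```

View pics/c29.png

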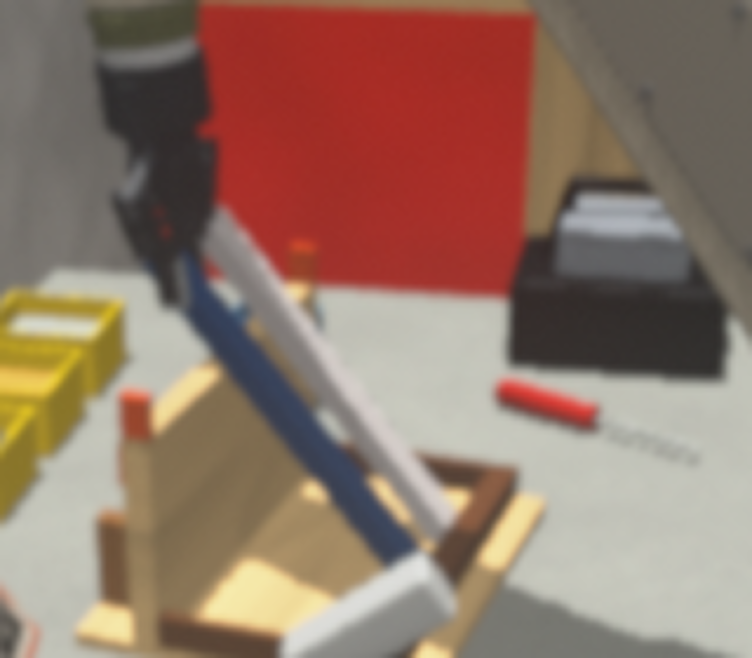

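Leaning. I release and rise.

```bash
python3 -m creep '[0,0,0,0,46,0,0,0,0,46,0,0,0,0,46,0,0,-10,0,46,0,0,-20,0,46,0,0,-30,0,46,5,0,-30,0,46,10,10,-10,0,46,0,0,0,0,46]'; python3 d.py 0.656 0.363 0.25 178
python3 - <<'E'
from h import *
o=grab("p");crop(o["side"],140,60,360,220,3.6,"c30.png")
E
```

```text
time_s: 29.2
tool_pos: [0.6838, -0.2668, 0.3175]
eef_rot: [-179.0, -6.6, 171.6]
force: [-0.4, -0.0, 0.7]
gripper_width: 0.0459
t 29.2 pos [ 0.6838 -0.2668  0.3175] rot [-179.    -6.6  171.6] q [-26.  51.  69. 114.  -3. -18.] F [-0.4 -0.   0.7] M [-0.   -0.06  0.02] w 0.0459
shift [110.4 620.4  69.6] turn -6.4
```

View pics/c30.png

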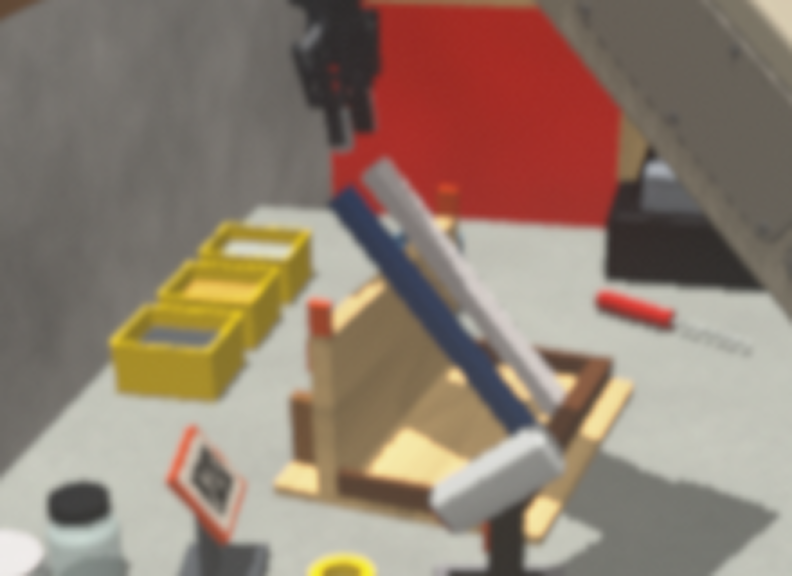

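```bash
python3 -m creep '[20,40,5,0,50,20,45,5,0,50,15,45,5,0,50,10,45,5,-1,50,5,48,5,-1,50,0,48,5,-1,50,0,48,5,-1,50,0,48,5,-1,50,0,48,5,-1,50,0,48,5,0,50,0,48,5,0,50,0,48,5,0,50]'; python3 d.py 0.657 0.3645 0.12 178
```

```text
time_s: 30.5
tool_pos: [0.6782, 0.2921, 0.2427]
eef_rot: [-179.6, -6.5, 176.8]
force: [1.1, -0.2, -0.2]
gripper_width: 0.0497
t 30.5 pos [0.6782 0.2921 0.2427] rot [-179.6   -6.5  176.8] q [16. 46. 48. 98.  2. 19.] F [ 1.1 -0.2 -0.2] M [-0.04 -0.2  -0.04] w 0.0497
shift [ 11.2  72.  124.3] turn -1.2
```

```bash
python3 -m creep '[-2,20,20,-0.5,50,-2,25,25,-0.5,50,-2,25,30,0,50,-2,0,25,0,50,-2,0,10,0,50,0,0,0,0,50]'; python3 d.py 0.657 0.3645 0.038 178
python3 - <<'E'
from h import *
o=grab("q");crop(o["side"],130,200,340,360,3.7,"c31.png")
E
```

```text
time_s: 31.1
tool_pos: [0.6797, 0.3741, 0.1216]
eef_rot: [-179.8, -6.4, 178.4]
force: [0.6, 0.0, -0.3]
gripper_width: 0.0498
t 31.1 pos [0.6797 0.3741 0.1216] rot [-179.8   -6.4  178.4] q [22. 51. 40. 86.  2. 23.] F [ 0.6  0.  -0.3] M [ 0.06 -0.06  0.02] w 0.0498
shift [13.1 -9.9 85.6] turn 0.4
```

View pics/c31.png

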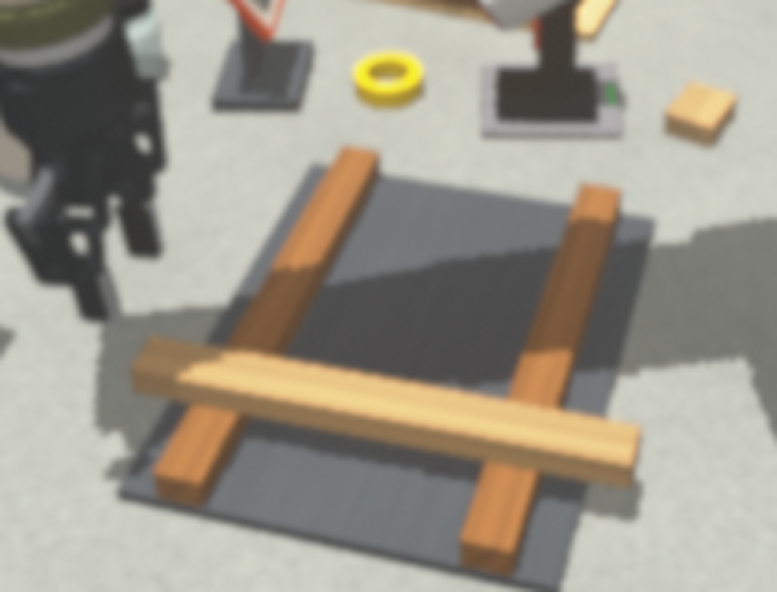

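```bash
python3 -m creep '[4,-5,20,0.2,50,4,-4,20,0.2,50,2,0,20,0,50,0,0,12,0,50,0,0,0,0,50]'; python3 d.py 0.657 0.3645 0.038 178
```

```text
time_s: 31.7
tool_pos: [0.6708, 0.3628, 0.0637]
eef_rot: [179.8, -5.2, 177.7]
force: [-0.7, 0.1, 0.1]
gripper_width: 0.0498
t 31.7 pos [0.6708 0.3628 0.0637] rot [179.8  -5.2 177.7] q [22. 49. 28. 74.  2. 24.] F [-0.7  0.1  0.1] M [ 0.01 -0.13  0.01] w 0.0498
shift [11.4  1.  26.9] turn -0.3
```

```bash
python3 -m creep '[4,0,10,0,50,4,0,10,0,50,2,0,6,0,50,0,0,3,0,50,0,0,0,0,50]'; python3 d.py 0.657 0.3645 0.038 178
```

```text
time_s: 32.2
tool_pos: [0.6626, 0.3637, 0.0413]
eef_rot: [179.5, -4.7, 177.6]
force: [0.3, 0.0, -0.5]
gripper_width: 0.0498
t 32.2 pos [0.6626 0.3637 0.0413] rot [179.5  -4.7 177.6] q [22. 48. 24. 70.  2. 24.] F [ 0.3  0.  -0.5] M [-0.03 -0.07  0.01] w 0.0498
shift [5.3 0.6 3.7] turn -0.4
```

```bash
python3 -m creep '[4,0,3,0,50,1,0,2,0,50,0,0,0,0,22,0,0,0,0,22,0,0,0,0,22,0,0,0,0,22,0,0,0,0,22,0,0,0,0,22,0,0,0,0,22]' 20; python3 d.py 0.657 0.3645 0.038 178
python3 -m creep '[0,0,-15,0,22,0,0,-30,0,22,0,0,-45,0,22,0,0,-45,0,22,5,-10,-45,0,22,0,-10,0,0,22,20,-10,-40,0,22,30,-10,-36,0,22,0,0,0,0,22,0,0,0,0,22]'; python3 d.py 0.6 0.182 0.45 177
python3 - <<'E'
from h import *
o=grab("r");crop(o["side"],100,20,340,300,2.1,"c32.png")
E
```

```text
time_s: 33.1
tool_pos: [0.6576, 0.3644, 0.0375]
eef_rot: [179.5, -4.6, 177.6]
force: [-1.3, -0.8, -0.2]
gripper_width: 0.0299
t 33.1 pos [0.6576 0.3644 0.0375] rot [179.5  -4.6 177.6] q [22. 47. 22. 69.  2. 24.] F [-1.3 -0.8 -0.2] M [ 0.01  0.01 -0.05] w 0.0299
shift [ 0.6  0.1 -0.4] turn -0.4
time_s: 34.1
tool_pos: [0.6215, 0.3212, 0.2963]
eef_rot: [179.8, -4.9, 177.5]
force: [-0.2, -1.0, -2.0]
gripper_width: 0.0295
t 34.1 pos [0.6215 0.3212 0.2963] rot [179.8  -4.9 177.5] q [20. 38. 41. 98.  2. 22.] F [-0.2 -1.  -2. ] M [-0.   -0.22 -0.03] w 0.0295
shift [  28.7 -139.4 -152.4] turn 0.5
```

View pics/c32.png

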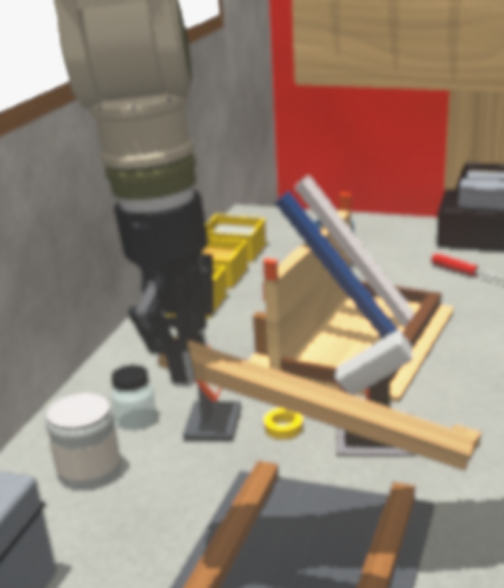

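```bash
python3 -m creep '[30,-10,-40,0,22,30,-10,-40,0,22,0,0,0,0,22,0,0,50,0,22,30,0,-40,0,22,25,0,-43,0,22,0,0,0,0,22,0,0,50,0,22,0,0,-50,0,22,0,0,-50,0,22,0,0,0,0,22,0,0,0,0,22]'; python3 d.py 0.6 0.182 0.45 177
python3 - <<'E'
from h import *
o=grab("s");crop(o["side"],100,0,340,280,2.1,"c33.png")
E
```

```text
time_s: 35.4
tool_pos: [0.435, 0.2712, 0.3296]
eef_rot: [-170.8, -24.2, 175.2]
force: [1.3, 0.2, -0.8]
gripper_width: 0.0299
t 35.4 pos [0.435  0.2712 0.3296] rot [-170.8  -24.2  175.2] q [ 22.  32.  30. 113.   2.  24.] F [ 1.3  0.2 -0.8] M [ 0.23 -0.66 -0.07] w 0.0299
shift [-107.4 -102.8 -166.1] turn -1.8
```

View pics/c33.png

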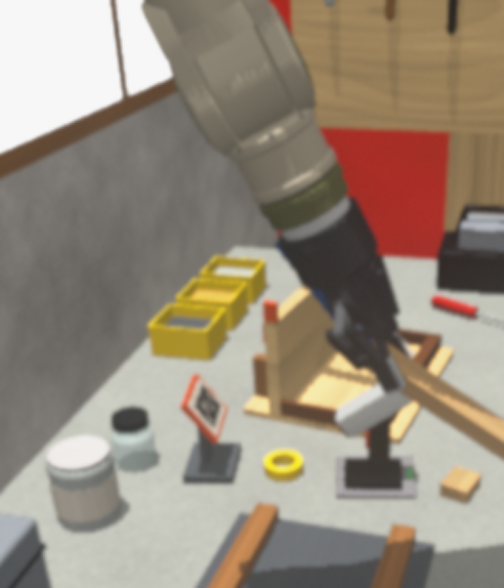

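```bash
python3 -m creep '[-20,0,30,0,22,-20,0,30,0,22,0,0,0,0,22]' 40; python3 d.py 0.5 0.27 0.35 177;  python3 -m creep '[-30,0,0,0,22,-30,0,0,0,22,0,0,0,0,22]'; python3 d.py 0.5 0.27 0.35 177
```

```text
time_s: 35.8
tool_pos: [0.4564, 0.2645, 0.2623]
eef_rot: [-171.6, -22.8, 175.5]
force: [-0.5, 0.2, -0.8]
gripper_width: 0.0294
t 35.8 pos [0.4564 0.2645 0.2623] rot [-171.6  -22.8  175.5] q [ 20.  33.  22. 104.   2.  23.] F [-0.5  0.2 -0.8] M [ 0.14 -0.57 -0.01] w 0.0294
shift [ -5.7  -5.4 -97.8] turn -1.5
time_s: 36.1
tool_pos: [0.5168, 0.2625, 0.2452]
eef_rot: [-172.0, -22.0, 175.7]
force: [0.1, -0.3, -1.3]
gripper_width: 0.0294
t 36.1 pos [0.5168 0.2625 0.2452] rot [-172.   -22.   175.7] q [ 19.  39.  31. 106.   1.  21.] F [ 0.1 -0.3 -1.3] M [ 0.16 -0.6  -0.01] w 0.0294
shift [ 55.4  -6.5 -90.6] turn -1.3
```

```bash
python3 -m creep '[8,0,-8,0,22,8,0,-8,0,22,8,0,-8,0,22,8,0,-8,0,22,8,0,-8,0,22,8,0,-8,0,22,8,0,-8,0,22,8,0,-8,0,22]'; python3 d.py 0.5 0.27 0.35 177;  python3 -m creep '[0,0,0,0,22,0,0,0,0,22,0,0,0,0,22,0,0,0,0,22]'; python3 d.py 0.5 0.27 0.35 177
```

```text
time_s: 36.9
tool_pos: [0.4778, 0.277, 0.3435]
eef_rot: [-172.4, -21.4, 176.0]
force: [-0.6, -0.2, -1.5]
gripper_width: 0.0294
t 36.9 pos [0.4778 0.277  0.3435] rot [-172.4  -21.4  176. ] q [ 21.  36.  39. 116.   2.  23.] F [-0.6 -0.2 -1.5] M [ 0.13 -0.56 -0.03] w 0.0294
shift [-18.7  -7.2 -13.5] turn -1.0
time_s: 37.3
tool_pos: [0.4776, 0.2773, 0.3445]
eef_rot: [-172.4, -21.3, 176.0]
force: [-1.0, -0.0, -2.2]
gripper_width: 0.0293
t 37.3 pos [0.4776 0.2773 0.3445] rot [-172.4  -21.3  176. ] q [ 21.  36.  39. 116.   2.  23.] F [-1.  -0.  -2.2] M [ 0.18 -0.57 -0.06] w 0.0293
shift [-19.3  -7.4 -12.5] turn -1.0
```

```bash
python3 -m creep '[-20,0,45,0,22,-20,0,45,0,22,0,0,0,0,22]'; python3 d.py 0.5 0.27 0.35 177;  python3 -m creep '[10,0,-12,0,22,10,0,-12,0,22,10,0,-12,0,22,10,0,-12,0,22,10,0,-12,0,22,10,0,-12,0,22,0,0,0,0,22]'; python3 d.py 0.5 0.27 0.35 177
```

```text
time_s: 37.6
tool_pos: [0.4819, 0.2646, 0.2433]
eef_rot: [-172.4, -21.3, 176.0]
force: [0.1, -1.1, -0.8]
gripper_width: 0.0294
t 37.6 pos [0.4819 0.2646 0.2433] rot [-172.4  -21.3  176. ] q [ 20.  34.  23. 101.   1.  22.] F [ 0.1 -1.1 -0.8] M [ 0.09 -0.48 -0.01] w 0.0294
shift [  22.3   -7.3 -105.8] turn -1.0
time_s: 38.3
tool_pos: [0.4514, 0.2792, 0.3576]
eef_rot: [-173.0, -20.3, 176.2]
force: [0.2, -0.5, -1.2]
gripper_width: 0.0296
t 38.3 pos [0.4514 0.2792 0.3576] rot [-173.   -20.3  176.2] q [ 22.  31.  34. 114.   2.  24.] F [ 0.2 -0.5 -1.2] M [ 0.13 -0.56  0.01] w 0.0296
shift [-48.6  -7.1  -9.2] turn -0.8
```

```bash
python3 -m creep '[-5,-25,-3,0,22,-5,-25,-3,0,22,-5,-25,-3,0,22,-5,-25,-3,0,22,-5,-25,-3,0,22,-5,-25,-3,0,22]'; python3 d.py 0.5 0 0.4 174;  python3 -m creep '[-5,-40,-3,0,22,-5,-40,-3,0,22,-5,-40,-3,0,22,0,0,0,0,22]'; python3 d.py 0.5 0 0.4 174
```

```text
time_s: 38.9
tool_pos: [0.4839, 0.1303, 0.394]
eef_rot: [-173.5, -19.2, 176.8]
force: [0.3, 0.5, -2.1]
gripper_width: 0.0296
t 38.9 pos [0.4839 0.1303 0.394 ] rot [-173.5  -19.2  176.8] q [  8.  28.  34. 116.  -3.  10.] F [ 0.3  0.5 -2.1] M [ 0.14 -0.56 -0.01] w 0.0296
shift [ -20.  -129.9    1.4] turn 2.8
time_s: 39.3
tool_pos: [0.5001, 0.0051, 0.4181]
eef_rot: [-173.5, -18.6, 176.7]
force: [-0.8, 1.1, -1.2]
gripper_width: 0.0295
t 39.3 pos [0.5001 0.0051 0.4181] rot [-173.5  -18.6  176.7] q [ -5.  27.  37. 118.  -7.  -1.] F [-0.8  1.1 -1.2] M [ 0.14 -0.5  -0.01] w 0.0295
shift [-5.9 -3.1 17.5] turn 2.7
```

```bash
python3 -m creep '[2,-25,0,0.5,22,2,-30,0,0.5,22,2,-30,0,0.5,22,2,-30,0,0.5,22,2,-30,0,0.5,22,2,-30,0,0.5,22,2,-30,0,0.5,22,0,0,0,0,22]'; python3 d.py 0.5 -.2 0.4 171.6; python3 -m creep '[-25,0,40,0,22,-25,0,40,0,22,0,0,0,0,22,10,0,-12,0,22,10,0,-12,0,22,10,0,-12,0,22,10,0,-12,0,22,10,0,-12,0,22,10,0,-12,0,22,0,0,0,0,22]' 20;python3 d.py 0.5 -.2 0.4 171.6
python3 - <<'E'
from h import *
o=grab("t");crop(o["side"],140,0,420,220,2.7,"c34.png")
E
```

```text
time_s: 40.1
tool_pos: [0.4768, -0.1996, 0.458]
eef_rot: [-172.5, -17.2, 173.0]
force: [0.1, 0.4, -1.7]
gripper_width: 0.0292
t 40.1 pos [ 0.4768 -0.1996  0.458 ] rot [-172.5  -17.2  173. ] q [-25.  28.  44. 121. -12. -17.] F [ 0.1  0.4 -1.7] M [ 0.17 -0.52 -0.02] w 0.0292
shift [-39.1   8.8  47.8] turn 1.4
time_s: 41.1
tool_pos: [0.4586, -0.1885, 0.485]
eef_rot: [-172.1, -15.4, 173.3]
force: [0.8, -0.2, -0.7]
gripper_width: 0.0294
t 41.1 pos [ 0.4586 -0.1885  0.485 ] rot [-172.1  -15.4  173.3] q [-25.  25.  44. 122. -12. -18.] F [ 0.8 -0.2 -0.7] M [ 0.16 -0.47 -0.01] w 0.0294
shift [-63.5   3.2  70.9] turn 1.7
```

View pics/c34.png

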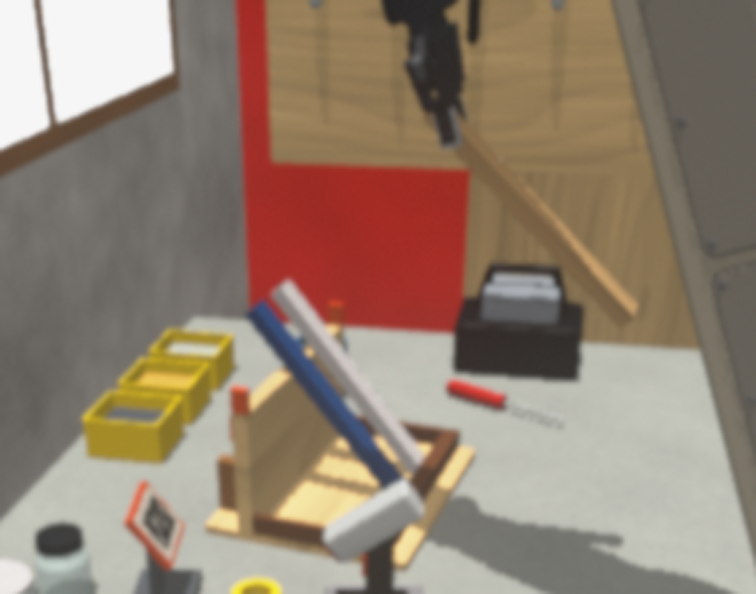

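```bash
python3 -m creep '[-25,0,40,0,22,-25,0,40,0,22,0,0,0,0,22,6,0,-12,0,22,6,0,-12,0,22,6,0,-12,0,22,6,0,-12,0,22,6,0,-12,0,22,6,0,-12,0,22,0,0,0,0,22]' 20;python3 d.py 0.5 -.2 0.4 171.6
python3 -m creep '[-25,0,40,0,22,-25,0,40,0,22,0,0,0,0,22,6,0,-12,0,22,6,0,-12,0,22,6,0,-12,0,22,6,0,-12,0,22,6,0,-12,0,22,6,0,-12,0,22,0,0,0,0,22]' 20;python3 d.py 0.5 -.2 0.4 171.6
python3 - <<'E'
from h import *
o=grab("u");crop(o["side"],140,0,420,220,2.7,"c35.png")
E
```

```text
time_s: 42.2
tool_pos: [0.4653, -0.1872, 0.4939]
eef_rot: [-171.8, -14.4, 173.3]
force: [-1.2, 0.1, -0.2]
gripper_width: 0.0294
t 42.2 pos [ 0.4653 -0.1872  0.4939] rot [-171.8  -14.4  173.3] q [-24.  25.  47. 123. -12. -17.] F [-1.2  0.1 -0.2] M [ 0.13 -0.46 -0.03] w 0.0294
shift [-58.2   3.1  82.3] turn 1.7
time_s: 43.2
tool_pos: [0.4684, -0.1855, 0.5113]
eef_rot: [-171.2, -13.0, 173.2]
force: [0.9, -1.0, -1.9]
gripper_width: 0.0295
t 43.2 pos [ 0.4684 -0.1855  0.5113] rot [-171.2  -13.   173.2] q [-24.  26.  51. 125. -12. -17.] F [ 0.9 -1.  -1.9] M [ 0.15 -0.44 -0.01] w 0.0295
shift [-57.2   4.9 101.5] turn 1.6
```

View pics/c35.png

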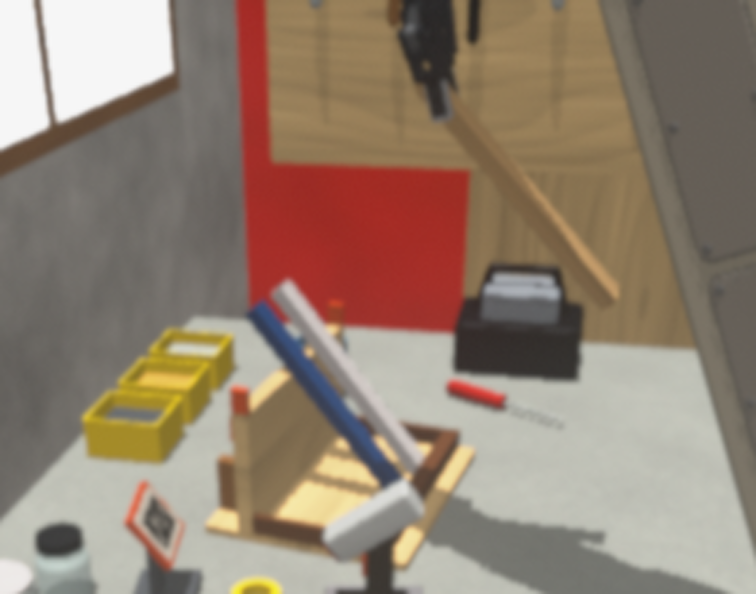

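```bash
python3 - <<'E'
from ang import *
print(foot(np.array([608,300])/2.7+[140,0],.2795,yaw=np.radians(175)))
E
python3 -m creep '[-25,0,45,0,22,-25,0,45,0,22,0,0,0,0,22,6,0,-10,0,22,6,0,-10,0,22,6,0,-10,0,22,6,0,-10,0,22,6,0,-10,0,22,0,0,0,0,22]' 20;python3 d.py 0.5 -.2 0.4 171.6
python3 -m creep '[-25,0,45,0,22,-25,0,45,0,22,0,0,0,0,22,6,0,-10,0,22,6,0,-10,0,22,6,0,-10,0,22,6,0,-10,0,22,6,0,-10,0,22,0,0,0,0,22]' 20;python3 d.py 0.5 -.2 0.4 171.6
python3 - <<'E'
from h import *
o=grab("v");crop(o["side"],140,0,420,220,2.7,"c36.png")
E
```

```text
(np.float64(46.49114848982574), array([ 0.27758782, -0.16910138,  0.30843971]), np.float64(4.126901913511186))
time_s: 44.2
tool_pos: [0.4744, -0.1911, 0.4857]
eef_rot: [-170.8, -11.9, 173.1]
force: [0.0, 0.3, -1.0]
gripper_width: 0.0295
t 44.2 pos [ 0.4744 -0.1911  0.4857] rot [-170.8  -11.9  173.1] q [-24.  24.  43. 118. -12. -17.] F [ 0.   0.3 -1. ] M [ 0.2  -0.36 -0.03] w 0.0295
shift [-43.6   6.8  78.3] turn 1.5
time_s: 45.1
tool_pos: [0.4812, -0.1964, 0.4762]
eef_rot: [-170.0, -9.8, 173.1]
force: [-0.1, -1.1, -2.0]
gripper_width: 0.0295
t 45.1 pos [ 0.4812 -0.1964  0.4762] rot [-170.    -9.8  173.1] q [-24.  22.  39. 114. -12. -18.] F [-0.1 -1.1 -2. ] M [ 0.19 -0.3  -0.05] w 0.0295
shift [-31.8  11.2  71. ] turn 1.5
```

View pics/c36.png

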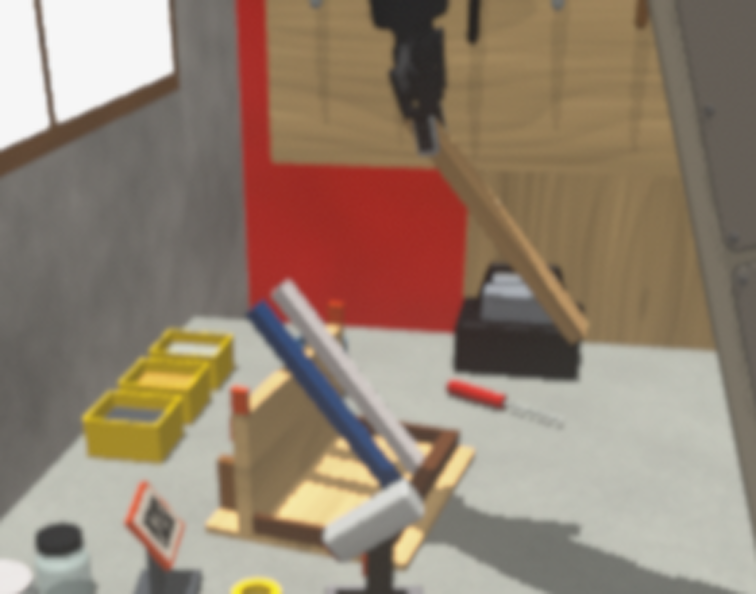

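```bash
python3 -m creep '[0,40,0,0,22,0,40,0,0,22,0,0,0,0,22]' 20;python3 d.py 0.5 -.2 0.4 171.6
python3 -m creep '[0,-40,0,0,22,0,-40,0,0,22,0,0,0,0,22]' 20;python3 d.py 0.5 -.2 0.4 171.6
python3 -m creep '[-25,0,45,0,22,-25,0,45,0,22,0,0,0,0,22,6,0,-10,0,22,6,0,-10,0,22,6,0,-10,0,22,6,0,-10,0,22,0,0,0,0,22]' 20;python3 d.py 0.5 -.2 0.4 171.6
```

```text
time_s: 45.5
tool_pos: [0.4895, -0.1176, 0.4613]
eef_rot: [-170.0, -9.7, 172.8]
force: [0.6, -0.8, -1.6]
gripper_width: 0.0296
t 45.5 pos [ 0.4895 -0.1176  0.4613] rot [-170.    -9.7  172.8] q [-16.  20.  34. 112. -11.  -9.] F [ 0.6 -0.8 -1.6] M [ 0.14 -0.29  0.06] w 0.0296
shift [-30.7 -69.4  70. ] turn 1.2
time_s: 45.8
tool_pos: [0.4823, -0.1962, 0.4758]
eef_rot: [-170.0, -9.8, 173.2]
force: [-0.1, 0.6, -0.6]
gripper_width: 0.0291
t 45.8 pos [ 0.4823 -0.1962  0.4758] rot [-170.    -9.8  173.2] q [-24.  22.  39. 114. -12. -18.] F [-0.1  0.6 -0.6] M [ 0.27 -0.39  0.  ] w 0.0291
shift [-30.6  10.8  70.9] turn 1.6
time_s: 46.6
tool_pos: [0.4957, -0.207, 0.4367]
eef_rot: [-169.7, -9.0, 173.0]
force: [0.1, 0.1, -1.3]
gripper_width: 0.0293
t 46.6 pos [ 0.4957 -0.207   0.4367] rot [-169.7   -9.   173. ] q [-25.  21.  32. 107. -13. -18.] F [ 0.1  0.1 -1.3] M [ 0.19 -0.28 -0.05] w 0.0293
shift [-9.1 13.7 33.8] turn 1.4
```

```bash
python3 -m creep '[2,30,0,0,22,5,45,0,0,22,5,45,0,0,22,5,45,0,0,22,5,45,0,0,22,8,45,0,0,22,8,45,0,0,22,8,45,0,0,22,8,45,0,0,22,10,45,0,0,22,10,45,0,0,22,10,45,0,0,22]' 35;python3 d.py 0.38 .4 0.45 173;python3 -m creep '[8,45,0,0,22,8,30,0,0,22,0,0,0,0,22]'; python3 d.py 0.38 .4 0.45 173
```

```text
time_s: 47.8
tool_pos: [0.4663, 0.3325, 0.3714]
eef_rot: [-169.9, -6.5, 172.6]
force: [0.1, -0.6, -1.0]
gripper_width: 0.0296
t 47.8 pos [0.4663 0.3325 0.3714] rot [-169.9   -6.5  172.6] q [ 30.  29.  35. 107.  -4.  37.] F [ 0.1 -0.6 -1. ] M [ 0.15 -0.29 -0.01] w 0.0296
shift [102.7  43.  -76.1] turn -0.4
time_s: 48.1
tool_pos: [0.4559, 0.4172, 0.3614]
eef_rot: [-170.1, -6.3, 173.1]
force: [-0.6, -0.6, -0.4]
gripper_width: 0.0294
t 48.1 pos [0.4559 0.4172 0.3614] rot [-170.1   -6.3  173.1] q [ 36.  36.  45. 111.  -3.  43.] F [-0.6 -0.6 -0.4] M [ 0.21 -0.26 -0.  ] w 0.0294
shift [ 82.5 -39.7 -74.4] turn 0.1
```

```bash
python3 -m creep '[8,-8,-14,0,22,8,-8,-14,0,22,8,-8,-14,0,22,8,-8,-14,0,22,8,-8,-14,0,22,8,-8,-14,0,22,0,0,0,0,22]';python3 d.py 0.38 .4 0.45 173;python3 -m creep '[-18,17,40,0,22,-18,17,40,0,22,0,0,0,0,22]'; python3 d.py 0.38 .4 0.45 173;python3 -m creep '[8,-8,-14,0,22,8,-8,-14,0,22,8,-8,-14,0,22,8,-8,-14,0,22,8,-8,-14,0,22,0,0,0,0,22]';python3 d.py 0.38 .4 0.45 173;
```

```text
time_s: 48.8
tool_pos: [0.4125, 0.386, 0.4679]
eef_rot: [-170.4, -5.6, 173.3]
force: [0.8, -0.9, -1.6]
gripper_width: 0.0293
t 48.8 pos [0.4125 0.386  0.4679] rot [-170.4   -5.6  173.3] q [ 37.  34.  58. 125.  -3.  43.] F [ 0.8 -0.9 -1.6] M [ 0.19 -0.29 -0.02] w 0.0293
shift [32.  13.5 19.1] turn 0.3
time_s: 49.1
tool_pos: [0.445, 0.4028, 0.3819]
eef_rot: [-170.9, -5.0, 173.3]
force: [0.1, -0.0, -2.4]
gripper_width: 0.0297
t 49.1 pos [0.445  0.4028 0.3819] rot [-170.9   -5.   173.3] q [ 36.  32.  42. 110.  -3.  43.] F [ 0.1 -0.  -2.4] M [ 0.18 -0.24  0.05] w 0.0297
shift [ 69.9 -20.1 -59.9] turn 0.3
time_s: 49.7
tool_pos: [0.4015, 0.3724, 0.4811]
eef_rot: [-171.4, -4.4, 173.3]
force: [0.4, -0.4, -0.7]
gripper_width: 0.0293
t 49.7 pos [0.4015 0.3724 0.4811] rot [-171.4   -4.4  173.3] q [ 36.  30.  54. 123.  -3.  43.] F [ 0.4 -0.4 -0.7] M [ 0.16 -0.18  0.  ] w 0.0293
shift [22.1 29.5 28.8] turn 0.3
```

```bash
python3 -m creep '[-4,30,30,0,22,-10,25,40,0,22,0,0,0,0,22,7,-8,-14,0,22,7,-8,-14,0,22,7,-8,-14,0,22,7,-8,-14,0,22,7,-8,-14,0,22,0,0,0,0,22]';python3 d.py 0.38 .4 0.45 173;python3 -m creep '[-10,25,40,0,22,-10,25,40,0,22,0,0,0,0,22,7,-8,-14,0,22,7,-8,-14,0,22,7,-8,-14,0,22,7,-8,-14,0,22,7,-8,-14,0,22,0,0,0,0,22]';python3 d.py 0.38 .4 0.45 173;python3 -m creep '[-10,25,40,0,22,-10,25,40,0,22,0,0,0,0,22,7,-8,-14,0,22,7,-8,-14,0,22,7,-8,-14,0,22,7,-8,-14,0,22,7,-8,-14,0,22,0,0,0,0,22]';python3 d.py 0.38 .4 0.45 173
python3 - <<'E'
from h import *
o=grab("w");crop(o["side"],100,0,380,220,2.7,"c37.png")
E
```

```text
time_s: 50.6
tool_pos: [0.3764, 0.3834, 0.5032]
eef_rot: [-172.3, -3.3, 173.3]
force: [0.2, 0.7, -0.1]
gripper_width: 0.0293
t 50.6 pos [0.3764 0.3834 0.5032] rot [-172.3   -3.3  173.3] q [ 39.  29.  56. 125.  -3.  45.] F [ 0.2  0.7 -0.1] M [ 0.11 -0.19  0.06] w 0.0293
shift [-4.7 23.9 50.3] turn 0.3
time_s: 51.5
tool_pos: [0.3595, 0.3883, 0.5085]
eef_rot: [-173.0, -2.4, 173.3]
force: [-0.5, -0.6, -1.5]
gripper_width: 0.0292
t 51.5 pos [0.3595 0.3883 0.5085] rot [-173.    -2.4  173.3] q [ 40.  27.  53. 123.  -3.  47.] F [-0.5 -0.6 -1.5] M [ 0.15 -0.15 -0.01] w 0.0292
shift [-21.4  20.9  55.5] turn 0.3
time_s: 52.4
tool_pos: [0.3408, 0.392, 0.5175]
eef_rot: [-173.9, -1.4, 173.2]
force: [0.8, -0.7, -0.1]
gripper_width: 0.0295
t 52.4 pos [0.3408 0.392  0.5175] rot [-173.9   -1.4  173.2] q [ 42.  24.  51. 122.  -3.  49.] F [ 0.8 -0.7 -0.1] M [ 0.17 -0.09  0.05] w 0.0295
shift [-39.6  19.6  64.8] turn 0.2
```

View pics/c37.png

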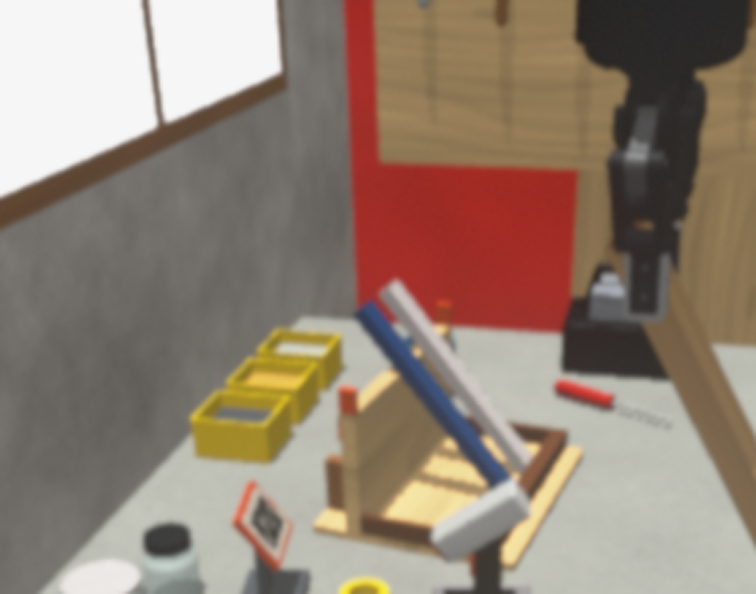

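```bash
python3 -m creep '[-8,-20,0,0,22,-15,-40,0,0,22,-15,-45,0,0,22,-15,-45,0,0,22,-15,-45,0,0,22,-15,-45,0,0,22,-15,-45,0,0,22,-15,-45,0,0,22,-15,-45,0,0,22,-15,-45,0,0,22,-15,-45,0,0,22,-10,-40,0,0,22]';python3 d.py 0.62 -.195 0.36 171.6;python3 -m creep '[-10,-40,0,0,22,-10,-40,5,0.5,22,-5,-20,5,0.5,22,0,0,0,0,22]'; python3 d.py 0.62 -.195 0.36 171.6
python3 - <<'E'
from h import *
o=grab("x");crop(o["side"],140,0,420,220,2.7,"c38.png")
E
```

```text
time_s: 53.7
tool_pos: [0.4567, -0.1399, 0.5584]
eef_rot: [-173.7, -2.0, 173.7]
force: [1.7, 0.3, -0.4]
gripper_width: 0.0292
t 53.7 pos [ 0.4567 -0.1399  0.5584] rot [-173.7   -2.   173.7] q [-23.  17.  46. 120.  -7. -17.] F [ 1.7  0.3 -0.4] M [ 0.17 -0.14 -0.01] w 0.0292
shift [-175.3  -15.8  195.1] turn 2.1
time_s: 54.1
tool_pos: [0.471, -0.2539, 0.554]
eef_rot: [-173.9, -2.2, 172.2]
force: [-1.0, -0.2, -1.2]
gripper_width: 0.0297
t 54.1 pos [ 0.471  -0.2539  0.554 ] rot [-173.9   -2.2  172.2] q [-33.  25.  58. 123.  -7. -26.] F [-1.  -0.2 -1.2] M [ 0.08 -0.2  -0.03] w 0.0297
shift [-147.    98.3  178.9] turn 0.6
```

View pics/c38.png

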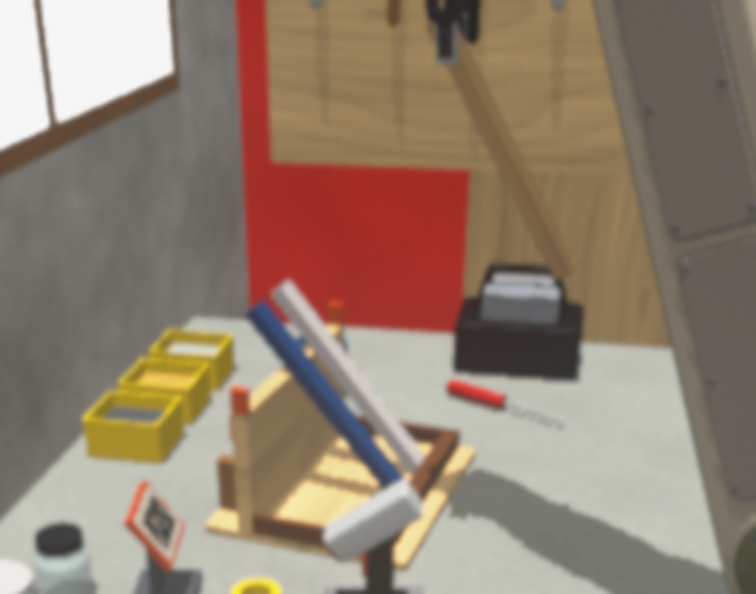

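```bash
python3 -m creep '[0,30,0,0,22,0,35,0,0,22,-5,15,5,0.3,22,-15,5,15,0.3,22,-22,0,22,0,22,-25,0,25,0,22,-25,0,25,0,22,-22,0,25,0,22,-18,0,20,0,22,-10,0,15,0,22,-5,0,8,0,22,0,0,0,0,22]';python3 d.py 0.65 -.195 0.31 171.6
python3 - <<'E'
from ang import *
o=grab("y");crop(o["side"],140,0,420,220,2.7,"c39.png");print(rk(r.observe()["tool_pos"]))
E
```

```text
time_s: 55.4
tool_pos: [0.6205, -0.1779, 0.3862]
eef_rot: [-174.0, -1.5, 173.2]
force: [-0.7, 0.3, -1.0]
gripper_width: 0.0295
t 55.4 pos [ 0.6205 -0.1779  0.3862] rot [-174.    -1.5  173.2] q [-20.  29.  38.  99.  -6. -14.] F [-0.7  0.3 -1. ] M [ 0.11 -0.12  0.03] w 0.0295
shift [-33.2  -5.5  76.3] turn 1.6
[0.03213674 0.11261476 0.38815342]
```

View pics/c39.png

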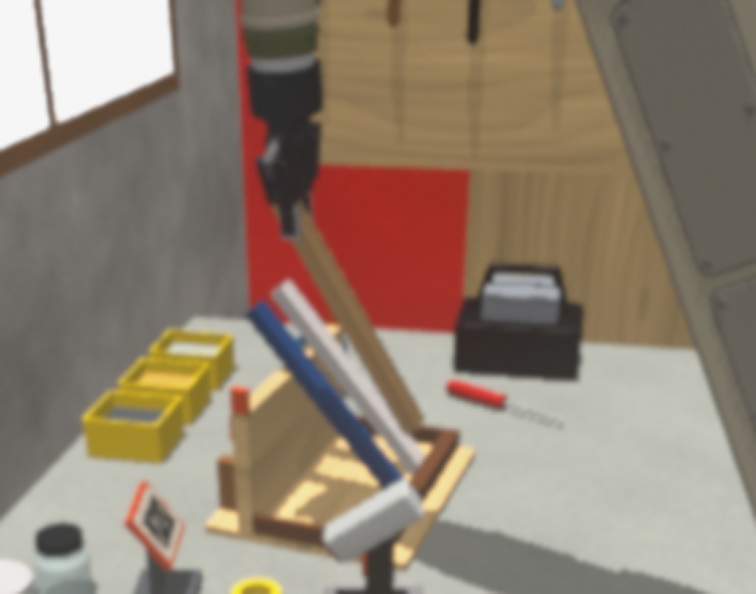

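```bash
cat >> ang.py <<'E'
def foot2(pix,L,n="side"):
    "bar swings in the plane of tool x and tool z (allows for tool tilt)"
    from scipy.spatial.transform import Rotation as R
    s=r.observe();T=R.from_euler("xyz",s["eef_rot"],degrees=True).as_matrix();p=s["tool_pos"]-.002*T[:,2]
    F=lambda a:p+L*(np.cos(a)*T[:,0]+np.sin(a)*T[:,2])
    q=least_squares(lambda v:(proj(n,F(v[0]))-pix).ravel(),[.9])
    Ff=F(q.x[0]);return np.degrees(np.arcsin((p[2]-Ff[2])/L)),rk(Ff),np.sqrt(2*q.cost)
E
python3 - <<'E'
from ang import *
print(foot2(np.array([411,426])/2.7+[140,0],.2795))
t=cv2.imread("pics/top_y.png")[:,:,::-1];crop(t,270,120,450,260,4.4,"c40.png")
E
```

```text
(np.float64(61.578382541072315), array([-0.09741249,  0.08276968,  0.14433011]), np.float64(0.5816436744319814))
```

View pics/c40.png

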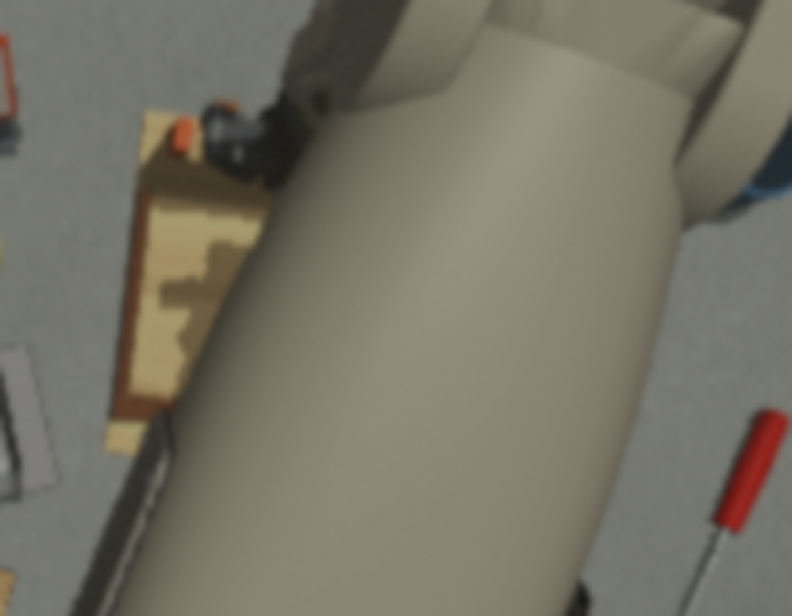

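```bash
python3 -m creep '[-10,-4,5,0.4,22,-12,-4,12,0.4,22,-12,-4,18,0.4,22,-8,0,18,0.3,22,-4,0,18,0,22,-2,0,15,0,22,0,0,8,0,22,0,0,0,0,22]';python3 d.py 0.67 -.205 0.31 171.6
python3 - <<'E'
from ang import *
o=grab("z");crop(o["side"],200,60,360,200,4.7,"c41.png");print(rk(r.observe()["tool_pos"]))
E
```

```text
time_s: 56.3
tool_pos: [0.6693, -0.2118, 0.2938]
eef_rot: [-173.8, -0.5, 171.3]
force: [0.1, -0.3, -2.3]
gripper_width: 0.0295
t 56.3 pos [ 0.6693 -0.2118  0.2938] rot [-173.8   -0.5  171.3] q [-22.  33.  32.  88.  -6. -13.] F [ 0.1 -0.3 -2.3] M [ 0.13 -0.06 -0.01] w 0.0295
shift [  0.5   5.  -16.9] turn -0.3
[0.0857428  0.08687104 0.29548347]
```

View pics/c41.png

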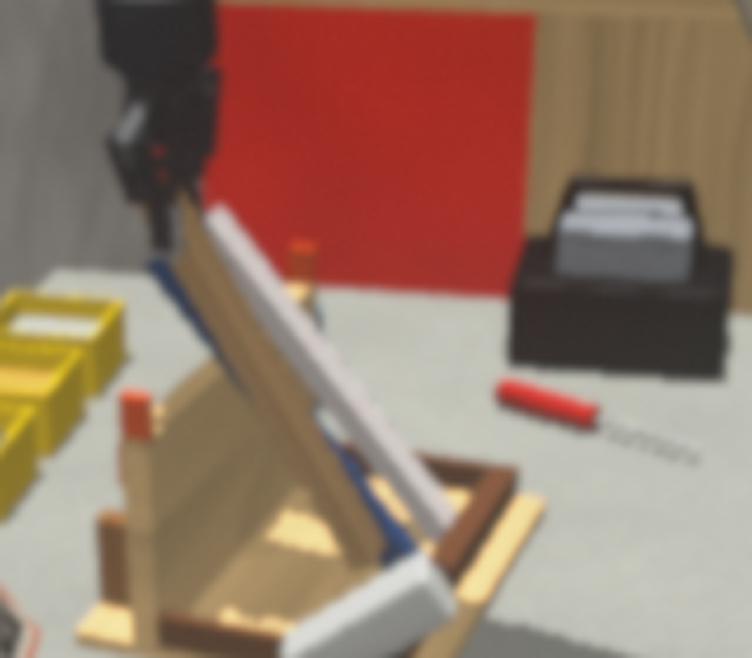

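```bash
python3 - <<'E'
from ang import *
print(foot2(np.array([367,553])/4.7+[200,60],.2795))
E
```

```text
(np.float64(61.614130369064114), array([-0.04441843,  0.0604419 ,  0.05157688]), np.float64(0.8600450742881036))
```

```bash
python3 -m creep '[5,9,0,0,22,5,9,0,0,22,3,2,10,0,22,0,2,10,0,22,0,0,10,0,22,0,0,5,0,22,0,0,0,0,22]';python3 d.py 0.67 -.205 0.26 171.6
python3 - <<'E'
from ang import *
o=grab("aa");crop(o["side"],200,60,360,200,4.7,"c42.png");print(rk(r.observe()["tool_pos"]))
E
```

```text
time_s: 57.1
tool_pos: [0.6595, -0.1877, 0.2621]
eef_rot: [-173.7, 0.1, 171.5]
force: [-0.9, -0.2, -1.3]
gripper_width: 0.0297
t 57.1 pos [ 0.6595 -0.1877  0.2621] rot [-1.737e+02  1.000e-01  1.715e+02] q [-20.  30.  23.  81.  -6. -12.] F [-0.9 -0.2 -1.3] M [ 0.11 -0.11  0.01] w 0.0297
shift [-13.  -15.2   3.8] turn -0.1
[0.07261929 0.10887332 0.26286095]
```

View pics/c42.png

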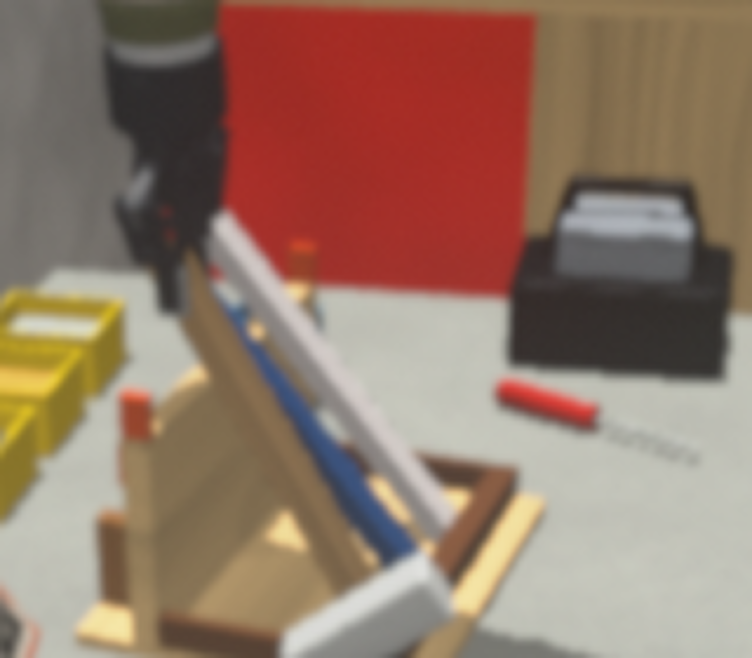

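```bash
python3 -m creep '[4,0,0,0,22,4,0,2,0,22,2,0,4,0,22,0,0,4,0,22,0,0,0,0,22]' 25;python3 - <<'E'
from ang import *
s=r.observe();print(rk(s["tool_pos"]),s["force"],s["ft_torque"])
E
```

```text
time_s: 57.7
tool_pos: [0.6529, -0.1888, 0.2588]
eef_rot: [-173.6, 1.0, 171.4]
force: [-0.8, -0.6, -1.0]
gripper_width: 0.0292
[0.06586755 0.10704683 0.25883487] [-0.8309269  -0.58312711 -0.95640059] [ 0.19176847  0.24262369 -0.01993215]
```

```bash
python3 -m creep '[-6,0,3,0,22,-9,0,5,0,22,-9,0,6,0,22,-9,0,7,0,22,-8,0,7,0,22,0,0,0,0,22]' 20;python3 - <<'E'
from ang import *
s=r.observe();print(rk(s["tool_pos"]),s["force"],s["ft_torque"])
o=grab("ab");crop(o["side"],200,60,360,200,4.7,"c43.png")
E
```

```text
time_s: 58.3
tool_pos: [0.6984, -0.1995, 0.2311]
eef_rot: [-173.5, 1.2, 171.4]
force: [-0.9, -0.1, 1.2]
gripper_width: 0.03
[0.11246396 0.10317338 0.23110906] [-0.85155427 -0.14894713  1.18682116] [0.13262419 0.68085177 0.02425133]
```

View pics/c43.png

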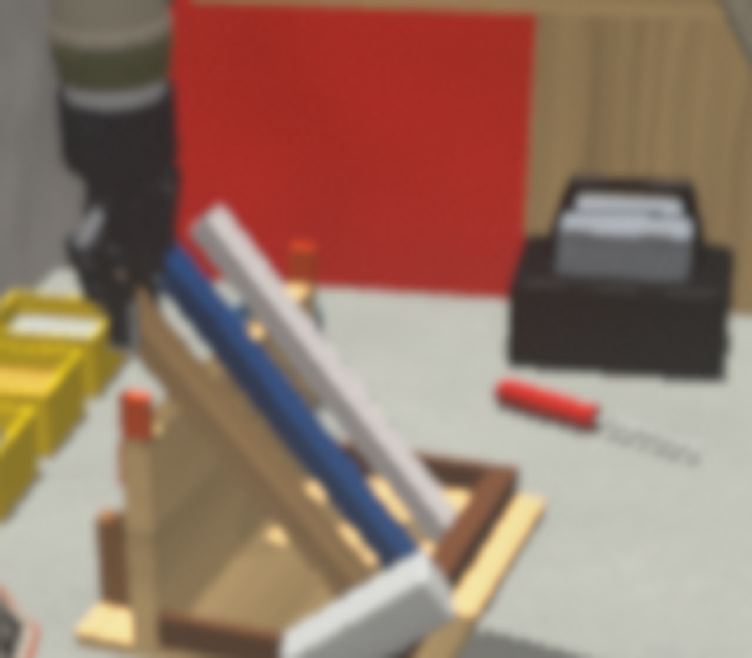

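```bash
python3 -m creep '[0,0,0,0,42,0,0,0,0,42,0,0,0,0,42,0,0,-10,0,42,0,0,-20,0,42,0,0,-25,0,42,0,0,-25,0,42,10,5,-15,0,42,20,10,0,0,50,20,20,0,0,50,0,0,0,0,50]';python3 d.py 0.6 0.1 0.35 174
python3 - <<'E'
from ang import *
o=grab("ac");crop(o["side"],200,60,360,200,4.7,"c44.png");crop(o["top"],270,120,450,260,4.4,"c45.png")
E
```

```text
time_s: 59.5
tool_pos: [0.6491, -0.1438, 0.3275]
eef_rot: [-173.6, 1.2, 171.3]
force: [-1.3, 0.4, 0.5]
gripper_width: 0.0496
t 59.5 pos [ 0.6491 -0.1438  0.3275] rot [-173.6    1.2  171.3] q [-17.  27.  27.  88.  -6.  -8.] F [-1.3  0.4  0.5] M [0.08 0.06 0.03] w 0.0496
shift [ 84.9 229.4 -50.4] turn -2.7
```

View pics/c44.png

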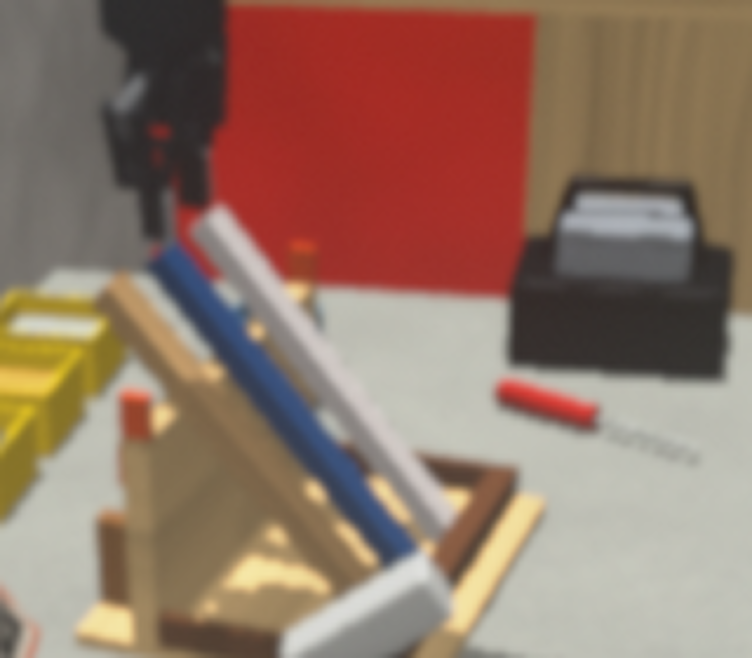

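View pics/c45.png

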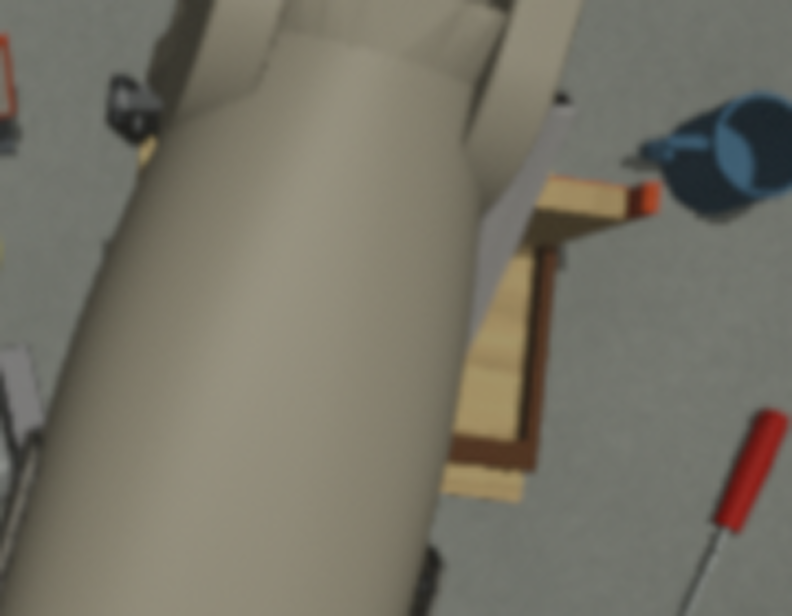

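```bash
python3 -m creep '[15,45,-3,0,50,15,45,-3,0,50,15,45,-3,0,50,15,45,-3,0,50,18,45,-3,0,50,18,45,-3,0,50,20,45,-3,0,50,20,45,-3,0,50,20,45,-3,0,50,20,45,-3,0,50,20,45,-3,0,50,20,45,-3,0,50]';python3 d.py 0.3 0.45 0.35 174
python3 - <<'E'
from ang import *
o=grab("ad");crop(o["side"],180,80,360,220,4.2,"c46.png");crop(o["top"],270,120,450,260,4.4,"c47.png")
E
```

```text
time_s: 60.8
tool_pos: [0.5338, 0.4259, 0.2924]
eef_rot: [-173.4, 1.9, 169.9]
force: [0.8, -0.6, -0.0]
gripper_width: 0.0498
t 60.8 pos [0.5338 0.4259 0.2924] rot [-173.4    1.9  169.9] q [34. 35. 35. 93. -6. 45.] F [ 0.8 -0.6 -0. ] M [ 0.07 -0.    0.  ] w 0.0498
shift [232.4 -24.5 -63. ] turn -4.1
```

View pics/c47.png

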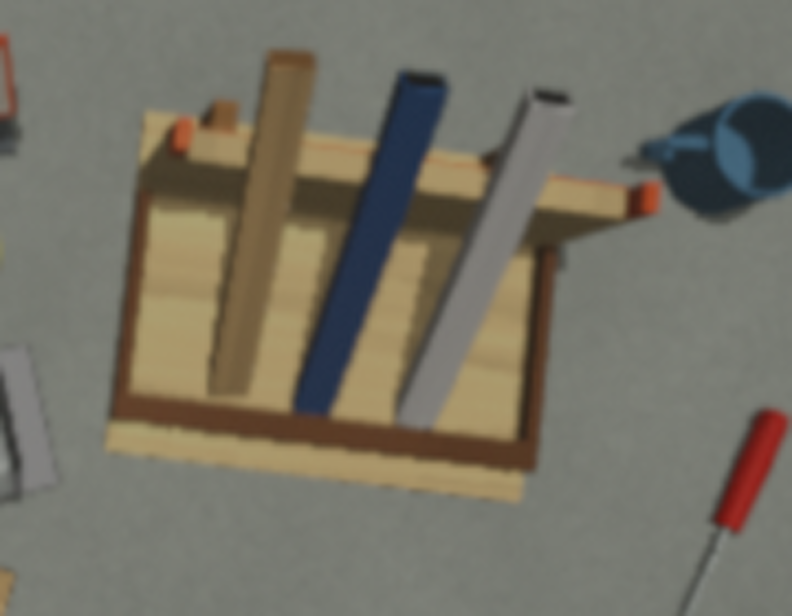

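```bash
python3 - <<'E'
from ang import *
t=cv2.imread("pics/top_ad.png")[:,:,::-1];crop(t,310,190,380,230,11,"c48.png")
f=lambda p:np.array(p,float)/4.4+[270,120]
# expected pixel positions for a bar foot touching stop: upper foot corner (x=-.075,z=.0248)
for y in(.07,.02,-.06):
  for dx in (0,.005,.01): print(y,dx,((proj("top",rw([-.075+dx,y,.0248]))-[310,190])*11).round(0), "stop edge",((proj("top",rw([-.075,y,.037]))-[310,190])*11).round(0))
E
```

```text
0.07 0 [[150. 246.]] stop edge [[158. 245.]]
0.07 0.005 [[152. 229.]] stop edge [[158. 245.]]
0.07 0.01 [[153. 213.]] stop edge [[158. 245.]]
0.02 0 [[315. 266.]] stop edge [[325. 266.]]
0.02 0.005 [[317. 250.]] stop edge [[325. 266.]]
0.02 0.01 [[318. 233.]] stop edge [[325. 266.]]
-0.06 0 [[577. 298.]] stop edge [[589. 298.]]
-0.06 0.005 [[578. 282.]] stop edge [[589. 298.]]
-0.06 0.01 [[580. 265.]] stop edge [[589. 298.]]
```

View pics/c48.png

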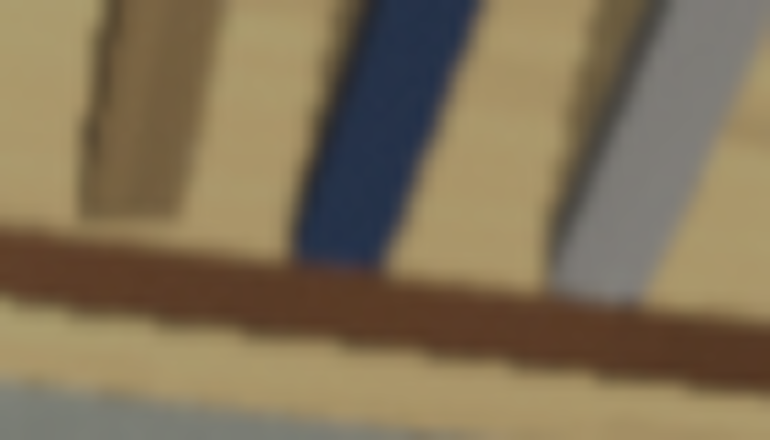

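View pics/c46.png

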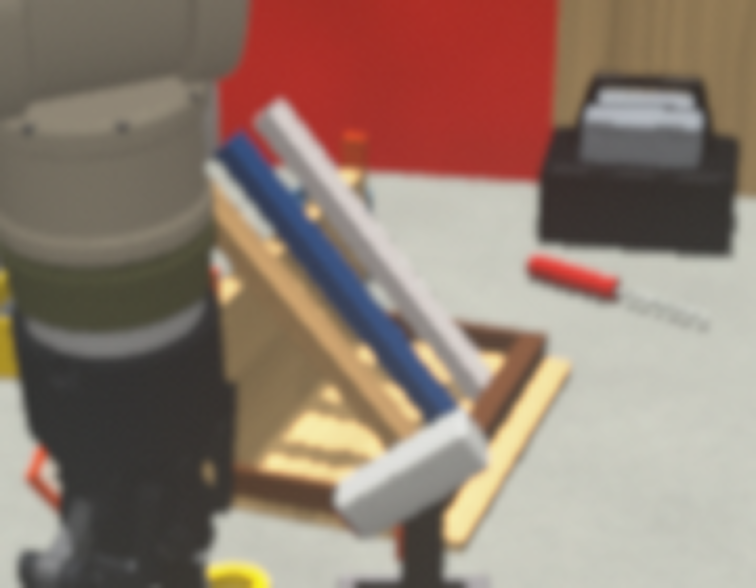

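```bash
python3 -m creep '[25,5,-15,0,50,25,5,-15,0,50,25,5,-15,0,50,25,5,-15,0,50,25,5,-15,0,50,25,5,-15,0,50,20,-5,-15,0,50,0,0,0,0,50]';python3 d.py 0.32 0.42 0.45 172
python3 -m creep '[12,-18,-35,0,50,-17,25,40,0,50,-17,25,40,0,50,0,0,0,0,50]';python3 d.py 0.32 0.42 0.45 172
```

```text
time_s: 61.7
tool_pos: [0.369, 0.4959, 0.3852]
eef_rot: [-173.2, 1.7, 170.1]
force: [-0.1, -0.8, 0.6]
gripper_width: 0.0499
t 61.7 pos [0.369  0.4959 0.3852] rot [-173.2    1.7  170.1] q [ 48.  30.  39. 104.  -5.  58.] F [-0.1 -0.8  0.6] M [ 0.15 -0.06 -0.  ] w 0.0499
shift [ 33.2 -90.4 -55.5] turn -1.9
time_s: 62.1
tool_pos: [0.3985, 0.5146, 0.3436]
eef_rot: [-173.4, 2.0, 169.9]
force: [0.4, -0.5, -0.1]
gripper_width: 0.0501
t 62.1 pos [0.3985 0.5146 0.3436] rot [-173.4    2.   169.9] q [ 47.  33.  38. 100.  -5.  58.] F [ 0.4 -0.5 -0.1] M [ 0.04 -0.03  0.03] w 0.0501
shift [  57.1 -118.6  -95.5] turn -2.1
```

```bash
python3 -m creep '[7,-14,-14,0,50,7,-14,-14,0,50,7,-14,-14,0,50,7,-14,-14,0,50,7,-14,-14,0,50,7,-14,-14,0,50,7,-14,-14,0,50,-10,25,40,0,50,-10,25,40,0,50,0,0,0,0,50]';python3 d.py 0.32 0.42 0.45 172
python3 -m creep '[8,-8,-14,0,50,8,-8,-14,0,50,8,-8,-14,0,50,8,-8,-14,0,50,8,-8,-14,0,50,0,0,0,0,50,-10,25,40,0,50,-10,25,40,0,50,0,0,0,0,50]';python3 d.py 0.32 0.42 0.45 172
```

```text
time_s: 63.1
tool_pos: [0.3539, 0.4642, 0.3929]
eef_rot: [-174.7, 2.9, 169.8]
force: [-0.5, 0.3, -0.4]
gripper_width: 0.05
t 63.1 pos [0.3539 0.4642 0.3929] rot [-174.7    2.9  169.8] q [ 47.  23.  30. 100.  -5.  58.] F [-0.5  0.3 -0.4] M [0.04 0.1  0.04] w 0.05
shift [ 22.6 -54.7 -53.4] turn -2.2
time_s: 64.0
tool_pos: [0.3261, 0.4694, 0.4124]
eef_rot: [-176.3, 3.8, 169.9]
force: [-0.2, -0.3, 0.8]
gripper_width: 0.05
t 64.0 pos [0.3261 0.4694 0.4124] rot [-176.3    3.8  169.9] q [ 50.  21.  29. 100.  -5.  60.] F [-0.2 -0.3  0.8] M [0.01 0.04 0.03] w 0.05
shift [ -5.2 -52.  -34. ] turn -2.1
```

```bash
python3 -m creep '[8,-8,-14,0,50,8,-8,-14,0,50,8,-8,-14,0,50,8,-8,-14,0,50,8,-8,-14,0,50,0,0,0,0,50,-10,25,40,0,50,-10,25,40,0,50,0,0,0,0,50]';python3 d.py 0.32 0.42 0.45 172
python3 -m creep '[-15,-40,0,0,50,-15,-45,0,0,50,-15,-45,0,0,50,-15,-45,0,0,50,-15,-45,0,0,50,-15,-45,0,0,50,-15,-45,0,0,50,-15,-45,0,0,50,-15,-45,0,0,50,-15,-45,0,0,50,-15,-45,0,0,50,-15,-45,0,0,50]';python3 d.py 0.698 -0.199 0.35 171.6
```

```text
time_s: 64.9
tool_pos: [0.3, 0.4747, 0.4286]
eef_rot: [-177.7, 4.6, 169.9]
force: [0.5, -1.3, 0.0]
gripper_width: 0.0499
t 64.9 pos [0.3    0.4747 0.4286] rot [-177.7    4.6  169.9] q [ 52.  18.  29. 100.  -5.  62.] F [ 0.5 -1.3  0. ] M [ 0.06  0.03 -0.02] w 0.0499
shift [-30.9 -51.  -17. ] turn -2.1
time_s: 66.1
tool_pos: [0.3731, -0.0988, 0.486]
eef_rot: [-177.7, 6.0, 170.7]
force: [1.0, 0.1, -0.7]
gripper_width: 0.0498
t 66.1 pos [ 0.3731 -0.0988  0.486 ] rot [-177.7    6.   170.7] q [-26.  -6.   9.  98.  -0. -17.] F [ 1.   0.1 -0.7] M [ 0.1  -0.03  0.01] w 0.0498
shift [-320.7  -39.3  172.3] turn -0.9
```

```bash
python3 - <<'E'
from ang import *
f=lambda p:np.array(p,float)/4.4+[270,120]
for nm,top,ft in(("batten",(291,51),(230,393)),("steel",(424,72),(312,414)),("alu",(550,90),(415,427))):
    print(nm,"top edge",rk(plane("top",f(top),.254)[0]),"foot",rk(plane("top",f(ft),.024)[0]))
E
python3 -m creep '[-30,0,12,0,50,-35,0,15,0,50,-40,0,18,0,50,-40,0,15,0,50,-40,-5,15,0,50,-35,-10,15,0,50,-30,-10,10,0,50,-20,-10,5,0,50,0,0,0,0,50]';python3 d.py 0.698 -0.199 0.30 171.6
```

```text
batten top edge [0.13236335 0.10444594 0.254     ] foot [-0.06556099  0.07533373  0.024     ]
steel top edge [0.13059086 0.02167805 0.254     ] foot [-0.07363569  0.01229418  0.024     ]
alu top edge [ 0.1303989  -0.05798787  0.254     ] foot [-0.07393303 -0.06660233  0.024     ]
time_s: 67.0
tool_pos: [0.642, -0.2006, 0.4317]
eef_rot: [-177.3, 7.2, 169.4]
force: [-0.6, 0.4, -0.5]
gripper_width: 0.0498
t 67.0 pos [ 0.642  -0.2006  0.4317] rot [-177.3    7.2  169.4] q [-24.  26.  40.  96.  -1. -13.] F [-0.6  0.4 -0.5] M [ 0.07  0.14 -0.02] w 0.0498
shift [-37.8  18.5 136.8] turn -2.2
```

```bash
python3 -m creep '[-8,5,15,-4,46,-8,5,20,-4,46,-8,0,20,0,46,0,0,10,0,46,0,0,0,0,46]';python3 - <<'E'
from ang import *
print(rw([.112,.1015,.231]),rk(r.observe()["tool_pos"]))
E
python3 d.py .6977 -.2011 .231 178
```

```text
time_s: 67.5
tool_pos: [0.6714, -0.1961, 0.3787]
eef_rot: [-176.1, 7.1, 177.7]
force: [-1.0, 0.3, -0.9]
gripper_width: 0.0459
[ 0.69768458 -0.20103788  0.231     ] [0.08527164 0.10253878 0.37871727]
t 67.5 pos [ 0.6714 -0.1961  0.3787] rot [-176.1    7.1  177.7] q [-22.  27.  34.  89.  -1. -20.] F [-1.   0.3 -0.9] M [0.04 0.09 0.03] w 0.0459
shift [ -7.9   6.3 149.8] turn -0.3
```

```bash
python3 -m creep '[-2,1,20,0,46,-2,1,22,0,46,-1,1,22,0,46,-1,1,22,0,46,0,0,15,0,46,0,0,5,0,46,0,0,0,0,46]'; python3 d.py .6977 -.2011 .231 178
python3 - <<'E'
from ang import *
o=grab("ae");crop(o["side"],200,60,360,200,4.7,"c49.png")
E
```

```text
time_s: 68.2
tool_pos: [0.6876, -0.1994, 0.2887]
eef_rot: [-175.7, 8.0, 177.7]
force: [-0.4, 1.0, -1.1]
gripper_width: 0.046
t 68.2 pos [ 0.6876 -0.1994  0.2887] rot [-175.7    8.   177.7] q [-22.  27.  20.  75.  -1. -20.] F [-0.4  1.  -1.1] M [ 0.06  0.15 -0.05] w 0.046
shift [-2.   3.1 58.5] turn -0.3
```

View pics/c49.png

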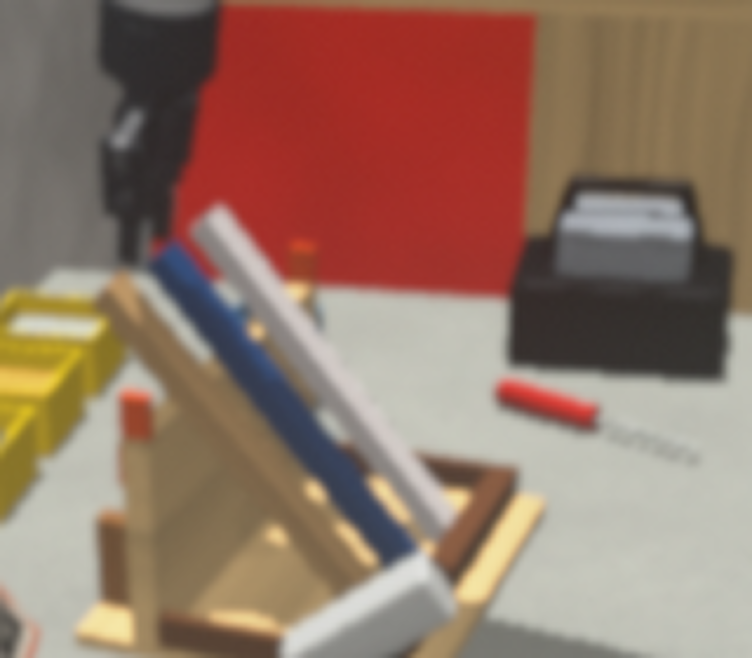

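```bash
python3 -m creep '[-1,1,15,0,46,-1,1,15,0,46,0,1,15,0,46,0,0,10,0,46,0,0,5,0,46,0,0,0,0,46]'; python3 d.py .6977 -.2011 .231 178
```

```text
time_s: 68.9
tool_pos: [0.7017, -0.203, 0.2393]
eef_rot: [-175.4, 8.9, 177.7]
force: [1.0, -0.2, 0.3]
gripper_width: 0.0461
t 68.9 pos [ 0.7017 -0.203   0.2393] rot [-175.4    8.9  177.7] q [-22.  28.  15.  68.  -1. -19.] F [ 1.  -0.2  0.3] M [ 0.09  0.19 -0.03] w 0.0461
shift [5.3 2.3 7.4] turn -0.3
```

Grip the batten, then pull it toward the stop.

```bash
python3 -m creep '[4,1,5,0,46,2,0,3,0,46,0,0,0,0,22,0,0,0,0,22,0,0,0,0,22,0,0,0,0,22,0,0,0,0,22,0,0,0,0,22]' 25; python3 d.py .6977 -.2011 .231 178; python3 -m creep '[3,0,0,0,22,3,0,0,0,22,3,0,0,0,22,0,0,0,0,22]'; python3 d.py .6977 -.2011 .231 178
```

```text
time_s: 69.7
tool_pos: [0.697, -0.2025, 0.2319]
eef_rot: [-175.4, 9.0, 177.7]
force: [-0.6, -0.7, -0.9]
gripper_width: 0.0298
t 69.7 pos [ 0.697  -0.2025  0.2319] rot [-175.4    9.   177.7] q [-22.  27.  13.  66.  -1. -19.] F [-0.6 -0.7 -0.9] M [ 0.11  0.07 -0.  ] w 0.0298
shift [-0.5  1.6  0.9] turn -0.3
time_s: 70.1
tool_pos: [0.6902, -0.2025, 0.2333]
eef_rot: [-175.3, 9.5, 177.7]
force: [0.3, 1.2, -1.8]
gripper_width: 0.0297
t 70.1 pos [ 0.6902 -0.2025  0.2333] rot [-175.3    9.5  177.7] q [-22.  26.  12.  65.  -1. -20.] F [ 0.3  1.2 -1.8] M [ 0.22 -0.05 -0.05] w 0.0297
shift [-6.9  2.   3.4] turn -0.3
```

```bash
python3 -m creep '[2,0,4,0,22,2,0,4,0,22,0,0,2,0,22,0,0,0,0,22]'; python3 d.py .6977 -.2011 .231 178; python3 -m creep '[0,0,0,0,46,0,0,0,0,46,0,0,0,0,46,0,0,-10,0,46,0,0,-20,0,46,0,0,-25,0,46,0,0,-25,0,46,0,0,-15,0,46,0,0,0,0,46]';python3 d.py .6977 -.2011 .231 178
python3 - <<'E'
from ang import *
o=grab("af");crop(o["side"],200,60,360,200,4.7,"c50.png")
E
```

```text
time_s: 70.5
tool_pos: [0.6937, -0.2032, 0.2301]
eef_rot: [-175.3, 10.5, 177.8]
force: [0.3, 0.4, 2.3]
gripper_width: 0.0297
t 70.5 pos [ 0.6937 -0.2032  0.2301] rot [-175.3   10.5  177.8] q [-22.  26.  10.  63.  -1. -20.] F [0.3 0.4 2.3] M [ 0.58  0.14 -0.15] w 0.0297
shift [-4.   2.2 -0.3] turn -0.2
time_s: 71.4
tool_pos: [0.6719, -0.1947, 0.3235]
eef_rot: [-175.3, 9.7, 177.7]
force: [0.3, -0.5, 0.2]
gripper_width: 0.0455
t 71.4 pos [ 0.6719 -0.1947  0.3235] rot [-175.3    9.7  177.7] q [-22.  23.  20.  76.  -1. -20.] F [ 0.3 -0.5  0.2] M [0.01 0.1  0.04] w 0.0455
shift [-10.1   2.5  95.7] turn -0.3
```

View pics/c50.png

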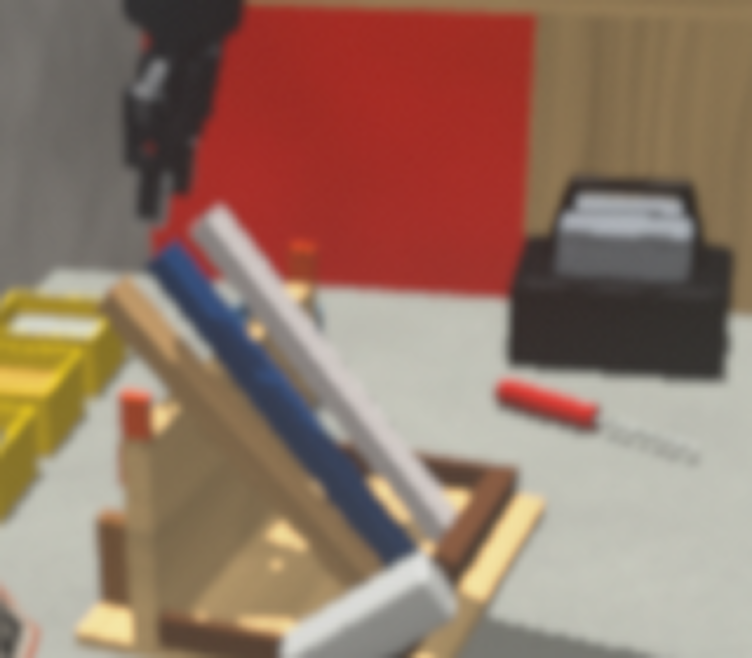

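```bash
python3 -m creep '[27,10,-38,0,60,27,10,-38,0,60,0,0,0,0,60]'; python3 d.py .5 -.15 .35 170; python3 -m creep '[27,10,-30,0,60,27,10,-30,0,60,0,0,0,0,60]'; python3 d.py .5 -.15 .35 170
python3 - <<'E'
from ang import *
o=grab("ag");crop(o["top"],225,110,395,260,4.5,"c51.png")
E
```

```text
time_s: 71.8
tool_pos: [0.6046, -0.1654, 0.378]
eef_rot: [-175.6, 8.8, 177.6]
force: [-0.6, -0.7, 1.9]
gripper_width: 0.0599
t 71.8 pos [ 0.6046 -0.1654  0.378 ] rot [-175.6    8.8  177.6] q [-22.  16.  17.  81.  -1. -19.] F [-0.6 -0.7  1.9] M [0.01 0.14 0.04] w 0.0599
shift [108.2  11.9  10.7] turn 7.6
time_s: 72.1
tool_pos: [0.5416, -0.1379, 0.4228]
eef_rot: [-175.8, 8.3, 177.6]
force: [0.5, -0.9, 1.1]
gripper_width: 0.0597
t 72.1 pos [ 0.5416 -0.1379  0.4228] rot [-175.8    8.3  177.6] q [-22.   9.  15.  86.  -1. -19.] F [ 0.5 -0.9  1.1] M [ 0.07  0.1  -0.04] w 0.0597
shift [51.2 -8.9 67. ] turn 7.6
```

View pics/c51.png

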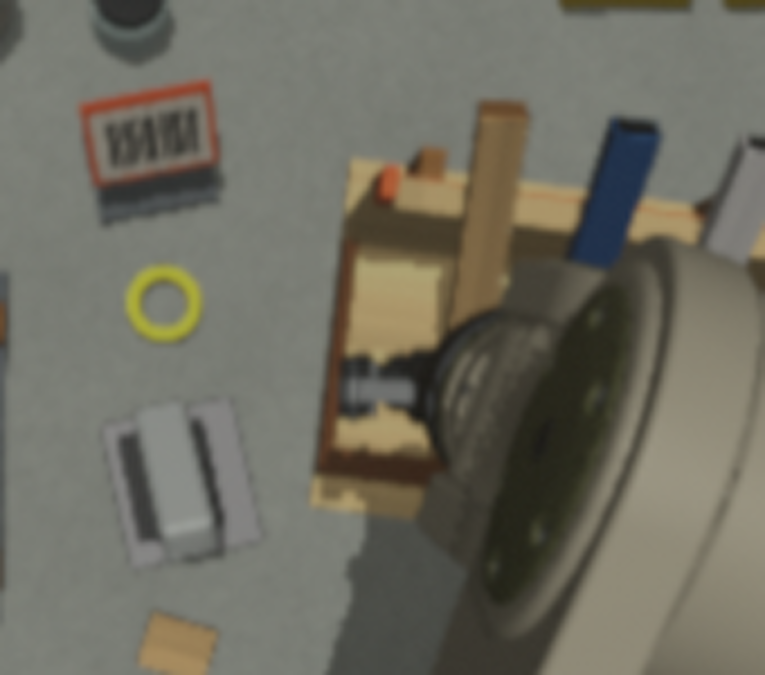

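```bash
python3 - <<'E'
from ang import *
f=lambda p:np.array(p,float)/4.5+[225,110]
P=plane("top",f([[105,422],[228,397],[262,537],[135,567]]),.008);print("pad c",P.mean(0).round(4))
for i,j in((3,0),(2,1)):
    d=P[j]-P[i];print("pad yaw",np.degrees(np.arctan2(d[1],d[0])),np.linalg.norm(d))
for i,j in((1,0),(2,3)):
    d=P[j]-P[i];print("pad yaw(y)",np.degrees(np.arctan2(d[1],d[0]))-90,np.linalg.norm(d))
# scanner head: top face; ends heights: centre z .115+.008, half length .0525 pitched 35, thickness .019
c,s=np.cos(np.radians(35)),np.sin(np.radians(35))
zf=.123-.0525*s+.019*c; zr=.123+.0525*s+.019*c
F=plane("top",f([[160,405]]),zf)[0];B=plane("top",f([[190,523]]),zr)[0];print("head front top",F,"rear top",B,"yaw",np.degrees(np.arctan2(*(F-B)[1::-1])),"len",np.linalg.norm((F-B)[:2]),.105*c)
mid=(F+B)/2;print("mid top face",mid)  # top-face centre is forward of centre by .019*s
w=np.arctan2(*(F-B)[1::-1]);print("scanner origin xy",mid[:2]-.019*s*np.array([np.cos(w),np.sin(w)]))
L=plane("top",f([[80,103],[210,82],[218,160],[97,186]]),.1);
Lt=plane("top",f([[80,103],[210,82]]),.1+.0455*c*.75);print("label yaw",[np.degrees(np.arctan2(*(a-b)[1::-1]))-90 for a,b in((L[0],L[1]),(L[3],L[2]))])
print("label c top",plane("top",f([151,134]),.1))
E
```

```text
pad c [ 0.4987 -0.0152  0.008 ]
pad yaw 10.375446985629583 0.10810882669368484
pad yaw 12.086272375454696 0.10545600021946869
pad yaw(y) 10.138872970066359 0.0921643237648878
pad yaw(y) 11.769388855511423 0.0953401517139419
head front top [0.54884863 0.00187184 0.10845113] rear top [ 0.47080885 -0.01396377  0.16867665] yaw 11.47055397386809 len 0.07963022841473451 0.08601096465034413
mid top face [ 0.50982874 -0.00604597  0.13856389]
scanner origin xy [ 0.49914845 -0.00821318]
label yaw [np.float64(8.195809495472133), np.float64(11.08784949231935)]
label c top [[0.73535926 0.00327245 0.1       ]]
```

```bash
python3 - <<'E'
from h import *
s=cv2.imread("pics/side_ag.png")[:,:,::-1];crop(s,170,160,340,250,4.7,"c52.png")
E
```

```text
(no output)
```

View pics/c52.png

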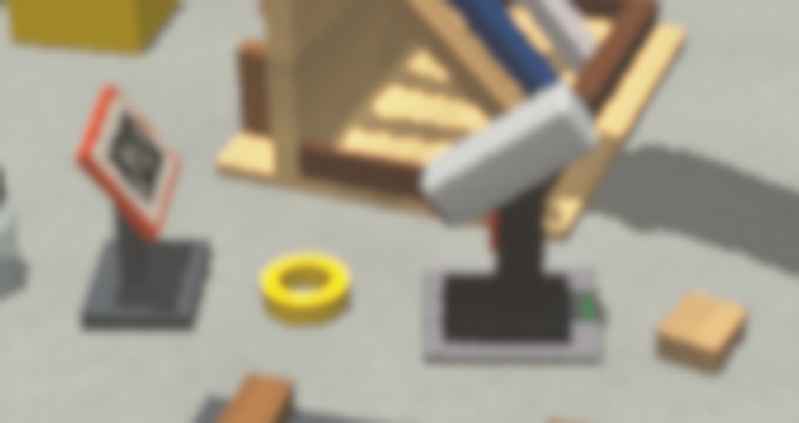

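```bash
python3 - <<'E'
from ang import *
f=lambda p:np.array(p,float)/4.5+[225,110]; g=lambda p:np.array(p,float)/4.7+[170,160]
print("label",two(f([151,134]),g([131,160])))
# plate corners two-view: top-left(top img)=+y upper ; in side: upper edge corners: near(+y) (82,152)? far (110,88); lower near (150,238) far (180,160)
A=two(f([80,103]),g([80,156]))
B=two(f([210,82]),g([111,90]));C=two(f([218,162]),g([181,163]));D=two(f([97,187]),g([152,238]))
for n,x in zip("ABCD",(A,B,C,D)):print(n,x[0].round(4),round(x[1],4))
m=(A[0]+B[0]+C[0]+D[0])/4;print("centre",m)
y=(A[0]-B[0]+D[0]-C[0]);print("yaw",np.degrees(np.arctan2(-y[0],y[1])))
d=(C[0]+D[0]-A[0]-B[0]);print("slope down dir",d/np.linalg.norm(d))
q=plane("side",g([[425,355],[600,355],[590,270],[435,272]]),.008);print("pad side",q.mean(0))
# scanner head top face corners: front-near (450,222 is bottom). top face: front near(422,185)?, 
print("rear top mid",two(f([190,523]),g([578,108])),"front top mid",two(f([160,405]),g([432,180])))
E
```

```text
label (array([0.73697425, 0.00323345, 0.09414811]), np.float64(0.0005163777132682162))
A [0.7511 0.0505 0.1225] 0.0025
B [ 0.7646 -0.0374  0.1198] 0.0024
C [ 0.7222 -0.0441  0.0666] 0.0005
D [0.7091 0.0424 0.064 ] 0.0055
centre [0.73676636 0.00284938 0.09324719]
yaw 8.649917031350641
slope down dir [-0.59942672 -0.10546493 -0.79345117]
pad side [ 0.49535336 -0.00534095  0.008     ]
rear top mid (array([ 0.46532198, -0.01536366,  0.15128642]), np.float64(0.01038685953024547)) front top mid (array([0.54708816, 0.00133717, 0.10171278]), np.float64(0.004342434742373072))
```

```bash
python3 -m creep '[-20,-25,6,0,60,-20,-30,6,0,60,-20,-30,6,0,60,0,0,0,0,60]'; python3 d.py .61 -.30 .36 178; python3 -m creep '[0,8,0,0,60,0,-8,0,0,60,0,8,0,0,60,0,-8,0,0,60,0,8,0,0,60,0,-8,0,0,60,0,8,0,0,60,0,-8,0,0,60]'; python3 d.py .61 -.30 .36 178
```

```text
time_s: 72.6
tool_pos: [0.6052, -0.2312, 0.4058]
eef_rot: [-176.1, 7.6, 177.6]
force: [1.1, 0.3, 0.3]
gripper_width: 0.0602
t 72.6 pos [ 0.6052 -0.2312  0.4058] rot [-176.1    7.6  177.6] q [-28.  20.  27.  89.  -0. -25.] F [1.1 0.3 0.3] M [0.09 0.11 0.03] w 0.0602
shift [ -1.5 -65.2  50.9] turn -0.4
time_s: 73.4
tool_pos: [0.6051, -0.2278, 0.4017]
eef_rot: [-176.3, 7.3, 177.8]
force: [0.5, 0.5, 0.1]
gripper_width: 0.0602
t 73.4 pos [ 0.6051 -0.2278  0.4017] rot [-176.3    7.3  177.8] q [-28.  20.  27.  88.  -0. -25.] F [0.5 0.5 0.1] M [ 0.09  0.1  -0.05] w 0.0602
shift [ -2.3 -69.1  47. ] turn -0.2
```

```bash
python3 -m creep '[0,45,0,0,60,0,45,0,0,60,0,45,0,0,60,0,-45,0,0,60,0,-45,0,0,60,0,-45,0,0,60,0,45,0,0,60,0,45,0,0,60,0,45,0,0,60,0,-45,0,0,60,0,-45,0,0,60,0,-45,0,0,60]'; python3 d.py .61 -.30 .36 178; python3 -m creep '[30,0,-30,0,60,30,0,-30,0,60,-30,0,30,0,60,-30,0,30,0,60,30,0,-30,0,60,30,0,-30,0,60,-30,0,30,0,60,-30,0,30,0,60]'; python3 d.py .61 -.30 .36 178
```

```text
time_s: 74.6
tool_pos: [0.612, -0.2127, 0.4032]
eef_rot: [-176.2, 7.7, 179.5]
force: [0.6, -0.3, -0.4]
gripper_width: 0.0598
t 74.6 pos [ 0.612  -0.2127  0.4032] rot [-176.2    7.7  179.5] q [-26.  20.  27.  88.  -0. -25.] F [ 0.6 -0.3 -0.4] M [0.07 0.15 0.01] w 0.0598
shift [  6.9 -84.3  48.4] turn 1.5
time_s: 75.4
tool_pos: [0.6124, -0.2254, 0.3966]
eef_rot: [-176.2, 7.1, 178.8]
force: [0.1, -0.9, -1.0]
gripper_width: 0.0601
t 75.4 pos [ 0.6124 -0.2254  0.3966] rot [-176.2    7.1  178.8] q [-27.  21.  27.  88.  -0. -26.] F [ 0.1 -0.9 -1. ] M [ 0.01  0.07 -0.01] w 0.0601
shift [  5.5 -72.1  41. ] turn 0.8
```

```bash
python3 -m creep '[20,48,0,-1,60,20,48,0,-1,60,20,48,0,-1,60,20,48,0,-1,60,20,48,0,-1,60,20,48,0,-1,60,20,48,0,-1,60,20,48,0,-1,60,20,48,0,-1,60,20,48,0,-1,60,20,48,0,0,60,20,48,0,0,60]'; python3 d.py .4 .4 .40 -169; python3 -m creep '[5,40,5,0,60,0,0,0,0,60,6,-14,-14,0,60,6,-14,-14,0,60,6,-14,-14,0,60,6,-14,-14,0,60,6,-14,-14,0,60,6,-14,-14,0,60]'; python3 d.py .4 .4 .40 -169
```

```text
time_s: 76.6
tool_pos: [0.3526, 0.308, 0.3176]
eef_rot: [-175.7, 5.7, -171.6]
force: [0.5, 1.1, 0.2]
gripper_width: 0.06
t 76.6 pos [0.3526 0.308  0.3176] rot [-175.7    5.7 -171.6] q [35.  3. -6. 77. -6. 27.] F [0.5 1.1 0.2] M [0.08 0.   0.03] w 0.06
shift [-68.3  78.1 -82. ] turn -2.6
time_s: 77.4
tool_pos: [0.305, 0.2583, 0.4023]
eef_rot: [-175.6, 5.9, -171.3]
force: [0.5, -0.6, 0.6]
gripper_width: 0.06
t 77.4 pos [0.305  0.2583 0.4023] rot [-175.6    5.9 -171.3] q [33. -4. -2. 89. -6. 25.] F [ 0.5 -0.6  0.6] M [0.04 0.08 0.04] w 0.06
shift [-114.6  126.3    4.5] turn -2.3
```

```bash
python3 -m creep '[-12,45,0,0,60,-12,45,0,0,60,-10,30,35,0,60,0,0,0,0,60,7,-10,-14,0,60,7,-10,-14,0,60,7,-10,-14,0,60,7,-10,-14,0,60,-10,28,40,0,60,-10,28,40,0,60,0,0,0,0,60]'; python3 d.py .4 .4 .40 -169; python3 -m creep '[7,-10,-14,0,60,7,-10,-14,0,60,7,-10,-14,0,60,7,-10,-14,0,60,7,-10,-14,0,60,-10,28,40,0,60,-10,28,40,0,60,0,0,0,0,60]'; python3 d.py .4 .4 .40 -169
```

```text
time_s: 78.5
tool_pos: [0.3229, 0.3698, 0.3715]
eef_rot: [-176.6, 8.0, -173.2]
force: [-0.5, -0.8, 0.1]
gripper_width: 0.06
t 78.5 pos [0.3229 0.3698 0.3715] rot [-176.6    8.  -173.2] q [44.  5.  3. 84. -8. 37.] F [-0.5 -0.8  0.1] M [ 0.04  0.19 -0.01] w 0.06
shift [-83.4  19.8 -18.2] turn -4.2
time_s: 79.3
tool_pos: [0.3025, 0.3544, 0.3947]
eef_rot: [-177.6, 9.8, -174.0]
force: [-0.0, -1.2, 0.1]
gripper_width: 0.0604
t 79.3 pos [0.3025 0.3544 0.3947] rot [-177.6    9.8 -174. ] q [44.  1.  2. 85. -8. 38.] F [-0.  -1.2  0.1] M [-0.06  0.19 -0.08] w 0.0604
shift [-101.1   35.6   10.6] turn -5.0
```

```bash
python3 -m creep '[-18,-40,10,-1,70,-18,-40,10,-1,70,-18,-40,12,-1,70,-18,-40,12,-1,70,-18,-40,12,-1,70,-18,-40,12,0,70,-18,-40,12,0,70,-10,-30,10,0,70,0,0,0,0,70]'; python3 d.py .48 -.0115 .24 -169
```

```text
time_s: 80.2
tool_pos: [0.4916, 0.0467, 0.3833]
eef_rot: [-176.4, 11.7, -168.7]
force: [-0.6, 0.9, 0.3]
gripper_width: 0.07
t 80.2 pos [0.4916 0.0467 0.3833] rot [-176.4   11.7 -168.7] q [ -4.  -1.  -3.  76.  -0. -15.] F [-0.6  0.9  0.3] M [0.09 0.25 0.01] w 0.07
shift [ 51.5 -46.2 138.8] turn 0.3
```

```bash
python3 -m creep '[8,-15,20,0,70,8,-15,25,0,70,8,-12,25,0,70,6,0,20,0,70,0,0,0,0,70]'; python3 d.py .485 -.0115 .20 -169
python3 - <<'E'
from ang import *
o=grab("ah");crop(o["top"],225,110,395,260,4.5,"c53.png");crop(o["side"],170,100,340,250,4.5,"c54.png");crop(o["top"],310,190,380,230,11,"c55.png")
E
```

```text
time_s: 80.7
tool_pos: [0.4843, -0.0072, 0.3097]
eef_rot: [-175.9, 12.8, -168.9]
force: [0.2, -0.1, 1.1]
gripper_width: 0.07
t 80.7 pos [ 0.4843 -0.0072  0.3097] rot [-175.9   12.8 -168.9] q [-11.  -4. -15.  65.   1. -21.] F [ 0.2 -0.1  1.1] M [ 0.11  0.23 -0.02] w 0.07
shift [ 24.5   3.3 106.9] turn 0.1
```

View pics/c53.png

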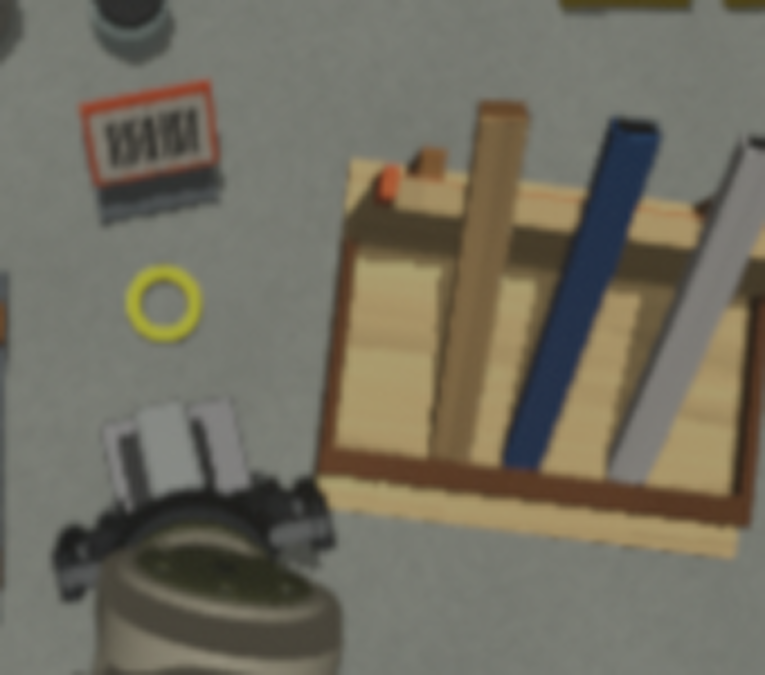

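View pics/c54.png

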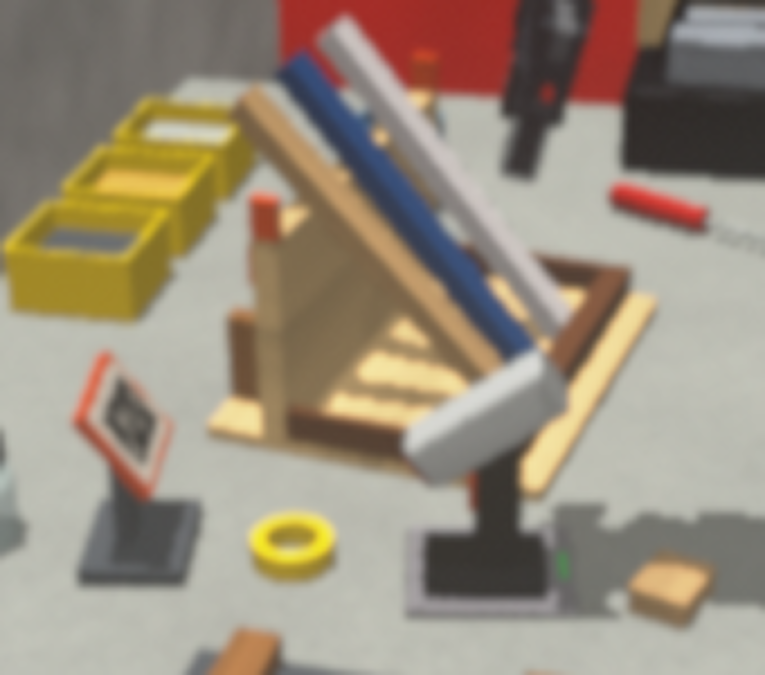

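View pics/c55.png

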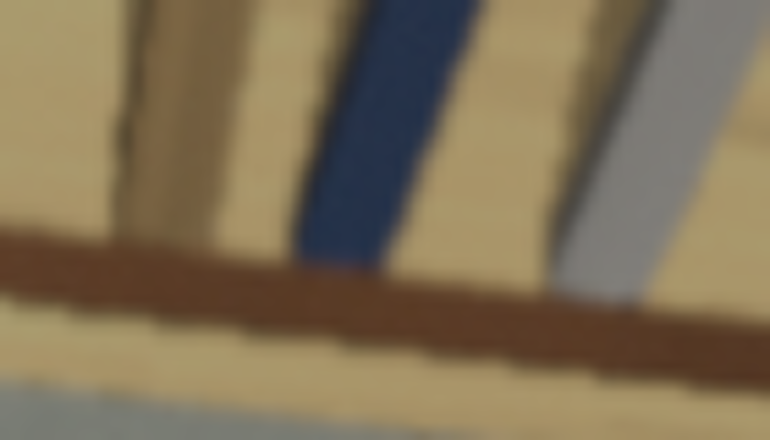

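```bash
python3 -m creep '[6,0,25,0,70,6,0,25,0,70,5,0,25,0,70,3,0,20,0,70,0,0,0,0,70]'; python3 d.py .499 -.0115 .134 -169
```

```text
time_s: 81.3
tool_pos: [0.4957, -0.0128, 0.2296]
eef_rot: [-175.3, 14.3, -168.5]
force: [0.4, -0.1, -0.4]
gripper_width: 0.07
t 81.3 pos [ 0.4957 -0.0128  0.2296] rot [-175.3   14.3 -168.5] q [-11.  -2. -26.  51.   1. -22.] F [ 0.4 -0.1 -0.4] M [0.   0.23 0.08] w 0.07
shift [20.2  8.2 93.1] turn 0.5
```

```bash
python3 -m creep '[5,2,22,0,70,5,2,22,0,70,4,2,18,0,70,0,0,0,0,70]'; python3 d.py .499 -.0115 .134 -169
```

```text
time_s: 81.7
tool_pos: [0.5037, -0.0111, 0.1768]
eef_rot: [-174.9, 15.2, -168.2]
force: [-0.2, 0.3, 0.6]
gripper_width: 0.07
t 81.7 pos [ 0.5037 -0.0111  0.1768] rot [-174.9   15.2 -168.2] q [-11.   0. -31.  42.   1. -22.] F [-0.2  0.3  0.6] M [ 0.07  0.24 -0.01] w 0.07
shift [15.7  4.2 39.9] turn 0.8
```

```bash
python3 - <<'E'
from ang import *
o=grab("ai");crop(o["top"],225,150,305,270,5,"c56.png");crop(o["side"],220,130,340,250,5,"c57.png")
E
```

```text
(no output)
```

View pics/c57.png

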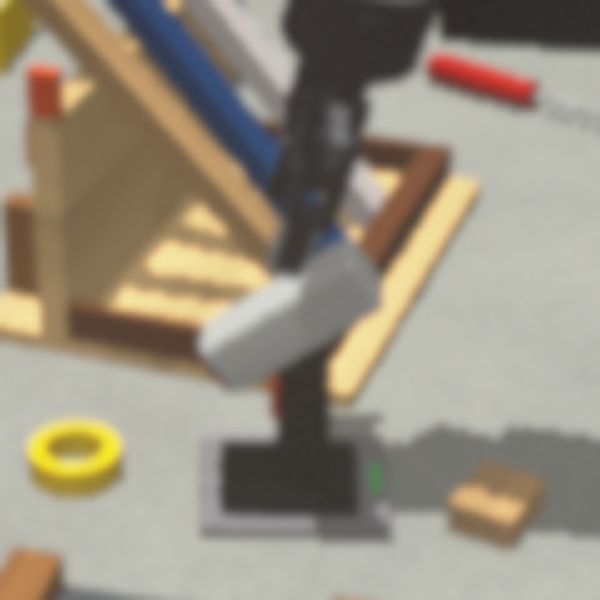

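```bash
python3 - <<'E'
from ang import *
from scipy.spatial.transform import Rotation as R
s=r.observe();T=R.from_euler("xyz",s["eef_rot"],degrees=True).as_matrix();p=s["tool_pos"]
for k in(.04,-.04):
    q=p+T[:,1]*k+T[:,2]*.010; print(q,(proj("side",q)-[220,130])*5,(proj("top",q)-[225,150])*5)
print("head c",(proj("side",[.499,-.0115,.123])-[220,130])*5)
E
```

```text
[0.50110868 0.02725382 0.16603835] [[278.11980817 271.59694451]] [[136.99532705 329.31887371]]
[ 0.51552672 -0.05112791  0.17299712] [[278.81134988 193.32509564]] [[275.06726255 300.22903023]]
head c [[293.71495306 306.32760063]]
```

View pics/c56.png

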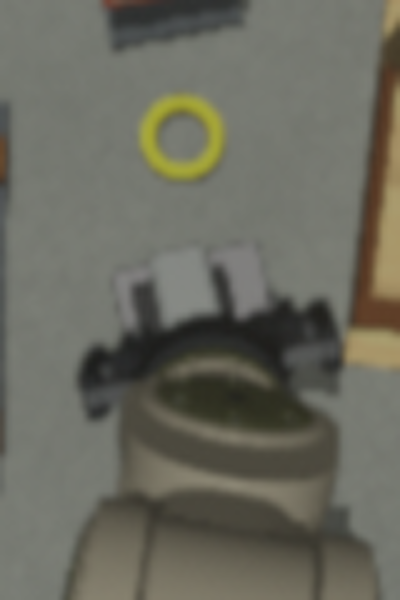

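```bash
python3 -m creep '[4,1,15,0,70,4,1,15,0,70,4,1,12,0,70,2,0,6,0,70,0,0,0,0,70]'; python3 d.py .499 -.0115 .134 -169
```

```text
time_s: 82.3
tool_pos: [0.5135, -0.0141, 0.1407]
eef_rot: [-174.4, 16.4, -168.0]
force: [-0.4, -0.3, -0.1]
gripper_width: 0.0702
t 82.3 pos [ 0.5135 -0.0141  0.1407] rot [-174.4   16.4 -168. ] q [-11.   3. -35.  35.   1. -22.] F [-0.4 -0.3 -0.1] M [0.06 0.22 0.  ] w 0.0702
shift [15.   5.8  2. ] turn 1.0
```

```bash
python3 -m creep '[8,3,2,0,70,7,2,2,0.5,70,0,0,0,0,70]'; python3 d.py .499 -.0115 .134 -169
```

```text
time_s: 82.6
tool_pos: [0.5004, -0.0125, 0.1346]
eef_rot: [-174.4, 16.6, -168.5]
force: [0.6, 0.9, -0.4]
gripper_width: 0.0699
t 82.6 pos [ 0.5004 -0.0125  0.1346] rot [-174.4   16.6 -168.5] q [-11.   1. -37.  34.   1. -22.] F [ 0.6  0.9 -0.4] M [0.01 0.29 0.01] w 0.0699
shift [1.3 1.3 0.2] turn 0.5
```

```bash
python3 -m creep '[0,0,0,0,30,0,0,0,0,30,0,0,0,0,30,0,0,0,0,30,0,0,0,0,30,0,0,0,0,30,0,0,0,0,30,0,0,0,0,30,0,0,0,0,30]' 40; python3 d.py .499 -.0115 .134 -169
python3 - <<'E'
from ang import *
o=grab("aj");crop(o["side"],220,130,340,250,5,"c58.png")
E
```

```text
time_s: 83.5
tool_pos: [0.5015, -0.0113, 0.1366]
eef_rot: [-174.6, 16.9, -168.5]
force: [-1.5, 1.1, 2.3]
gripper_width: 0.0362
t 83.5 pos [ 0.5015 -0.0113  0.1366] rot [-174.6   16.9 -168.5] q [-11.   1. -37.  34.   1. -22.] F [-1.5  1.1  2.3] M [0.37 0.43 0.06] w 0.0362
shift [3.2 0.5 1.8] turn 0.5
```

View pics/c58.png

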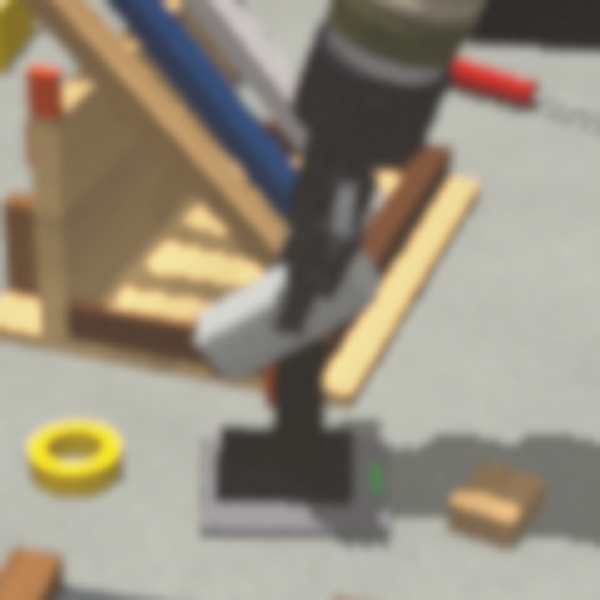

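```bash
python3 -m creep '[0,0,-12,0,30,0,0,-15,0,30,0,0,-15,0,30,0,0,0,0,30]'; python3 d.py .6135 -.0163 .2016 -170.5
```

```text
time_s: 84.0
tool_pos: [0.486, -0.0105, 0.1746]
eef_rot: [-174.6, 16.4, -168.6]
force: [0.7, -0.2, -1.1]
gripper_width: 0.0355
t 84.0 pos [ 0.486  -0.0105  0.1746] rot [-174.6   16.4 -168.6] q [-11.  -3. -35.  40.   1. -22.] F [ 0.7 -0.2 -1.1] M [0.06 0.38 0.  ] w 0.0355
shift [-126.4  -30.    12. ] turn 1.9
```

```bash
python3 -m creep '[-10,-2,-2,0.3,30,-18,-4,0,0.3,30,-18,-4,0,0.3,30,-18,-4,0,0.3,30,-18,-4,0,0.3,30,-18,-4,2,0,30,-10,-3,2,0,30,0,0,0,0,30]'; python3 d.py .6135 -.0163 .2016 -170.5
python3 - <<'E'
from ang import *
o=grab("ak");crop(o["side"],170,100,340,250,4.5,"c59.png");crop(o["top"],215,110,315,260,4,"c60.png")
E
```

```text
time_s: 84.8
tool_pos: [0.6003, -0.017, 0.1992]
eef_rot: [-175.1, 16.1, -170.4]
force: [0.4, -0.3, -1.3]
gripper_width: 0.0355
t 84.8 pos [ 0.6003 -0.017   0.1992] rot [-175.1   16.1 -170.4] q [-10.   9. -18.  46.   1. -18.] F [ 0.4 -0.3 -1.3] M [0.05 0.38 0.08] w 0.0355
shift [-13.3  -1.4   1.5] turn 0.1
```

View pics/c59.png

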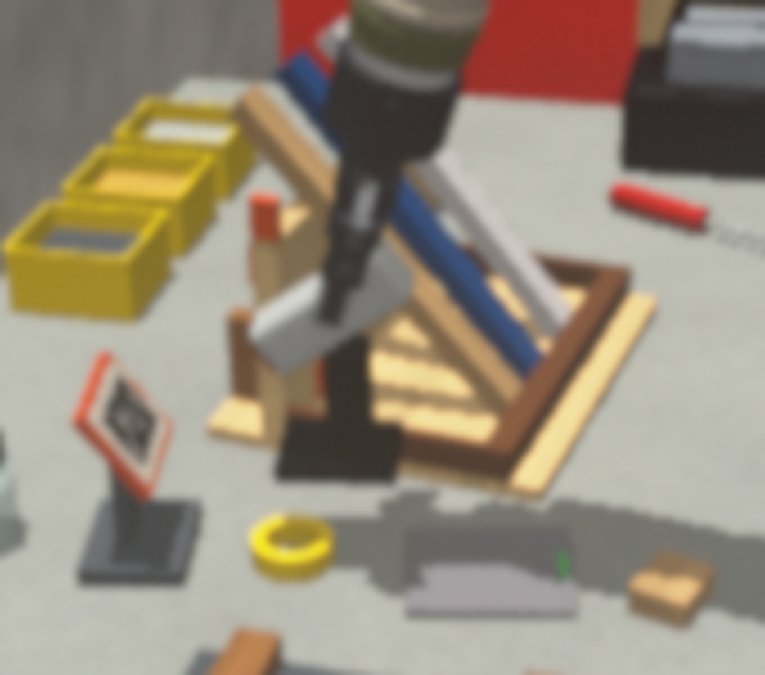

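View pics/c60.png

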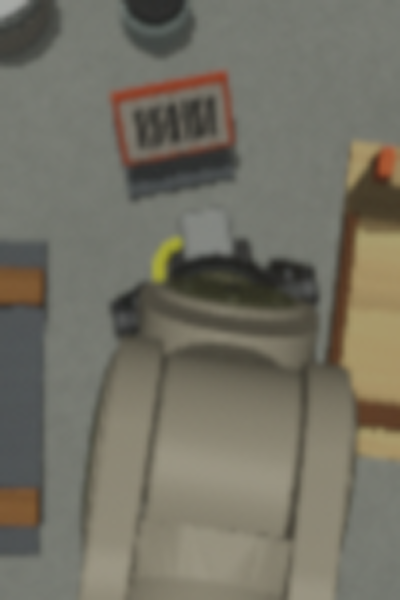

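```bash
python3 - <<'E'
from ang import *
f=lambda p:np.array(p,float)/4+[215,110]; g=lambda p:np.array(p,float)/4.5+[170,100]
P=plane("top",f([[185,214],[229,209]]),.171);print(P,"front top mid",P.mean(0)); d=P[0]-P[1];print("yaw",np.degrees(np.arctan2(-d[0],d[1])))
print("label c",plane("top",f([[113,93],[226,72],[234,146],[126,166]]),.1).mean(0), plane("top",f([[174,119]]),.1))
for z in(.155,.16,.165,.171,.175,.18):
  print(z,plane("top",f([207,211.5]),z)[0],(proj("side",plane("top",f([207,211.5]),z))-[170,100])*4.5)
print("foot proj",)
E
```

```text
[[ 0.64970214 -0.00147144  0.171     ]
 [ 0.6526348  -0.03302025  0.171     ]] front top mid [ 0.65116847 -0.01724584  0.171     ]
yaw 5.3107425717618195
label c [0.73537456 0.0028172  0.1       ] [[0.73545017 0.00344166 0.1       ]]
0.155 [ 0.65377992 -0.0178813   0.155     ] [[252.62352073 337.79725964]]
0.16 [ 0.65296289 -0.01768014  0.16      ] [[253.37502314 331.08564252]]
0.165 [ 0.65214585 -0.01747899  0.165     ] [[254.13012514 324.3415289 ]]
0.171 [ 0.65116541 -0.0172376   0.171     ] [[255.04103642 316.20535588]]
0.175 [ 0.65051178 -0.01707668  0.175     ] [[255.65123443 310.75484058]]
0.18 [ 0.64969475 -0.01687553  0.18      ] [[256.41729564 303.91177387]]
foot proj
```

```bash
python3 - <<'E'
from ang import *
t=cv2.imread("pics/top_ak.png")[:,:,::-1];crop(t,240,125,290,190,9,"c61.png")
s=cv2.imread("pics/side_ak.png")[:,:,::-1];crop(s,180,140,270,215,8,"c62.png")
E
```

```text
(no output)
```

View pics/c61.png

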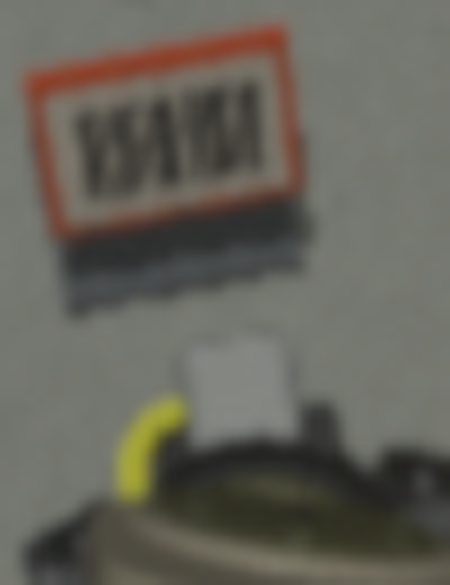

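View pics/c62.png

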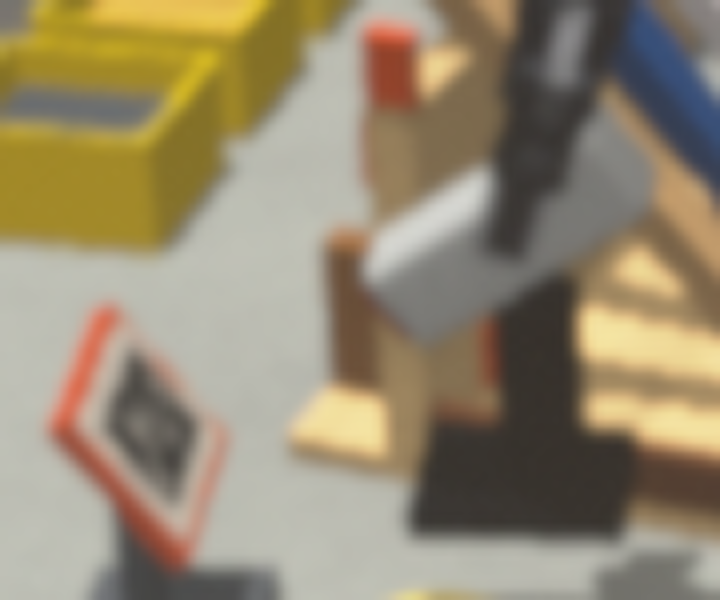

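```bash
python3 -m creep '[-6,2,0,-2,30,-6,2,0,-2,30,-2,1,0,0,30,0,0,0,0,30]'; python3 d.py .6135 -.0115 .2016 -167
python3 - <<'E'
from ang import *
t=r.grab_frame("top");s=r.grab_frame("side");crop(t,240,125,290,190,9,"c63.png");crop(s,180,140,270,215,8,"c64.png")
E
```

```text
time_s: 85.3
tool_pos: [0.6091, -0.008, 0.2015]
eef_rot: [-174.0, 15.5, -165.9]
force: [-0.4, -0.6, -1.1]
gripper_width: 0.0354
t 85.3 pos [ 0.6091 -0.008   0.2015] rot [-174.    15.5 -165.9] q [ -8.  10. -17.  47.   0. -22.] F [-0.4 -0.6 -1.1] M [ 0.06  0.37 -0.01] w 0.0354
shift [-3.3 -4.3  1.3] turn 1.1
```

View pics/c63.png

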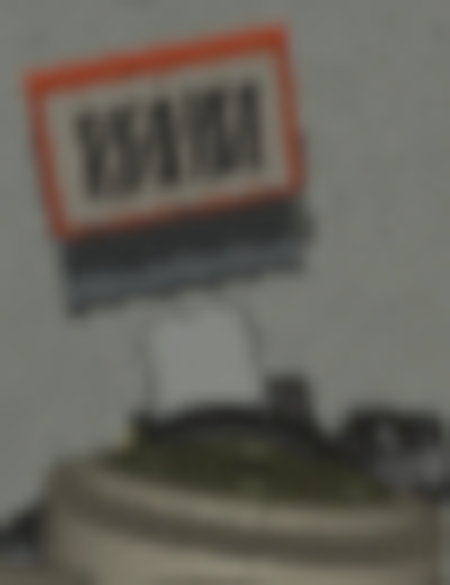

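View pics/c64.png

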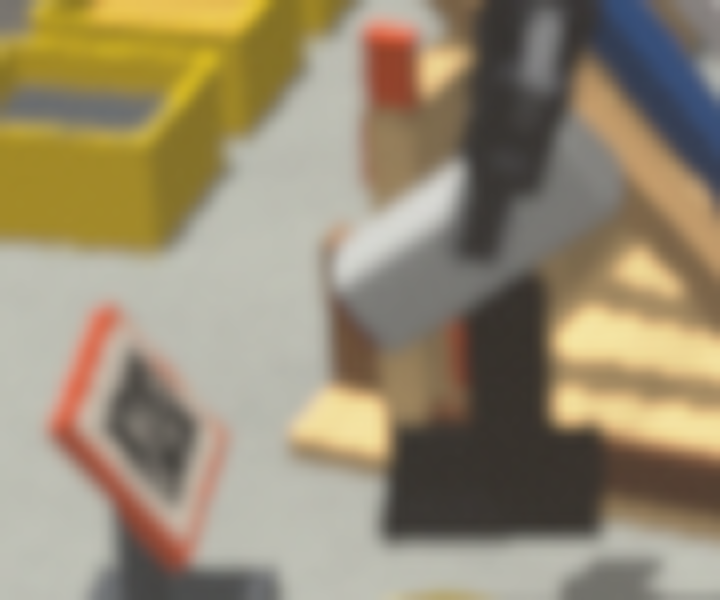

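```bash
python3 - <<'E'
from ang import *
f=lambda p:np.array(p,float)/9+[240,125]
a=plane("top",f([196,311]),.174)[0];print("front top mid",a)
# head axis in top: left edge (147,315)->(158,410) ; z rises 35deg backwards
zf=.174;B=plane("top",f([158,410]),zf+.03)[0];A=plane("top",f([147,315]),zf)[0];d=A-B;print("apparent yaw of head axis",np.degrees(np.arctan2(d[1],d[0])),"len",np.hypot(*d[:2]))
E2=[plane("top",f(p),.174)[0] for p in([147,316],[245,305])];d=E2[0]-E2[1];print("edge yaw",np.degrees(np.arctan2(-d[0],d[1])))
for psi in(8.5,10):
  w=np.radians(psi);X1=np.array([np.cos(w)*.819,np.sin(w)*.819,-.574]);Y1=np.array([-np.sin(w),np.cos(w),0]);Z1=np.cross(X1,Y1)
  n=a-np.array([.0105*np.cos(w),.0105*np.sin(w),.0159]);q=n-np.array([.7354,.0033,.1]);print(psi,"nose",n,"label frame",[q@X1,q@Y1,q@Z1])
E
```

```text
front top mid [ 0.66055079 -0.00318742  0.174     ]
apparent yaw of head axis 3.9050078209611585 len 0.03475014370451839
edge yaw 5.23566235335695
8.5 nose [ 0.65016612 -0.00473941  0.1581    ] label frame [np.float64(-0.1033623994731788), np.float64(0.004647260885307527), np.float64(-0.0014850398017151462)]
10 nose [ 0.65021031 -0.00501072  0.1581    ] label frame [np.float64(-0.10324172234331996), np.float64(0.006608571927335008), np.float64(-0.0014004626679679291)]
```

Position is within a few mm and the angle is well inside limits. I hold still.

```bash
python3 -m creep '[0,0,0,0,30,0,0,0,0,30,0,0,0,0,30,0,0,0,0,30,0,0,0,0,30,0,0,0,0,30,0,0,0,0,30,0,0,0,0,30,0,0,0,0,30,0,0,0,0,30,0,0,0,0,30,0,0,0,0,30]'; python3 - <<'E'
from ang import *
t=r.grab_frame("top");cv2.imwrite("pics/top_hold.png",t[:,:,::-1])
import numpy as np
# head outline by colour (light grey) in front of the plate
hsv=cv2.cvtColor(t,cv2.COLOR_RGB2HSV);print(t[163,262],t[150,250],t[140,275])
crop(t,250,155,275,175,24,"c65.png")
E
```

```text
time_s: 86.6
tool_pos: [0.6083, -0.0085, 0.2015]
eef_rot: [-174.0, 15.5, -165.9]
force: [-0.3, -0.2, -1.5]
gripper_width: 0.0358
[131 134 129] [83 64 55] [116 118 111]
```

View pics/c65.png

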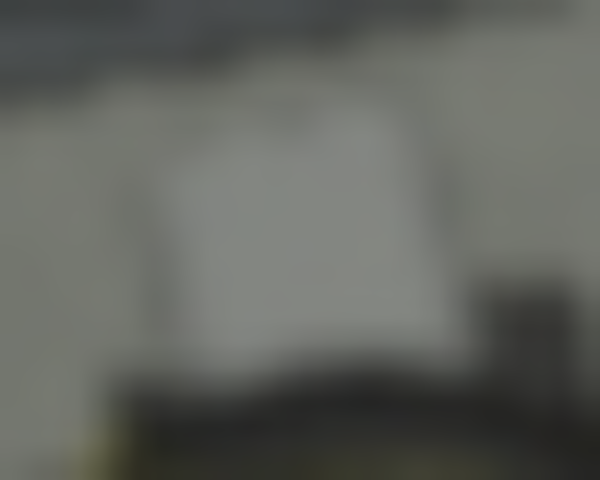

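```bash
python3 -m creep '[10,2,0,0.5,30,18,3,0,0.5,30,18,3,0,0.5,30,18,3,0,0.5,30,18,3,0,0.5,30,10,2,0,0,30,0,0,0,0,30]'; python3 d.py .4905 -.0113 .175 -168.5
```

```text
time_s: 87.35
tool_pos: [0.5116, -0.012, 0.1725]
eef_rot: [-174.8, 15.6, -168.8]
force: [0.2, 0.2, -1.9]
gripper_width: 0.0355
t 87.35 pos [ 0.5116 -0.012   0.1725] rot [-174.8   15.6 -168.8] q [-11.   1. -31.  41.   1. -21.] F [ 0.2  0.2 -1.9] M [0.06 0.34 0.02] w 0.0355
shift [19.1  4.  -8.3] turn -0.3
```

```bash
python3 -m creep '[8,2,-2,0,30,8,2,-2,0,30,3,0,4,0,30,0,0,8,0,30,0,0,6,0,30,0,0,0,0,30]'; python3 d.py .5015 -.0113 .1375 -168.5
```

```text
time_s: 87.95
tool_pos: [0.4984, -0.0125, 0.1536]
eef_rot: [-174.7, 15.8, -168.7]
force: [-0.5, -0.4, -1.0]
gripper_width: 0.0356
t 87.95 pos [ 0.4984 -0.0125  0.1536] rot [-174.7   15.8 -168.7] q [-11.   0. -35.  38.   1. -22.] F [-0.5 -0.4 -1. ] M [0.09 0.36 0.01] w 0.0356
shift [ 1.3  2.1 16.3] turn -0.2
```

```bash
python3 -m creep '[1,1,5,0,30,1,0,5,0,30,0,0,4,0,30,0,0,0,0,30]'; python3 d.py .5015 -.0113 .1375 -168.5
python3 - <<'E'
from ang import *
o=grab("al");crop(o["side"],220,130,340,250,5,"c66.png");crop(o["top"],225,150,305,270,5,"c67.png")
E
```

```text
time_s: 88.35
tool_pos: [0.5018, -0.0127, 0.1386]
eef_rot: [-174.7, 15.9, -168.7]
force: [0.0, 0.3, 1.8]
gripper_width: 0.0356
t 88.35 pos [ 0.5018 -0.0127  0.1386] rot [-174.7   15.9 -168.7] q [-11.   2. -36.  35.   1. -22.] F [0.  0.3 1.8] M [0.09 0.25 0.07] w 0.0356
shift [0.3 1.5 0.9] turn -0.2
```

View pics/c66.png

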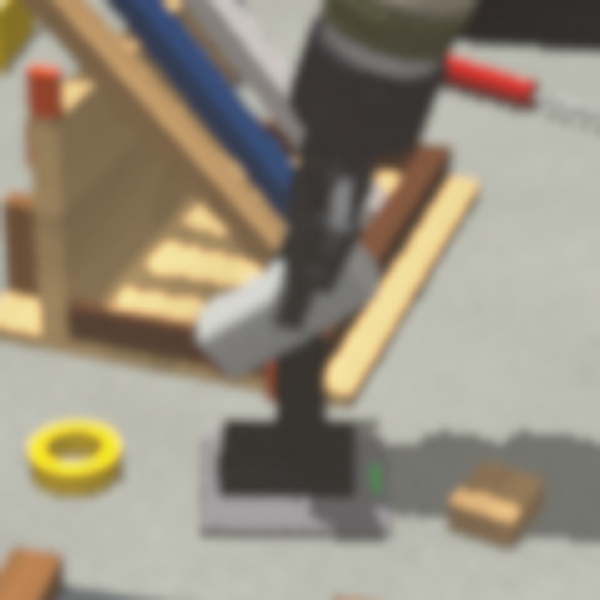

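View pics/c67.png

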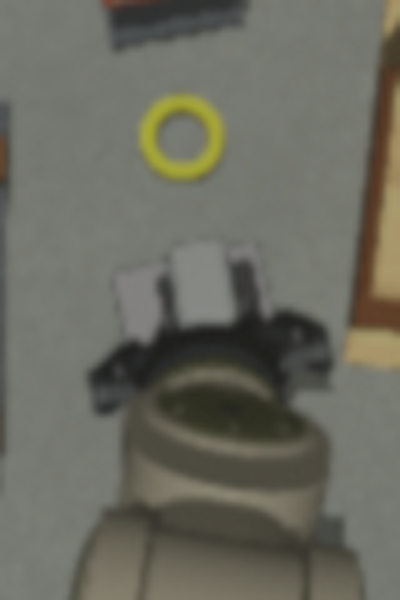

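```bash
python3 - <<'E'
from ang import *
f=lambda p:np.array(p,float)/5+[225,150]
print(plane("top",f([[170,248],[230,240]]),.1105).mean(0))
g=lambda p:np.array(p,float)/5+[220,130]
print("foot bottom near edge side (z~.011)",plane("side",g([[222,493],[355,495]]),.011).mean(0),"orig",plane("side",g([[222,512],[357,516]]),.008).mean(0))
E
```

```text
[ 0.55203265 -0.01155642  0.1105    ]
foot bottom near edge side (z~.011) [0.49620133 0.01224503 0.011     ] orig [0.49280167 0.02752981 0.008     ]
```

```bash
python3 -m creep '[0,0,-6,0,30,0,0,-4,0,30,1,6,0,0,30,1,7,0,0,30,0,0,0,0,30,0,0,4,0,30,0,0,4,0,30,0,0,3,0,30,0,0,0,0,30]'; python3 d.py .5005 .0 .1386 -168.5
python3 - <<'E'
from ang import *
o=grab("am");crop(o["side"],220,130,340,250,5,"c68.png");crop(o["top"],225,150,305,270,5,"c69.png")
E
```

```text
time_s: 89.35
tool_pos: [0.4996, 0.0007, 0.1396]
eef_rot: [-174.5, 16.2, -168.6]
force: [-0.1, 0.1, -2.2]
gripper_width: 0.0358
t 89.35 pos [0.4996 0.0007 0.1396] rot [-174.5   16.2 -168.6] q [ -9.   1. -37.  35.   1. -20.] F [-0.1  0.1 -2.2] M [0.07 0.36 0.05] w 0.0358
shift [-0.4 -0.7  1.2] turn -0.1
```

View pics/c68.png

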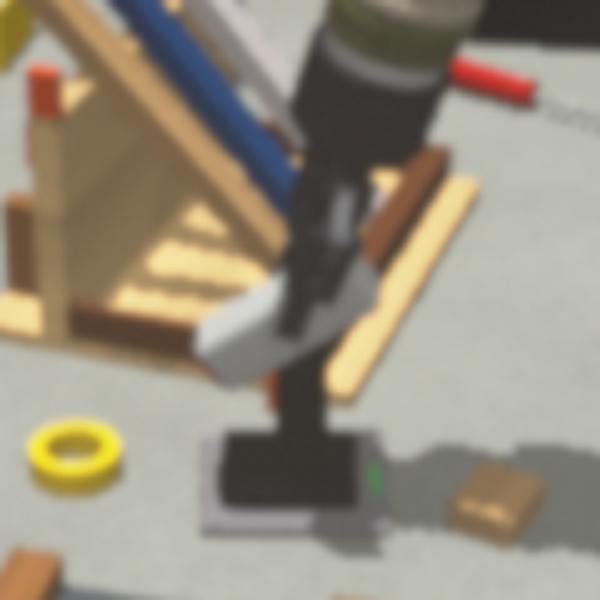

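View pics/c69.png

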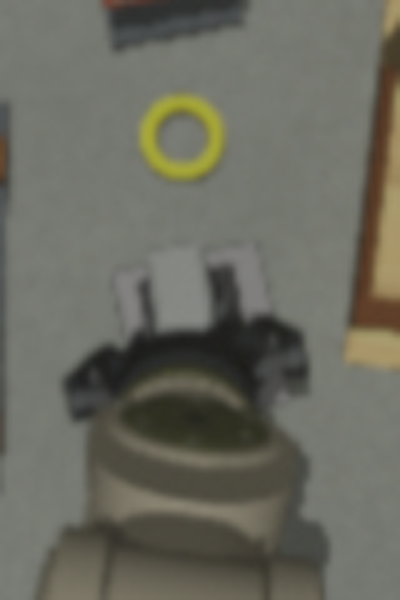

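```bash
python3 -m creep '[0,0,3,0,30,0,0,2,0,30,0,0,0,0,30]'; python3 -m creep '[0,0,0,0,45,0,0,0,0,60,0,0,0,0,70,0,0,0,0,70,0,0,0,0,70]';  python3 d.py .48 .0 .25 -168.5
python3 - <<'E'
from ang import *
o=grab("an");crop(o["side"],220,130,340,250,5,"c70.png")
E
```

```text
time_s: 89.75
tool_pos: [0.5047, 0.0003, 0.1394]
eef_rot: [-174.4, 16.8, -168.6]
force: [0.2, -0.0, -1.4]
gripper_width: 0.0354
time_s: 90.25
tool_pos: [0.5042, -0.0001, 0.1378]
eef_rot: [-174.4, 16.6, -168.6]
force: [-0.8, 0.4, -0.2]
gripper_width: 0.0696
t 90.25 pos [ 5.042e-01 -1.000e-04  1.378e-01] rot [-174.4   16.6 -168.6] q [ -9.   2. -37.  34.   1. -20.] F [-0.8  0.4 -0.2] M [ 0.02  0.23 -0.02] w 0.0696
shift [  -9.4   -6.3 -114.2] turn -0.1
```

View pics/c70.png

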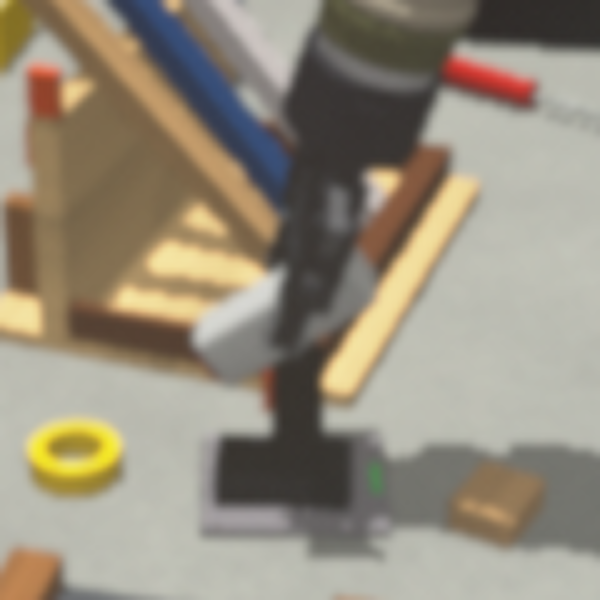

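```bash
python3 -m creep '[0,0,-10,0,76,0,0,-20,0,76,0,0,-30,0,76,0,0,-40,0,76,0,0,-40,0,76,0,0,-40,0,76,0,0,-30,0,76]'; python3 -m creep '[10,-30,-30,0,70,10,-40,-30,0,70,10,-40,-20,0,70,10,-40,0,0,70,10,-40,0,0,70,0,0,0,0,70]';python3 d.py .4 -.2 .4 -168.5
python3 - <<'E'
from ang import *
o=grab("ao");crop(o["side"],150,60,350,250,4,"c71.png");crop(o["top"],225,110,395,260,4.5,"c72.png")
E
```

```text
time_s: 91.05
tool_pos: [0.4354, 0.0091, 0.3441]
eef_rot: [-174.6, 16.2, -168.7]
force: [0.2, 0.2, 0.9]
gripper_width: 0.0759
time_s: 91.65
tool_pos: [0.3946, -0.1868, 0.4398]
eef_rot: [-173.7, 17.1, -167.9]
force: [-0.4, 0.4, -0.8]
gripper_width: 0.07
t 91.65 pos [ 0.3946 -0.1868  0.4398] rot [-173.7   17.1 -167.9] q [-43. -10.  -4.  81.  10. -52.] F [-0.4  0.4 -0.8] M [ 0.08  0.28 -0.  ] w 0.07
shift [ 9.3 -9.7 40.1] turn 0.6
```

View pics/c71.png

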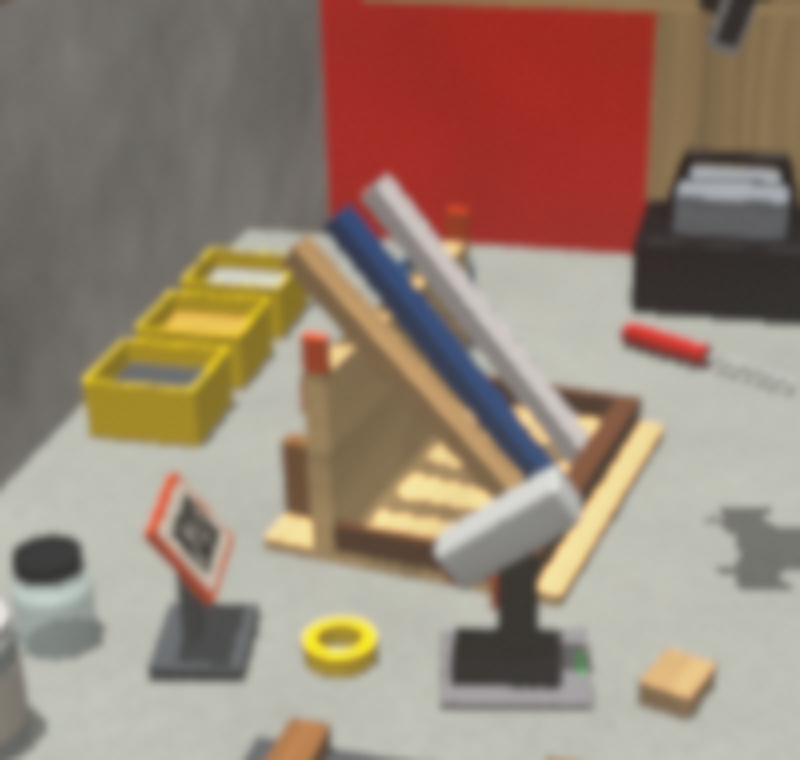

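View pics/c72.png

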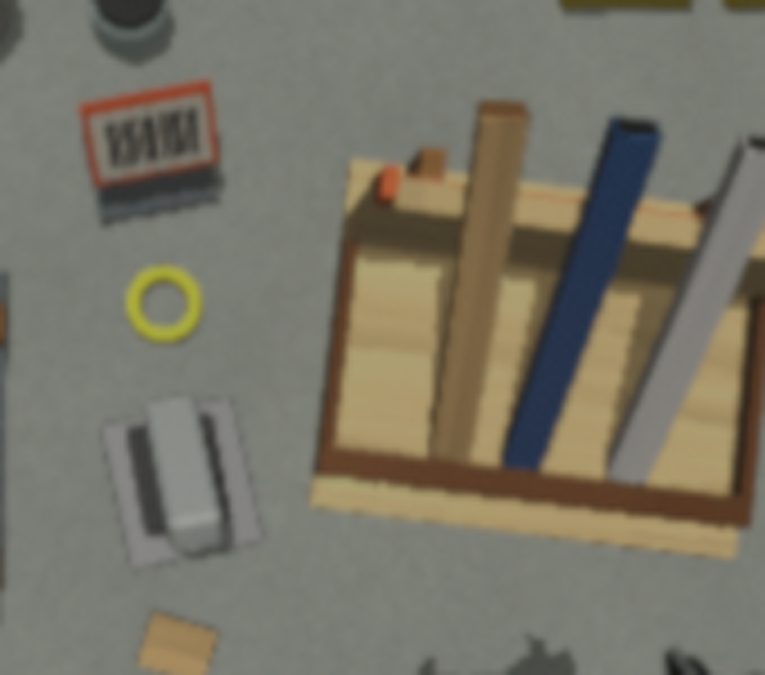

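Final views: the scanner stands upright on its pad about 8 mm from its first spot, all three bars lean with feet at the stop, and the tape and offcut have not moved. Handing in.

```bash
python3 - <<'E'
from h import *
print(r.close_job(), r.observe()["time_s"])
E
```

```text
the job is handed in; nothing more can be done
the job is handed in; nothing more can be done
```

All three bars now lean in the rack, released. I held the scanner in front of the label for more than a second, then stood it back on its pad and handed the job in. No verdict is reported. The last clock reading was 91.7 s, just before handing in.

**Bars:** I carried the aluminium, then the steel, then the batten, letting each pivot in the grip. The batten's foot first sat about 8 mm off the stop, so I regripped it and pulled it back. In the last top view all three feet touch the stop and all the tops are over the wall.

**Scan:** From the camera images, the window was about 103 mm in front of the label, 5–7 mm to one side and 1–2 mm off in height. My estimates of the scanner's turn disagreed by a few degrees: one put it 4–5° off the label, another within about 3°. Both are inside the 0.17 rad limit, but I could not settle which is right.

**Scanner back on pad:** It stands upright, about 8 mm from where it first stood (limit 25 mm each way). The tape roll and the offcut look unmoved.

**What went wrong on the way:**
- The tool drifted away from vertical, by up to 24° while carrying the batten. I only partly corrected this; it was still about 16° in pitch and 5° in roll when I gripped the scanner.
- As a result the scanner tilted about 5° sideways in the grip and shifted about 13 mm, so I moved it back by about that much before setting it down.

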